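Load the spacer magazine from the carousel

TASK

Fill the clear upright tube with all the narrow brass spacer rings from the hooded carousel: turn its tray by the knob to bring each ring to the opening, pick it out and drop it flat into the tube so that they form one column. Then put the steel follower weight into the tube on top of the column, stem up. Leave the oversize ring, which does not fit, lying in the carousel with the tray turned so that it stands in the middle of the opening for someone to collect, and leave the ink pot, the small jar and the toy globe where they are.

Things in the scene. Friction and masses are not known exactly. Their poses are not given: they have to be found in the camera images.
- ring_1_mid (a point): a brass spacer ring, 36 mm outside, 18 mm hole, 14 mm thick, 50 g, polished and slippery, lying flat; this point is its centre, 7 mm above its underside, z along its axis (either face may be up). None when this start does not have it
- ring_2_mid (a point): another spacer ring like ring_1
- ring_3_mid (a point): another spacer ring like ring_1
- ring_4_mid (a point): another spacer ring like ring_1
- ring_5_mid (a point): another spacer ring like ring_1
- wide_ring_mid (a point): the one oversize brass ring, 44 mm outside, 18 mm hole, 14 mm thick, too wide for the tube, lying flat in a bay of the carousel; this point is its centre, 7 mm above its underside
- knob (a point): centre of the black hexagonal knob on the axis of the carousel's tray, turning with it: 32 mm across flats, 30 mm high, its top 15 mm above this point; the hood's top lies 22 mm below this point. The x axis here is square to one pair of flats (the other pairs stand at 60 and 120 degrees) and points to the middle of one bay of the tray; the tray's floor is 47 mm below this point
- tray (a joint): turning angle (rad) of the tray, anticlockwise seen from above; no end stops, 0.04 N m of friction, stays where it is left. The tray has six equal bays of 60 degrees, parted by radial walls 6 mm above its floor; its outer rim, 97 mm from the axis, stands 14 mm above the floor. Rings lie about 70 mm from the axis and stand 8 mm above the walls, so fingers can take them above the walls
- window (a point): centre of the opening in the carousel's clear hood, at the level of the tray's floor, 70 mm from the axis; fixed. The hood is a plate 3 mm thick, its top 25 mm above this point, reaching 112 mm from the axis; it covers the tray but for 110 degrees centred on this point, so a ring can be picked only when its bay stands here. The foot is fixed to the bench, radius 113 mm
- tube_floor (a point): centre of the inner floor of the upright clear tube, which is fixed to the bench; z up. Bore 40.4 mm wide and 92 mm deep up to the throat; above that a funnel mouth 10 mm high, widening to 55 mm inside and 60 mm outside at its rim. Tube 46 mm outside; smooth inside; foot plate 72 mm wide, 10 mm high
- tube_mouth (a point): centre of the funnel mouth, level with its rim, 102 mm above the tube's inner floor
- follower_knob (a point): the follower weight standing upright on the bench: a steel disc 36 mm wide and 14 mm high with a round aluminium stem 16 mm wide on top, ending in a 19 mm wide, 4 mm high head at 40 mm above the underside; 90 g; this point is on its axis, 28 mm above its underside, half-way up the stem and head; z along its axis
- ink_pot: bystander: squat glass pot, 52 mm wide, 40 mm high; origin under its centre
- small_jar: bystander: small glass jar, 36 mm wide, 48 mm high; origin under its centre
- toy_globe: bystander: thumb-size toy globe, 36 mm wide, 50 mm high; origin under its centre

How it is judged (in metres and radians):
At the end, for the whole second after the job is handed in: Every narrow ring lies in the tube, within 5 mm of its axis, flat within 0.2 rad and at rest; the follower weight is in the tube above them, stem up, upright within 0.2 rad and at rest; the oversize ring still lies in the carousel, within 25 mm of the middle of the opening, and the tray is at rest (horizontal distance between each of ring_1_mid, ring_2_mid, ring_3_mid, ring_4_mid, ring_5_mid, follower_knob and tube_floor below 0.005 m and z of ring_1_mid in the frame of tube_floor between 0.003 and 0.068 m and angle between the z axis of each of ring_1_mid, ring_2_mid, ring_3_mid, ring_4_mid, ring_5_mid, follower_knob and the z axis of tube_floor, either way round below 0.2 rad and linear speed of each of ring_1, ring_2, ring_3, ring_4, ring_5, follower below 0.02 m/s and z of ring_2_mid in the frame of tube_floor between 0.003 and 0.068 m and z of ring_3_mid in the frame of tube_floor between 0.003 and 0.068 m and z of ring_4_mid in the frame of tube_floor between 0.003 and 0.068 m and z of ring_5_mid in the frame of tube_floor between 0.003 and 0.068 m and z of follower_knob in the frame of tube_floor between 0.065 and 0.103 m and angle between follower_knob's own z axis and vertical below 0.2 rad and horizontal distance between wide_ring_mid and knob below 0.1 m and height (world z) of wide_ring_mid below 0.05 m and horizontal distance between wide_ring_mid and window below 0.025 m and velocity of joint tray between -0.05 and 0.05 rad/s); the robot touches nothing.
It fails at once if the oversize ring leaves the carousel (horizontal distance between wide_ring_mid and knob above 0.105 m or height (world z) of wide_ring_mid above 0.06 m).
It fails at once if a bystander (ink pot, small jar, toy globe) is shifted by more than 3 cm (distance of any of ink_pot, small_jar, toy_globe from where it was at the start of the episode above 0.03 m).
Of ring_1, ring_2, ring_3, ring_4, ring_5 only 3 to 5 are there at a start; the rules pass over those that are not, and their reading is None.
At some moment in a run one of ring_1, ring_2, ring_3, ring_4, ring_5 may be knocked a few centimetres aside while the robot is not near it.
It also fails if it takes over 210 s, if anything falls off the work surface, if the arm or the gripper's body presses on something with over 40 N, if the wrist force passes 120 N, or if a joint passes its speed limit or range.

ROBOT

A 6-joint arm with a two-finger parallel gripper is mounted at the origin on a cart in front of the work surface, level with it; the furniture and walls round the work are solid. World frame = base frame: x ahead of the robot, y to its left, z up, the work surface at z = 0. Lengths are in mm, angles in rad, forces in N, time in s.
With the tool pointing down it reaches from about 275 to 750 mm from the base axis. Payload 10.2 kg.
Tool frame: the origin (TCP) lies at the very end of the fingers, on their centre line; the grasp point (between the pads) lies 19 mm behind it; z points along the fingers, y is the direction in which the jaws open and shut (so a half turn about z gives the same grasp; the last joint's range is limited). The gripper opens to 85 mm and grips with 20 to 120 N. Pads are 22 mm wide; open, the fingers measure 114 mm over their backs; the gripper's body (76 mm by 85 mm) begins 54 mm behind the grasp point. The pads swing forward as they close: fully open they stand 13 mm farther back than shut.
Start: joints at [0.91, 0.313, 1.498, -0, 1.331, -0.223], TCP at [222.586, 475.486, 231.294] pointing down, gripper open.
Joint ranges: [-2.94, 2.94], [-0.97, 2.17], [0.19, 2.56], [-1.23, 4.37], [0.02, 3.11], [-2.88, 2.88]. Speed limits (rad/s): [2.39, 2.39, 3.01, 3.14, 3.14, 3.14].

INTERFACE

Orientations are given as a unit quaternion [w, x, y, z].
In Python, from rig import ctrl, eyes, order gives the robot as it stands.
- The arm moves only by the tool move_arm, never from a script. Its argument "deltas" is a list of rows, each a list of 6 numbers: the shift along the tool's x, y, z in cm, then the turn, a rotation vector about the tool's x, y, z in degrees. A call has exactly 10 rows; each row shifts and turns the commanded pose from where the row before left it, along the tool's axes as they then stand; what a row does not reach is not made up. A row lasts 1/10 s, in which the tool goes at most 50 mm and 8.59 degrees, less where a joint would pass 70% of its speed; a pose out of reach is approached as far as the arm can. A call is refused whole if a number of a shift passes 5 or a number of a turn 8.59, either way. A call with a gripper value outside its range is refused whole. "grip" is the finger opening in cm, from 0 to 8.54, set as the call begins (left out, the last holds). The fingers move at their own pace and stop on an object; "newtons" is the grip in N (left out, the last holds). Time passes only in rows, so rows that do not move let the fingers close, or fill a call up. It gives the time, the measured TCP pose, the force and the opening at its end, in the units of the state.
- ctrl.sense(): the state, without advancing time (a new reading comes with each control period).
- eyes.capture(name): name is "scene" or "side" or "wrist"; returns the picture (420x560x3 uint8, blue, green, red); there is no depth.
- eyes.camera_params(name): a dict with "K" (3x3 intrinsics, pixels), "k1" (the pictures are not rectified: a ray, as slopes to the right and down, at radius r is drawn at 1 + k1 r^2 times it, then the intrinsics apply), "camera_from_world" (4x4, takes a point from world to camera coordinates). Camera axes: x right, y down, z forward; pixel columns grow to the right and rows downward; lengths in mm; the calibration is good to about 2 mm. A picture is of the moment at which its call begins: read the wrist's pose just before it. camera_params takes no time and is no camera call; for the wrist camera it gives the pose at the moment of the call.
- order.finish_job(): hands the job in, once; it reports no verdict.
The state is a dict: "time_s": time; "joints": joint angles; "dq": joint speeds; "tau": joint torques, N m; "eef_pos": TCP position; "ee_rot": TCP orientation; "force": force on the tool from outside, world axes, zero at the start; "wrist_torque": the same for the moment, N m; "grip_width": opening from 0.0 (shut) to 1.0 (fully open).
Only numpy, scipy, OpenCV 4.12 (cv2) and the standard library are available. Lean on these libraries where they do the work, as an engineer would, in place of code of your own. Each camera call takes 0.05 s, during which the arm holds its last target.

## Working session

There is one attempt and no reset: what is moved stays moved. The work goes in short steps, Python scripts to look and compute and a tool call to move; the robot and the scene stay as the last step left them, time stands still between calls to the robot, and variables do not carry over. Pictures are saved under pics/ and viewed, and the job is handed in when it is done.

Besides the shell and the picture viewer there is one more tool, called after "Emit:" as name(argument=value, ...) on one line, values as JSON. move_arm: Moves the arm, as the interface text tells. Its arguments: {"type":"object","properties":{"deltas":{"type":"array"},"grip":{"type":"number"},"newtons":{"type":"number"}},"required":["deltas"]}

```bash
ls; mkdir -p pics
python3 - <<'E'
from rig import ctrl, eyes, order
import cv2
print(ctrl.sense())
for n in ["scene","side","wrist"]:
    p=eyes.camera_params(n); print(n,p)
    cv2.imwrite(f"pics/{n}0.png",eyes.capture(n))
E
```

```text
pics
{'time_s': 0.0, 'joints': array([ 9.09621722e-01,  3.13477425e-01,  1.49845441e+00, -5.86188375e-06,
        1.33100134e+00, -2.23423458e-01]), 'dq': array([-0.00220421, -0.00268792,  0.0007041 , -0.00033823,  0.0005256 ,
       -0.00116853]), 'tau': array([ 5.70899883e-04, -4.12272763e+01, -2.59739149e+01, -1.84742166e-04,
        4.31955224e-03, -7.12004544e-05]), 'eef_pos': array([222.4071213 , 475.27210174, 230.71452133]), 'ee_rot': array([-2.84312839e-04,  2.17131430e-01,  9.76142148e-01, -6.06983341e-04]), 'force': array([-0.8303662 , -0.16301663, -0.30791114]), 'wrist_torque': array([-0.03091955,  0.00943264,  0.01976592]), 'grip_width': 0.9997912782478254}
scene {'K': array([[502.98913189,   0.        , 288.35175371],
       [  0.        , 502.98913189, 207.79721617],
       [  0.        ,   0.        ,   1.        ]]), 'k1': -0.11601494359980462, 'camera_from_world': array([[ 6.72639560e-01, -7.39929691e-01, -7.75076744e-03,
        -5.18915124e+02],
       [-3.62567771e-01, -3.20428307e-01, -8.75140167e-01,
         2.16660066e+02],
       [ 6.45058628e-01,  5.91464075
[... 551 characters left out ...]
500162e-01, -4.06050455e-01,
         1.04842117e+03],
       [ 0.00000000e+00,  0.00000000e+00,  0.00000000e+00,
         1.00000000e+00]])}
wrist {'K': array([[293.18855418,   0.        , 276.78984392],
       [  0.        , 293.18855418, 212.31652711],
       [  0.        ,   0.        ,   1.        ]]), 'k1': -0.040268499164870034, 'camera_from_world': array([[ 4.24124845e-01,  9.05603566e-01, -5.45528933e-04,
        -5.25080942e+02],
       [ 8.64252378e-01, -4.04578584e-01,  2.98971565e-01,
        -3.84090071e+01],
       [ 2.70529006e-01, -1.27272744e-01, -9.54261864e-01,
         3.80477530e+02],
       [ 0.00000000e+00,  0.00000000e+00,  0.00000000e+00,
         1.00000000e+00]])}
```

View pics/scene0.png

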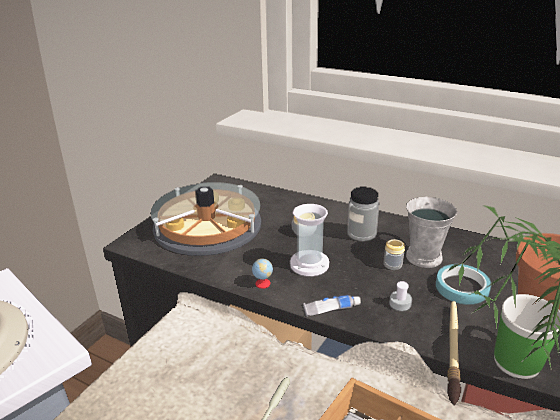

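View pics/side0.png

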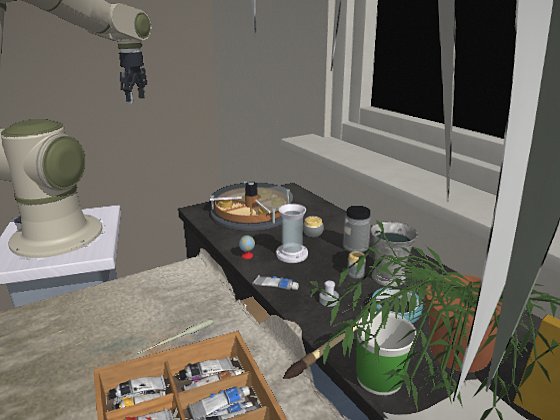

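View pics/wrist0.png

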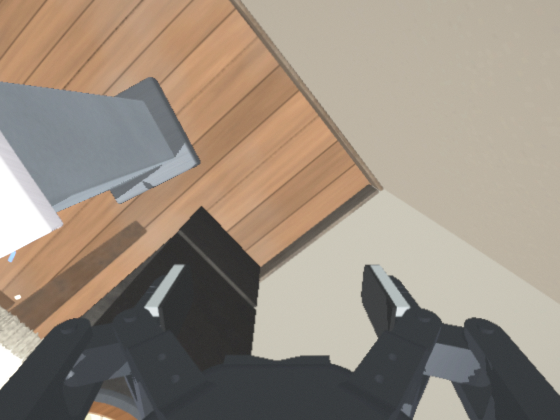

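The scene view shows the carousel with its knob at about (205,192), the tube mouth at (310,212), the follower at (401,293), the globe at (262,270) and the jar at (394,252). The wrist view doesn't show the carousel yet.

```bash
cat > h.py <<'E'
import numpy as np, cv2
from rig import ctrl, eyes, order
def und(p,uv):
    K=p["K"];d=np.array([p["k1"],0,0,0,0.])
    return cv2.undistortPoints(np.array([[uv]],float),K,d)[0,0]
def ray(p,uv):
    x,y=und(p,uv); M=p["camera_from_world"];R=M[:3,:3];t=M[:3,3]
    d=R.T@np.array([x,y,1.]); o=-R.T@t
    return o,d/np.linalg.norm(d)
def plane(p,uv,z):
    o,d=ray(p,uv); return o+d*(z-o[2])/d[2]
def tri(rs):
    A=np.zeros((3,3));b=np.zeros(3)
    for o,d in rs:
        P=np.eye(3)-np.outer(d,d);A+=P;b+=P@o
    x=np.linalg.solve(A,b)
    return x,[np.linalg.norm((np.eye(3)-np.outer(d,d))@(x-o)) for o,d in rs]
def proj(p,X):
    M=p["camera_from_world"];X=np.array(X,float).reshape(-1,3)
    return cv2.projectPoints(X,cv2.Rodrigues(M[:3,:3])[0],M[:3,3],p["K"],np.array([p["k1"],0,0,0,0.]))[0][:,0]
E
python3 - <<'E'
from h import *
for n,(x,y,w,h2) in dict(scene=(140,170,290,150),side=(170,170,200,140)).items():
    im=cv2.imread(f"pics/{n}0.png")[y:y+h2,x:x+w]
    s=800/w if n=="scene" else 4
    cv2.imwrite(f"pics/{n}0z.png",cv2.resize(im,None,fx=s,fy=s,interpolation=cv2.INTER_CUBIC))
E
```

```text
(no output)
```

View pics/scene0z.png

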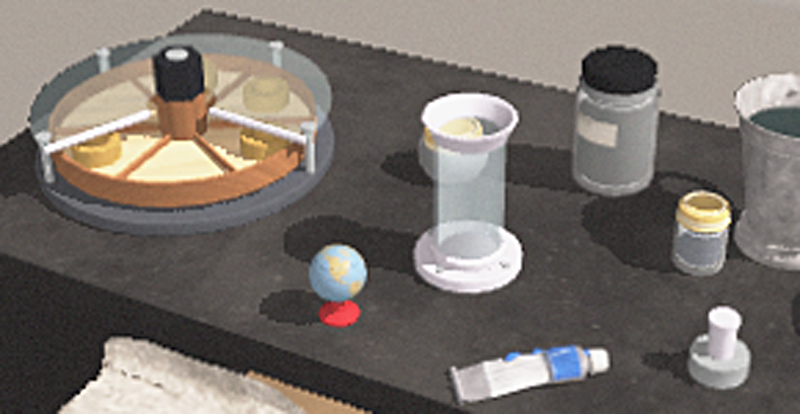

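View pics/side0z.png

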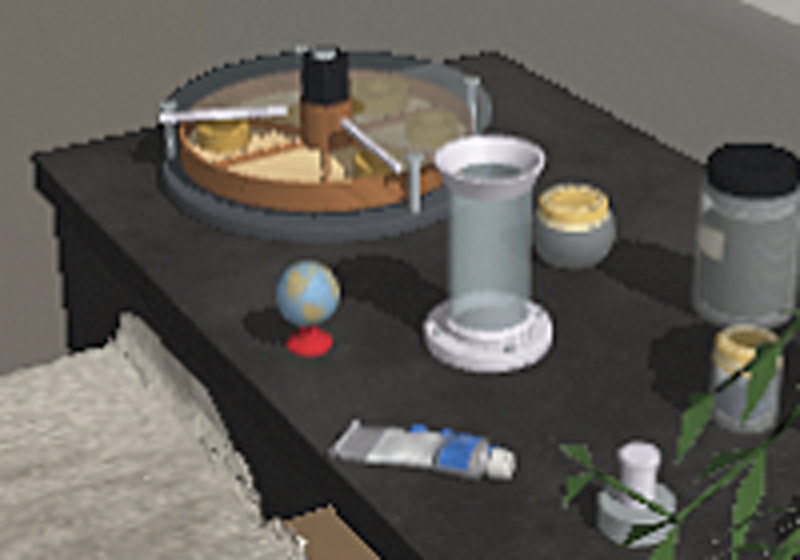

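Run:
```python
from h import *
s=eyes.camera_params("scene");d=eyes.camera_params("side")
Z=lambda u,v:(140+u*290/800,170+v*290/800); Y=lambda u,v:(170+u/4,170+v/4)
for n,a,b in [("knobtop",Z(178,53),Y(325,52)),("mouth",Z(469,117),Y(490,160)),("foll",Z(724,317),Y(640,451)),("globe",Z(338,272),Y(309,293)),("jar",Z(703,207),Y(748,338))]:
    print(n,tri([ray(s,a),ray(d,b)]))
for n,z,p in [("mouth s",112,plane(s,Z(469,117),112)),("inkpot lid",40,plane(d,Y(573,200),40))]: print(n,p)
```

```text
knobtop (array([509.18237122, -10.63625214,  84.38890294]), [np.float64(0.8737108600941905), np.float64(0.8737108600941464)])
mouth (array([ 543.51735306, -259.35346548,  108.77283131]), [np.float64(0.523990793063818), np.float64(0.5239907930638226)])
foll (array([ 555.8685051 , -445.88980301,   39.48482718]), [np.float64(1.3026749421162553), np.float64(1.3026749421163368)])
globe (array([ 446.25701042, -235.8907075 ,   30.30319809]), [np.float64(0.7781400628993337), np.float64(0.7781400628993519)])
jar (array([ 643.6962446 , -376.3300738 ,   44.59567223]), [np.float64(2.330551529303752), np.float64(2.330551529303591)])
mouth s [ 538.28575122 -263.6658455   112.        ]
inkpot lid [ 621.55330949 -184.38153444   40.        ]
```

```bash
cat >> h.py <<'E'
from scipy.spatial.transform import Rotation as Ro
def tool():
    s=ctrl.sense();q=s["ee_rot"];return s["eef_pos"],Ro.from_quat([q[1],q[2],q[3],q[0]]).as_matrix()
def yawdeg():
    P,R=tool();return np.degrees(np.arctan2(R[1,0],R[0,0]))
def plan(target,yaw=None):
    "shift in tool axes (cm) and turn about tool z (deg) with intended yaw of tool x axis"
    P,R=tool(); d=R.T@(np.array(target)-P)/10
    print("pos",P.round(1),"yaw",round(yawdeg(),1),"shift cm (tool now)",d.round(2))
    Rt=np.array([[np.cos(np.radians(y)) if 0 else 0]*1 for y in [0]])
    if yaw is not None:
        c,s=np.cos(np.radians(yaw)),np.sin(np.radians(yaw))
        T=np.array([[c,s,0],[s,-c,0],[0,0,-1.]])
        print("rotvec to target deg (tool now)",np.degrees(Ro.from_matrix(R.T@T).as_rotvec()).round(2),"shift in target-yaw axes",(T.T@(np.array(target)-P)/10).round(2))
E
sed -i '/Rt=np.array/d' h.py
python3 - <<'E'
from h import *
p=eyes.camera_params("wrist");M=p["camera_from_world"];P,R=tool()
C=-M[:3,:3].T@M[:3,3];print("cam in tool",R.T@(C-P),"\ncam axes in tool\n",(R.T@M[:3,:3].T).round(3))
plan([430,-60,300],180)
E
```

```text
cam in tool [  76.9913391     0.35332537 -143.45336203] 
cam axes in tool
 [[-0.    -0.954 -0.299]
 [ 1.    -0.     0.   ]
 [-0.001 -0.299  0.954]]
pos [222.5 475.3 230.9] yaw 154.9 shift cm (tool now) [-41.49 -39.69  -6.88]
rotvec to target deg (tool now) [-5.000e-02 -2.000e-02 -2.508e+01] shift in target-yaw axes [-20.75 -53.53  -6.91]
```

Emit:
move_arm(deltas=[[0,0,0,0,0,-8.36],[0,0,0,0,0,-8.36],[0,0,0,0,0,-8.36],[-2.4,-4.1,-0.6,0,0,0],[-2.4,-4.1,-0.6,0,0,0],[-2.4,-4.1,-0.6,0,0,0],[-2.4,-4.1,-0.6,0,0,0],[-2.4,-4.1,-0.6,0,0,0],[-2.4,-4.1,-0.6,0,0,0],[-2.4,-4.1,-0.6,0,0,0]])

```text
time_s: 1.15
eef_pos: [391.0, 186.7, 273.5]
ee_rot: [0.0, -0.0, 1.0, 0.0]
force: [1.2, 1.4, 0.0]
grip_width: 1.003
```

Emit:
move_arm(deltas=[[-2.4,-4.1,-0.6,0,0,0],[-2.4,-4.1,-0.6,0,0,0],[-2.4,-4.1,-0.6,0,0,0],[-2.4,-4.1,-0.6,0,0,0],[-2.4,-4.1,-0.6,0,0,0],[0,0,0,0,0,0],[0,0,0,0,0,0],[0,0,0,0,0,0],[0,0,0,0,0,0],[0,0,0,0,0,0]])

```text
time_s: 2.15
eef_pos: [510.3, -15.6, 303.5]
ee_rot: [0.0, -0.001, 1.0, -0.0]
force: [0.4, 0.0, 0.5]
grip_width: 1.002
```

```bash
cat > snap.py <<'E'
import sys; from h import *
n,name=sys.argv[1:3]; p=eyes.camera_params(n); im=eyes.capture(n)
cv2.imwrite(f"pics/{name}.png",im); np.save(f"pics/{name}.npy",p,allow_pickle=True)
P,R=tool();s=ctrl.sense();print(round(s["time_s"],2),P.round(1),round(yawdeg(),1),"axis z",R[:,2].round(3),"F",s["force"].round(1),"grip",round(s["grip_width"]*85.4,1))
if len(sys.argv)>3:
    x,y,w,h=map(int,sys.argv[3:7]); f=min(800/w,600/h)
    cv2.imwrite(f"pics/{name}z.png",cv2.resize(im[y:y+h,x:x+w],None,fx=f,fy=f,interpolation=cv2.INTER_CUBIC)); print("zoom",f)
E
python3 snap.py wrist w1
```

```text
2.2 [510.3 -15.8 303.5] -179.9 axis z [ 0. -0. -1.] F [-0.2  1.3 -0.5] grip 85.4
```

View pics/w1.png

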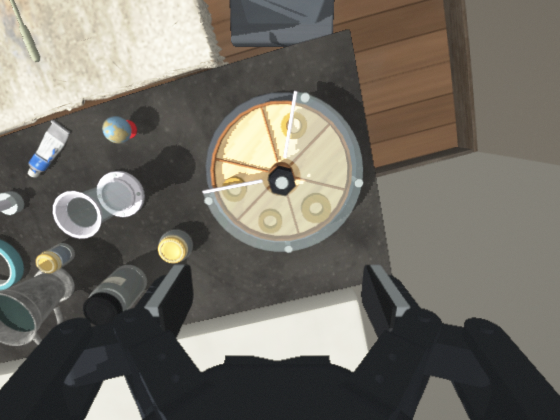

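The wrist view shows the carousel with four rings, at about (295,125), (234,188), (270,220) and (316,207). The opening faces up and left, between white edges near (295,95) and (205,190). I'll zoom in to measure.

Run:
```python
import cv2
im=cv2.imread("pics/w1.png")[85:260,195:375]
cv2.imwrite("pics/w1z.png",cv2.resize(im,None,fx=3.4,fy=3.4,interpolation=cv2.INTER_CUBIC))
```

```text
(no output)
```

View pics/w1z.png

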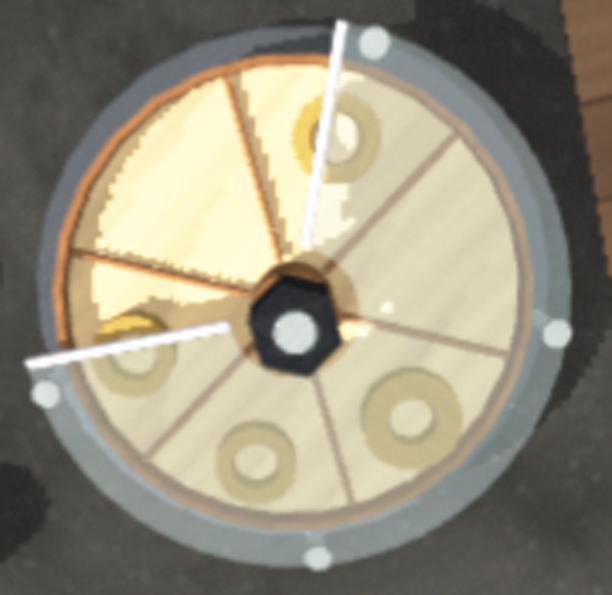

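Run:
```python
from h import *
p=np.load("pics/w1.npy",allow_pickle=True).item()
W=lambda u,v:(195+u/3.4,85+v/3.4)
k=plane(p,W(296,333),84);print("knob",k)
for z,pts in [(47,[(342,22),(28,362),(228,327),(305,245)]),(36,[(338,137),(135,352),(255,460),(410,418)]),(28,[(230,80),(280,255),(78,253),(250,290),(150,455),(350,500),(505,353),(455,138)]),(36,[(62,340),(525,285),(290,522),(270,58)])]:
    for q in pts:
        X=plane(p,W(*q),z);d=X-k;print(z,q,X[:2].round(1),"r",np.hypot(*d[:2]).round(1),"ang",np.degrees(np.arctan2(d[1],d[0])).round(1))
X=plane(p,(79,214),111);print("tube mouth",X, plane(p,(119,192),10))
print("pot",plane(p,(174,246),40))
```

```text
knob [508.67127597  -8.30137052  84.        ]
47 (342, 22) [397.7   8.9] r 112.3 ang 171.2
47 (28, 362) [ 528.5 -118. ] r 111.5 ang -79.8
47 (228, 327) [513.9 -35.3] r 27.5 ang -79.1
47 (305, 245) [480.7  -4.2] r 28.2 ang 171.7
36 (338, 137) [439.5   8.8] r 71.3 ang 166.1
36 (135, 352) [526.8 -75.2] r 69.3 ang -74.8
36 (255, 460) [574.9 -24.9] r 68.3 ang -14.1
36 (410, 418) [555.7  41.9] r 68.8 ang 46.9
28 (230, 80) [417.7 -34.2] r 94.6 ang -164.1
28 (280, 255) [487.2 -14.1] r 22.3 ang -164.8
28 (78, 253) [486.3 -98.6] r 93.0 ang -103.9
28 (250, 290) [501.8 -26.8] r 19.7 ang -110.3
28 (150, 455) [575.4 -71.7] r 92.0 ang -43.5
28 (350, 500) [596.7  17.6] r 91.7 ang 16.4
28 (505, 353) [528.9  82.9] r 93.4 ang 77.5
28 (455, 138) [439.8  56.6] r 94.7 ang 136.7
36 (62, 340) [ 521.6 -105.8] r 98.4 ang -82.4
36 (525, 285) [498.2  87.4] r 96.2 ang 96.2
36 (290, 522) [604.   -9.5] r 95.4 ang -0.7
36 (270, 58) [409.9 -18.2] r 99.3 ang -174.3
tube mouth [ 541.34315466 -257.41457923  111.        ] [ 537.96780544 -258.92264416   10.        ]
pot [ 614.97946274 -170.7935406    40.        ]
```

Measurements agree with the given sizes (rim r≈97, rings r≈70). The axis is at (508,-9). Bay centres are at -134+60k deg, and the window is at -134°, where the bay is empty. Narrow rings lie at 166, -75 and -14°, and the wide one at 47°. First I'll turn the tray +60°.

Emit:
move_arm(deltas=[[0.2,0.68,2.5,0,0,0],[0,0,2.5,0,0,7.33],[0,0,2.5,0,0,7.33],[0,0,2.5,0,0,7.33],[0,0,2.5,0,0,7.33],[0,0,2.5,0,0,7.33],[0,0,2.5,0,0,7.33],[0,0,2.5,0,0,0],[0,0,0,0,0,0],[0,0,0,0,0,0]], grip=6, newtons=30)

```text
time_s: 3.2
eef_pos: [508.8, -9.6, 104.0]
ee_rot: [0.0, 0.374, 0.927, 0.0]
force: [0.4, -0.5, 0.6]
grip_width: 0.7
```

```bash
python3 snap.py scene s2 140 160 200 120; python3 snap.py wrist w2
```

```text
3.25 [509.2  -9.7 104.6] 136.1 axis z [ 0.002 -0.    -1.   ] F [ 0.2 -1.1  0.2] grip 60.1
zoom 4.0
3.3 [509.3  -9.8 104.8] 136.0 axis z [ 0.002 -0.001 -1.   ] F [-0.2 -0.2  0.1] grip 59.9
```

View pics/w2.png

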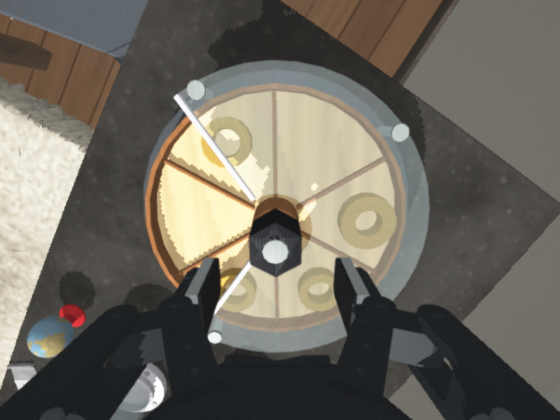

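View pics/s2z.png

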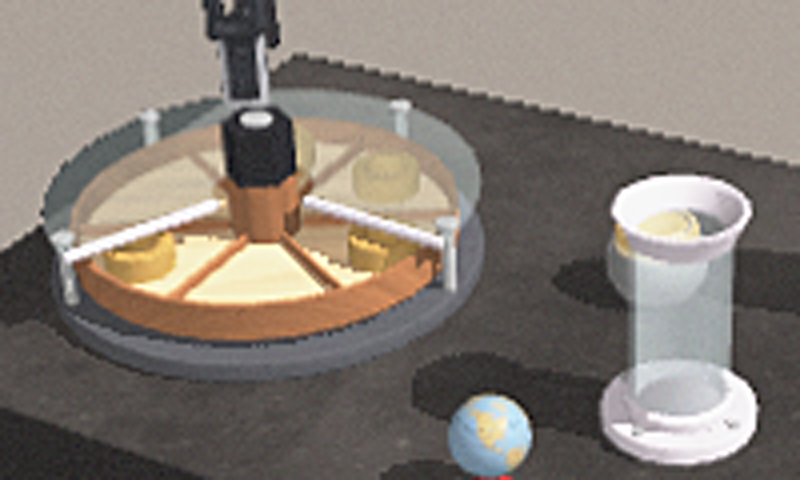

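The wrist view shows the knob at column 275, centred between the fingers. I'll lower and grip.

Emit:
move_arm(deltas=[[0,0,2.3,0,0,0],[0,0,2.3,0,0,0],[0,0,0,0,0,0],[0,0,0,0,0,0],[0,0,0,0,0,0],[0,0,0,0,0,0],[0,0,0,0,0,0],[0,0,0,0,0,0],[0,0,0,0,0,0],[0,0,0,0,0,0]])

```text
time_s: 4.3
eef_pos: [508.6, -9.7, 57.4]
ee_rot: [0.0, 0.374, 0.927, 0.0]
force: [0.6, 0.3, -0.0]
grip_width: 0.698
```

Emit:
move_arm(deltas=[[0,0,0,0,0,0],[0,0,0,0,0,0],[0,0,0,0,0,0],[0,0,0,0,0,0],[0,0,0,0,0,0],[0,0,0,0,0,0],[0,0,0,0,0,0],[0,0,0,0,0,0],[0,0,0,0,0,0],[0,0,0,0,0,0]], grip=2.8)

```text
time_s: 5.3
eef_pos: [508.1, -10.1, 57.5]
ee_rot: [-0.0, 0.374, 0.927, -0.001]
force: [-3.9, -3.8, 4.6]
grip_width: 0.369
```

Emit:
move_arm(deltas=[[0,0,0,0,0,-7.5],[0,0,0,0,0,-7.5],[0,0,0,0,0,-7.5],[0,0,0,0,0,-7.5],[0,0,0,0,0,-7.5],[0,0,0,0,0,-7.5],[0,0,0,0,0,-7.5],[0,0,0,0,0,-7.5],[0,0,0,0,0,0],[0,0,0,0,0,0]])

```text
time_s: 6.3
eef_pos: [508.2, -9.7, 57.5]
ee_rot: [-0.0, -0.138, 0.99, 0.0]
force: [-3.6, -0.1, 5.8]
grip_width: 0.372
```

```bash
python3 snap.py scene s3 140 160 200 120; python3 snap.py wrist w3
```

```text
6.35 [508.3  -9.7  57.5] -164.2 axis z [-0.001 -0.    -1.   ] F [-4.5  0.9  5.3] grip 31.6
zoom 4.0
6.4 [508.3  -9.7  57.5] -164.2 axis z [-0.001 -0.    -1.   ] F [-4.1  0.5  5.8] grip 31.4
```

View pics/w3.png

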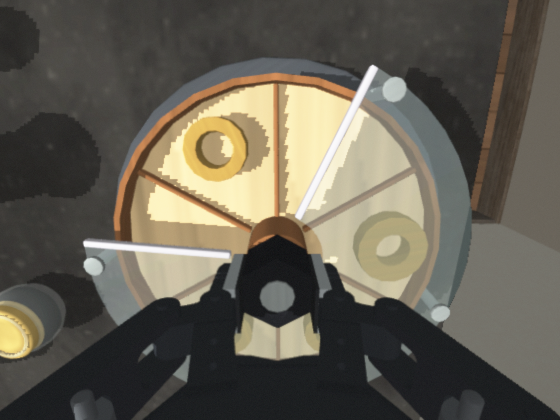

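View pics/s3z.png

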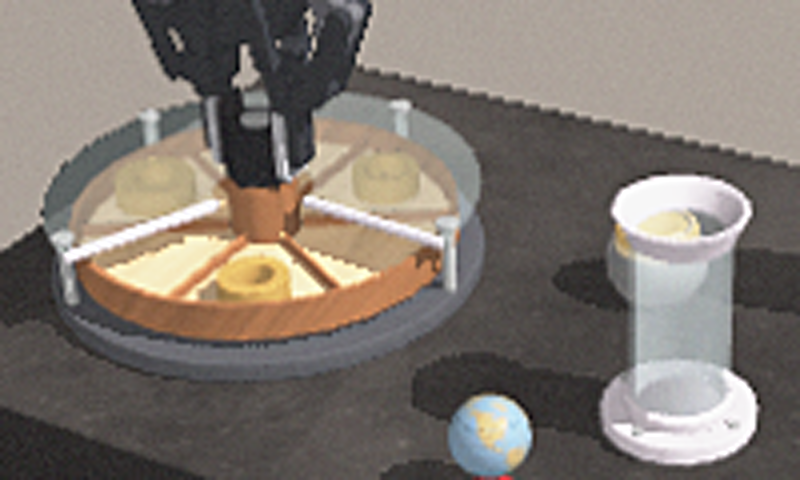

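The tray turned 60°, and a narrow ring stands in the opening at about (215,149) in the wrist view.

```bash
cat > ring.py <<'E'
import sys; from h import *
name=sys.argv[1];x0,y0,x1,y1=map(int,sys.argv[2:6]); zt=float(sys.argv[6]) if len(sys.argv)>6 else 36
p=np.load(f"pics/{name}.npy",allow_pickle=True).item(); im=cv2.imread(f"pics/{name}.png")
hsv=cv2.cvtColor(im,cv2.COLOR_BGR2HSV); m=cv2.inRange(hsv,(15,130,60),(32,255,255)); k=np.zeros_like(m);k[y0:y1,x0:x1]=255;m&=k
n,l,s,c=cv2.connectedComponentsWithStats(m); 
for i in np.argsort(-s[1:,4])[:3]+1:
    if s[i,4]<60: continue
    ct,_=cv2.findContours((l==i).astype(np.uint8),cv2.RETR_EXTERNAL,cv2.CHAIN_APPROX_NONE)
    q=max(ct,key=len)[:,0].astype(float)
    X=np.array([plane(p,u,zt)[:2] for u in q]); A=np.c_[2*X,np.ones(len(X))]; r=np.linalg.lstsq(A,(X**2).sum(1),rcond=None)[0]
    print(s[i],c[i].round(1),"circle at zt",r[:2].round(1),"diam",2*np.sqrt(r[2]+r[0]**2+r[1]**2).round(1),"centroid",plane(p,c[i],zt)[:2].round(1))
E
python3 ring.py w3 160 90 270 210
python3 -c "
from h import *
p=np.load('pics/w3.npy',allow_pickle=True).item();print(plane(p,(215,149),36))"
```

```text
[ 183  117   65   64 2378] [214.4 148.3] circle at zt [458.2 -58.7] diam 35.0 centroid [457.8 -59.1]
[458.0867655  -58.75967629  36.        ]
```

Emit:
move_arm(deltas=[[0,0,0,0,0,0],[0,0,0,0,0,0],[0,0,0,0,0,0],[0,0,0,0,0,0],[0,0,-1,0,0,0],[0,0,-2,0,0,0],[0,0,-2,0,0,-7.5],[0,0,0,0,0,-7.5],[0,0,0,0,0,-7.5],[0,0,0,0,0,-7.5]], grip=6)

```text
time_s: 7.4
eef_pos: [508.8, -9.7, 108.2]
ee_rot: [0.0, -0.393, 0.919, -0.0]
force: [0.3, 0.1, 0.0]
grip_width: 0.704
```

```bash
python3 -c "
from h import *
plan([458.5,-58.8,75],226)"
```

```text
pos [508.8  -9.7 108.2] yaw -133.7 shift cm (tool now) [7.02 0.25 3.32]
rotvec to target deg (tool now) [-0.05  0.03  0.31] shift in target-yaw axes [7.02 0.21 3.32]
```

Emit:
move_arm(deltas=[[3.5,0.1,0,0,0,0],[3.5,0.1,0,0,0,0],[0,0,3.3,0,0,0.3],[0,0,0,0,0,0],[0,0,0,0,0,0],[0,0,0,0,0,0],[0,0,0,0,0,0],[0,0,0,0,0,0],[0,0,0,0,0,0],[0,0,0,0,0,0]], grip=5)

```text
time_s: 8.4
eef_pos: [458.6, -58.7, 74.4]
ee_rot: [0.0, -0.389, 0.921, -0.0]
force: [0.1, -0.5, 0.3]
grip_width: 0.585
```

```bash
python3 snap.py wrist w4; python3 snap.py scene s4 140 160 200 120;python3 ring.py w4 200 200 360 420
```

```text
8.45 [458.5 -58.7  74.4] -134.3 axis z [ 0. -0. -1.] F [ 0.1 -0.1  1. ] grip 49.8
8.5 [458.5 -58.7  74.3] -134.3 axis z [-0.  0. -1.] F [ 1.   0.1 -0.4] grip 49.8
zoom 4.0
[ 250  210   52   53 1690] [275.6 236.1] circle at zt [457.2 -60.3] diam 35.8 centroid [457.  -60.6]
```

View pics/w4.png

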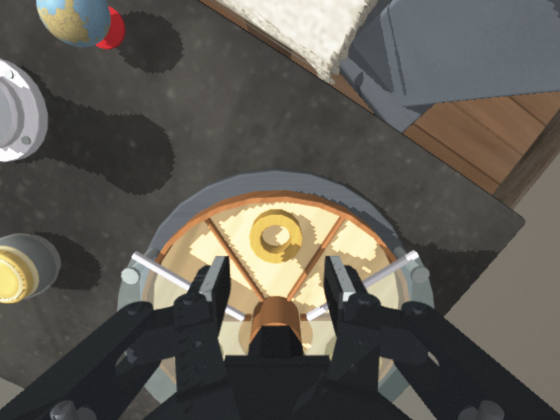

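View pics/s4z.png

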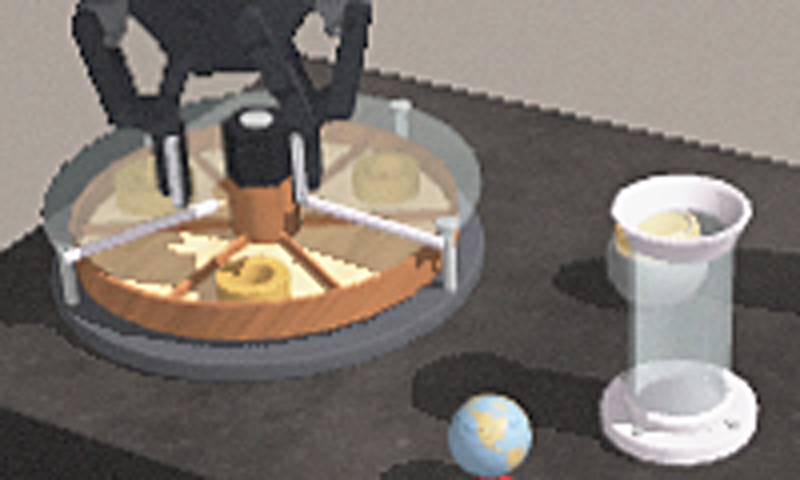

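The ring is centred between the fingers, about 1 mm further out. I'll lower in steps and watch the force.

Emit:
move_arm(deltas=[[0.12,0,1.5,0,0,0],[0,0,1.5,0,0,0],[0,0,0.8,0,0,0],[0,0,0.7,0,0,0],[0,0,0,0,0,0],[0,0,0,0,0,0],[0,0,0,0,0,0],[0,0,0,0,0,0],[0,0,0,0,0,0],[0,0,0,0,0,0]])

```text
time_s: 9.5
eef_pos: [457.7, -59.6, 29.4]
ee_rot: [0.0, -0.388, 0.921, -0.0]
force: [0.7, 0.6, 0.2]
grip_width: 0.584
```

```bash
python3 snap.py side d5 200 170 110 70; python3 snap.py scene s5 140 160 140 105
```

```text
9.55 [457.7 -59.6  29.4] -134.3 axis z [ 0. -0. -1.] F [-0.7  0.3  0.6] grip 50.2
zoom 7.2727272727272725
9.6 [457.7 -59.6  29.4] -134.3 axis z [ 0. -0. -1.] F [ 0.2  0.  -0.7] grip 49.9
zoom 5.714285714285714
```

View pics/d5z.png

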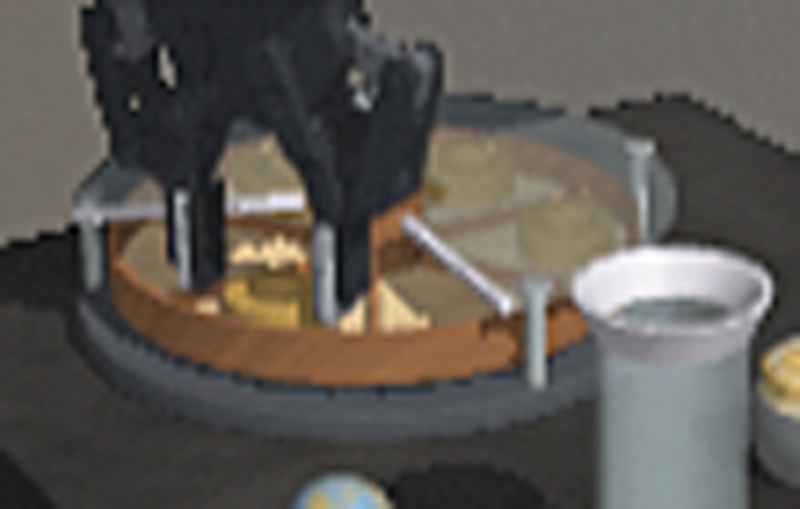

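View pics/s5z.png

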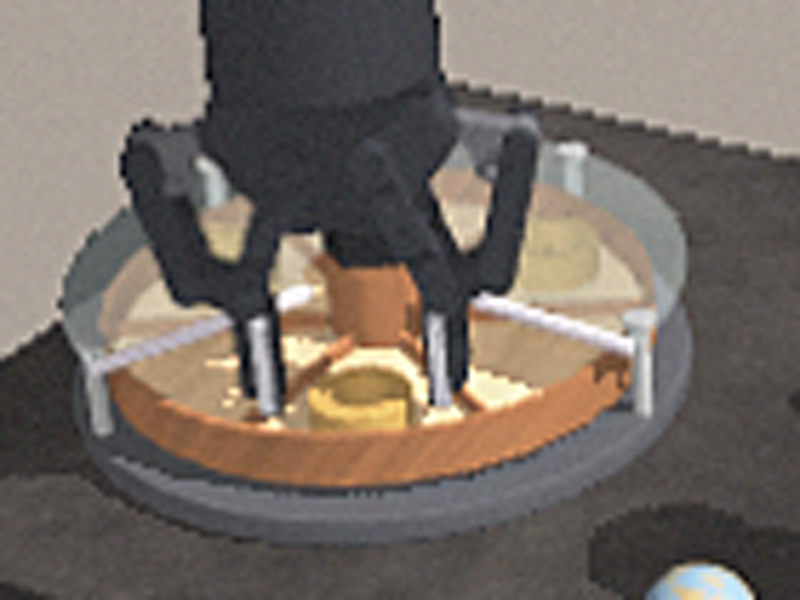

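The fingers straddle the ring with their tips below its top face, so I'll close.

Emit:
move_arm(deltas=[[0,0,0,0,0,0],[0,0,0,0,0,0],[0,0,0,0,0,0],[0,0,0,0,0,0],[0,0,0,0,0,0],[0,0,0,0,0,0],[0,0,0,0,0,0],[0,0,0,0,0,0],[0,0,0,0,0,0],[0,0,0,0,0,0]], grip=3, newtons=35)

```text
time_s: 10.6
eef_pos: [457.9, -59.7, 29.6]
ee_rot: [0.0, -0.388, 0.921, -0.0]
force: [-1.4, -0.3, 5.2]
grip_width: 0.392
```

```bash
python3 snap.py scene s6 140 160 140 105
```

```text
10.65 [457.9 -59.7  29.6] -134.3 axis z [ 0.001 -0.    -1.   ] F [-0.8 -0.5  5.8] grip 33.6
zoom 5.714285714285714
```

View pics/s6z.png

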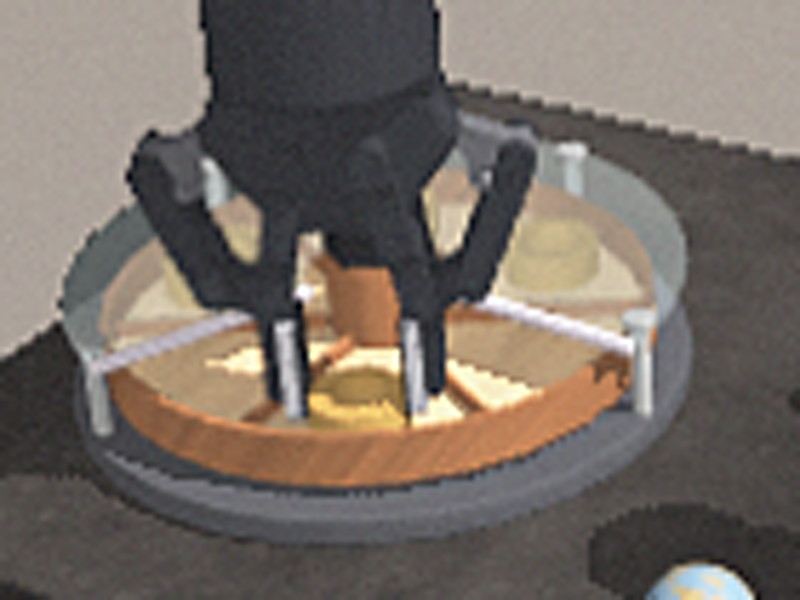

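Emit:
move_arm(deltas=[[0,0,-0.3,0,0,0],[0,0,-0.3,0,0,0],[0,0,-0.5,0,0,0],[0,0,-0.5,0,0,0],[0,0,-1,0,0,0],[0,0,-1,0,0,0],[0,0,-1,0,0,0],[0,0,-1,0,0,0],[0,0,0,0,0,0],[0,0,0,0,0,0]])

```text
time_s: 11.65
eef_pos: [457.6, -59.6, 85.4]
ee_rot: [0.0, -0.388, 0.921, -0.0]
force: [0.1, 0.2, -0.8]
grip_width: 0.394
```

```bash
python3 snap.py scene s7 140 130 140 105;  python3 snap.py side d7 200 140 120 90
```

```text
11.7 [457.5 -59.5  85.1] -134.3 axis z [-0.  0. -1.] F [ 0.2  0.3 -0.5] grip 33.5
zoom 5.714285714285714
11.75 [457.4 -59.5  84.9] -134.3 axis z [-0.001  0.    -1.   ] F [-0.   0.4  0. ] grip 33.6
zoom 6.666666666666667
```

View pics/s7z.png

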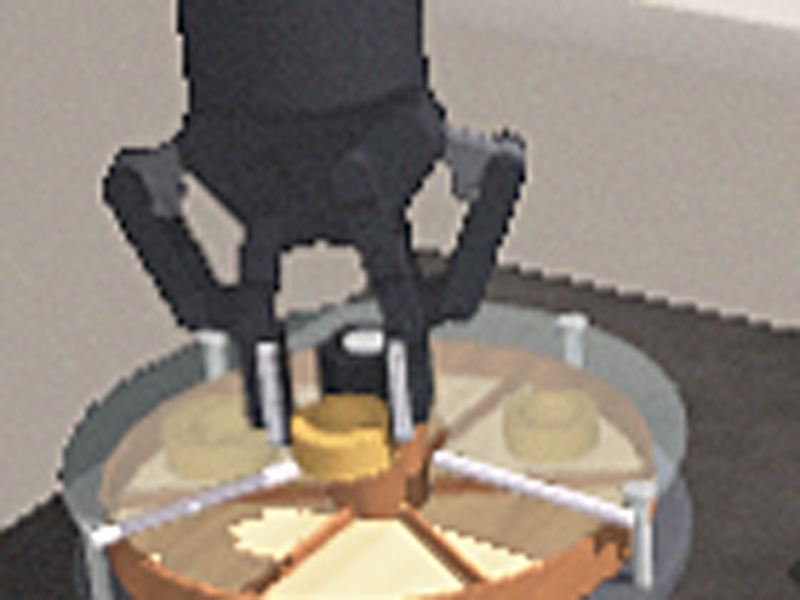

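View pics/d7z.png

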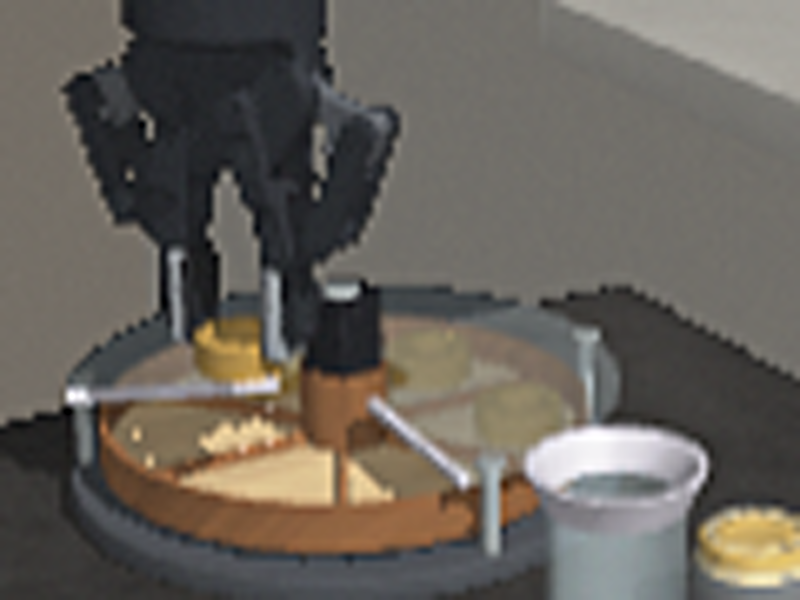

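The ring is held level at the fingertips and the bay is empty. I'll carry it to a viewing position beside the tube.

Emit:
move_arm(deltas=[[0,0,-3.5,0,0,7.6],[0,0,-3.5,0,0,7.6],[0,0,-3.5,0,0,7.6],[0,0,0,0,0,7.6],[0,0,0,0,0,7.6],[0,0,0,0,0,7.6],[-2.2,-3.3,0,0,0,0],[-2.2,-3.3,0,0,0,0],[-2.2,-3.3,0,0,0,0],[-2.2,-3.3,0,0,0,0]])

```text
time_s: 12.75
eef_pos: [546.5, -192.7, 189.6]
ee_rot: [-0.0, -0.001, 1.0, 0.0]
force: [0.3, 0.2, 0.3]
grip_width: 0.39
```

Emit:
move_arm(deltas=[[-2.2,-3.3,0,0,0,0],[-2.2,-3.3,0,0,0,0],[0,0,0,0,0,0],[0,0,0,0,0,0],[0,0,0,0,0,0],[0,0,0,0,0,0],[0,0,0,0,0,0],[0,0,0,0,0,0],[0,0,0,0,0,0],[0,0,0,0,0,0]])

```text
time_s: 13.75
eef_pos: [590.1, -257.2, 190.4]
ee_rot: [0.0, -0.001, 1.0, -0.0]
force: [-0.1, -0.3, -1.1]
grip_width: 0.389
```

```bash
python3 snap.py wrist w8;  python3 snap.py side d8 200 100 200 150
```

```text
13.8 [ 590.  -257.2  190.3] -179.9 axis z [-0.  0. -1.] F [ 0.1  0.  -0.2] grip 33.6
13.85 [ 590.  -257.3  190.3] -179.9 axis z [ 0. -0. -1.] F [-0.6 -0.5 -1. ] grip 33.6
zoom 4.0
```

View pics/w8.png

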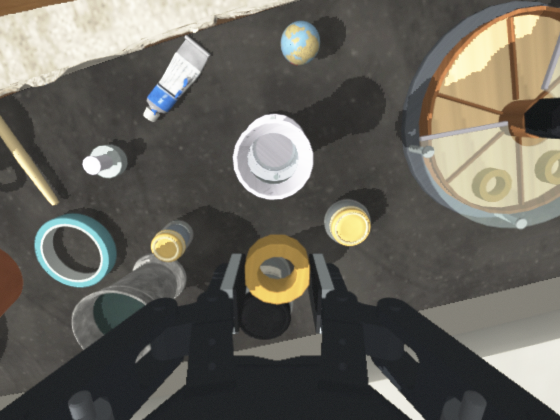

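View pics/d8z.png

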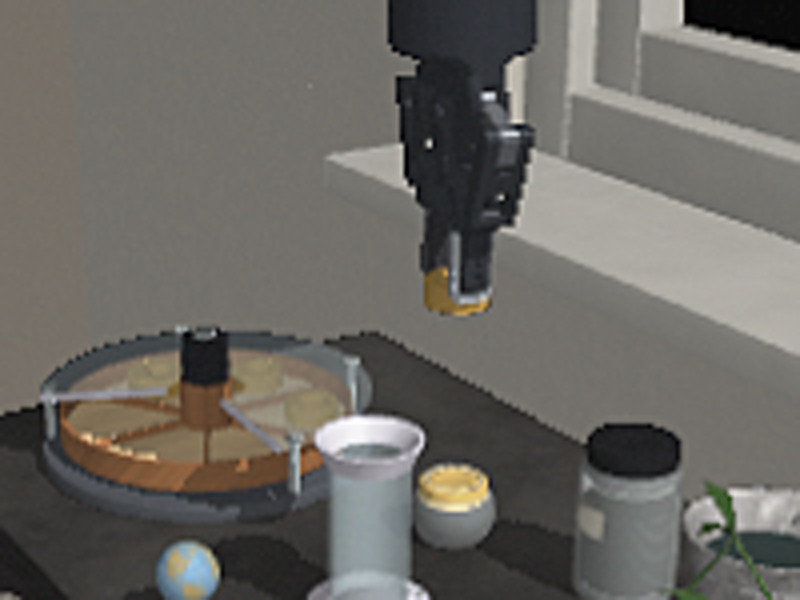

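The wrist view shows the tube rim at about (273,157) and the held ring at (277,270). I'll measure both.

```bash
cat > tube.py <<'E'
import sys; from h import *
name=sys.argv[1];p=np.load(f"pics/{name}.npy",allow_pickle=True).item(); im=cv2.imread(f"pics/{name}.png")
hsv=cv2.cvtColor(im,cv2.COLOR_BGR2HSV); m=cv2.inRange(hsv,(0,0,150),(180,45,255))
x0,y0,x1,y1=map(int,sys.argv[2:6]);k=np.zeros_like(m);k[y0:y1,x0:x1]=255;m&=k
n,l,s,c=cv2.connectedComponentsWithStats(m);i=1+np.argmax(s[1:,4]);print(s[i])
ct,_=cv2.findContours((l==i).astype(np.uint8),cv2.RETR_EXTERNAL,cv2.CHAIN_APPROX_NONE)
q=cv2.convexHull(max(ct,key=len))[:,0].astype(float)
for z in (109,112):
    X=np.array([plane(p,u,z)[:2] for u in q]);A=np.c_[2*X,np.ones(len(X))]; r=np.linalg.lstsq(A,(X**2).sum(1),rcond=None)[0]
    print(z,r[:2].round(1),"diam",2*np.sqrt(r[2]+r[0]**2+r[1]**2).round(1))
E
python3 tube.py w8 215 100 330 205
python3 ring.py w8 230 225 325 310 196
python3 ring.py w8 230 225 325 310 190
python3 -c "
import cv2
im=cv2.imread('pics/w8.png')[100:320,210:350];cv2.imwrite('pics/w8z.png',cv2.resize(im,None,fx=2.7,fy=2.7,interpolation=cv2.INTER_CUBIC))"
```

```text
[ 233  114   80   86 5235]
109 [ 541.1 -259.7] diam 62.6
112 [ 540.7 -259.7] diam 61.8
[ 245  235   65   70 3046] [276.8 269.7] circle at zt [ 588.7 -256.6] diam 37.8 centroid [ 588.1 -256.6]
[ 245  235   65   70 3046] [276.8 269.7] circle at zt [ 592.  -256.6] diam 39.4 centroid [ 591.4 -256.6]
```

View pics/w8z.png

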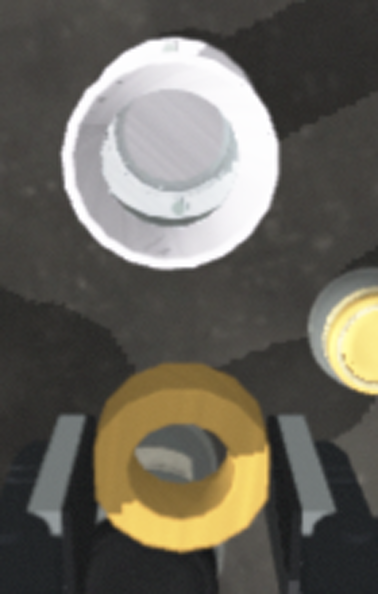

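```bash
python3 -c "
from h import *
p=np.load('pics/w8.npy',allow_pickle=True).item()
W=lambda u,v:(210+u/2.7,100+v/2.7)
for z in (192,196.5):
  for q in [(182,463),(182,550),(95,463),(269,463),(182,365)]: print(z,q,plane(p,W(*q),z)[:2].round(1))
for z in (111,):
  for q in [(170,38),(170,269),(62,155),(279,155)]: print(z,plane(p,W(*q),z)[:2].round(1))
print(plane(p,W(172,138),10), 'floor')
for q in [(115,138),(230,138),(172,90),(172,190)]: print(plane(p,W(*q),10)[:2])
"
```

```text
192 (182, 463) [ 591.4 -256.3]
192 (182, 550) [ 611.8 -256.2]
192 (95, 463) [ 591.4 -273.7]
192 (269, 463) [ 591.4 -238.8]
192 (182, 365) [ 570.2 -256.3]
196.5 (182, 463) [ 588.9 -256.3]
196.5 (182, 550) [ 608.7 -256.2]
196.5 (95, 463) [ 589.  -273.2]
196.5 (269, 463) [ 588.9 -239.4]
196.5 (182, 365) [ 568.4 -256.3]
111 [ 508.7 -259.5]
111 [ 572.7 -259.6]
111 [ 539.9 -289.7]
111 [ 539.8 -229.1]
[ 545.0938488  -259.96833087   10.        ] floor
[ 545.11907842 -282.94833491]
[ 545.03983378 -236.58768035]
[ 526.30356002 -259.94892342]
[ 566.15909702 -259.9912532 ]
```

```bash
python3 -c "
import cv2
im=cv2.imread('pics/w8.png')[105:210,220:330];cv2.imwrite('pics/w8y.png',cv2.resize(im,None,fx=5.7,fy=5.7,interpolation=cv2.INTER_CUBIC))"
```

```text
(no output)
```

View pics/w8y.png

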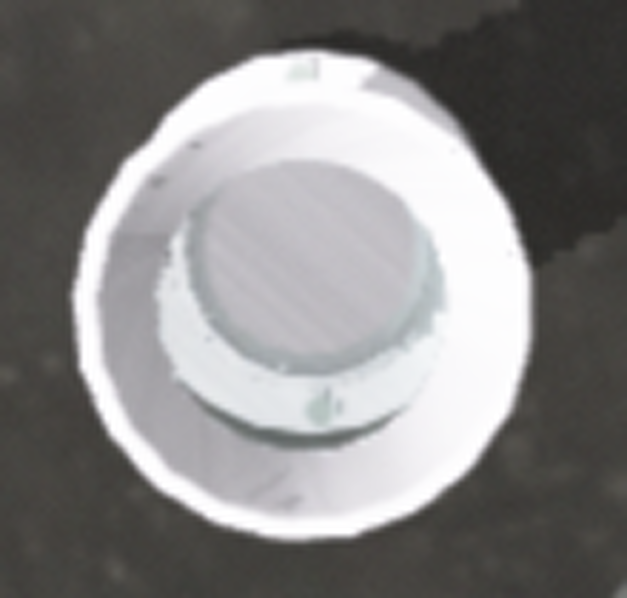

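```bash
python3 -c "
from h import *
p=np.load('pics/w8.npy',allow_pickle=True).item()
W=lambda u,v:(220+u/5.7,105+v/5.7)
for q,z in [((303,310),111),((303,540),111),((73,310),111),((533,310),111),((301,302),101),((158,302),101),((443,302),101),((300,445),101),((312,375),10),((205,265),10),((425,265),10)]: print(q,z,plane(p,W(*q),z)[:2].round(1))
s=eyes.camera_params('scene');d=eyes.camera_params('side')
for n,c in (('scene',s),('side',d)): print(n,proj(c,[[541.5,-259.5,111],[541.5,-229.5,111],[541.5,-289.5,111],[511.5,-259.5,111],[571.5,-259.5,111],[541.5,-259.5,10]]).round(1).tolist())
"
```

```text
(303, 310) 111 [ 541.3 -259.4]
(303, 540) 111 [ 572.8 -259.5]
(73, 310) 111 [ 541.3 -289.9]
(533, 310) 111 [ 541.2 -228.9]
(301, 302) 101 [ 541.5 -259.8]
(158, 302) 101 [ 541.5 -279.6]
(443, 302) 101 [ 541.4 -240.2]
(300, 445) 101 [ 561.6 -260. ]
(312, 375) 10 [ 566.6 -258.8]
(205, 265) 10 [ 545.5 -279.3]
(425, 265) 10 [ 545.5 -237.3]
scene [[309.4, 211.4], [296.4, 205.9], [322.8, 217.2], [298.0, 217.9], [320.3, 205.2], [308.7, 259.4]]
side [[291.6, 209.4], [287.4, 204.1], [296.0, 215.1], [278.1, 211.1], [304.7, 207.8], [291.2, 250.4]]
```

Emit:
move_arm(deltas=[[2.5,-0.15,0,0,0,0],[2.45,-0.18,0,0,0,0],[0,0,2,0,0,0],[0,0,2,0,0,0],[0,0,1.5,0,0,0],[0,0,0.8,0,0,0],[0,0,0,0,0,0],[0,0,0,0,0,0],[0,0,0,0,0,0],[0,0,0,0,0,0]])

```text
time_s: 14.85
eef_pos: [540.8, -260.9, 128.0]
ee_rot: [0.0, -0.001, 1.0, -0.0]
force: [0.7, -0.7, -0.1]
grip_width: 0.391
```

```bash
python3 snap.py scene s9 260 150 100 75;  python3 snap.py side d9 240 150 100 75;python3 snap.py wrist w9 210 200 140 105
```

```text
14.9 [ 540.8 -260.8  127.9] -179.9 axis z [ 0.001 -0.001 -1.   ] F [-0.9  0.  -0.4] grip 33.6
zoom 8.0
14.95 [ 540.7 -260.8  127.7] -179.9 axis z [ 0.001 -0.    -1.   ] F [ 0.4  0.9 -0.5] grip 33.4
zoom 8.0
15.0 [ 540.7 -260.7  127.6] -179.9 axis z [ 0. -0. -1.] F [-0.3 -0.7 -1.1] grip 33.6
zoom 5.714285714285714
```

View pics/s9z.png

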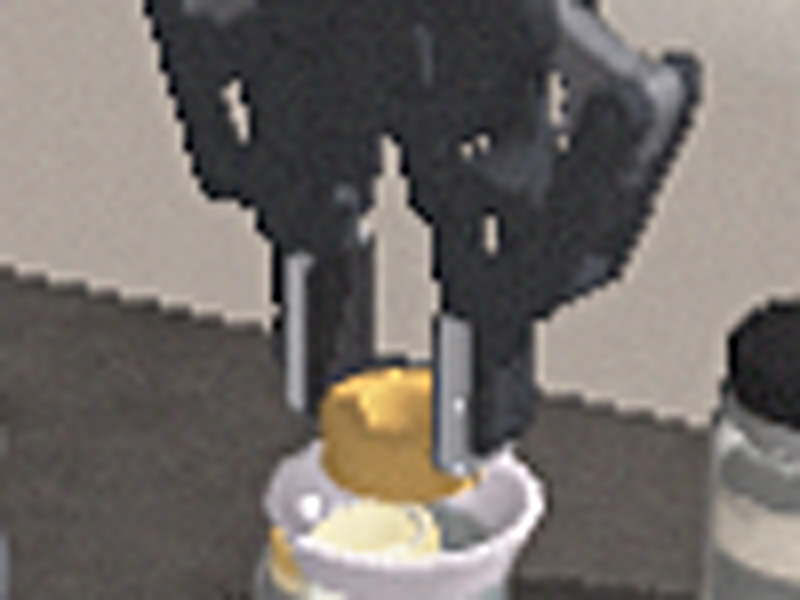

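View pics/d9z.png

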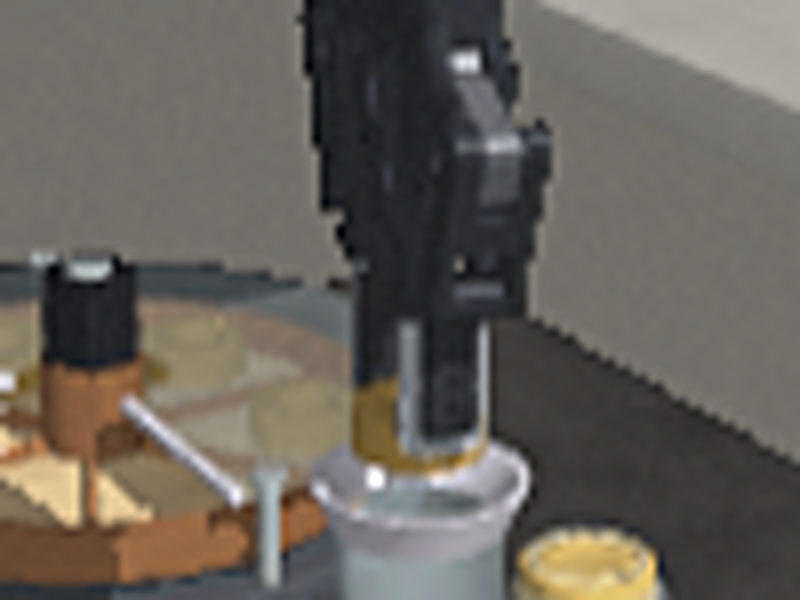

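View pics/w9z.png

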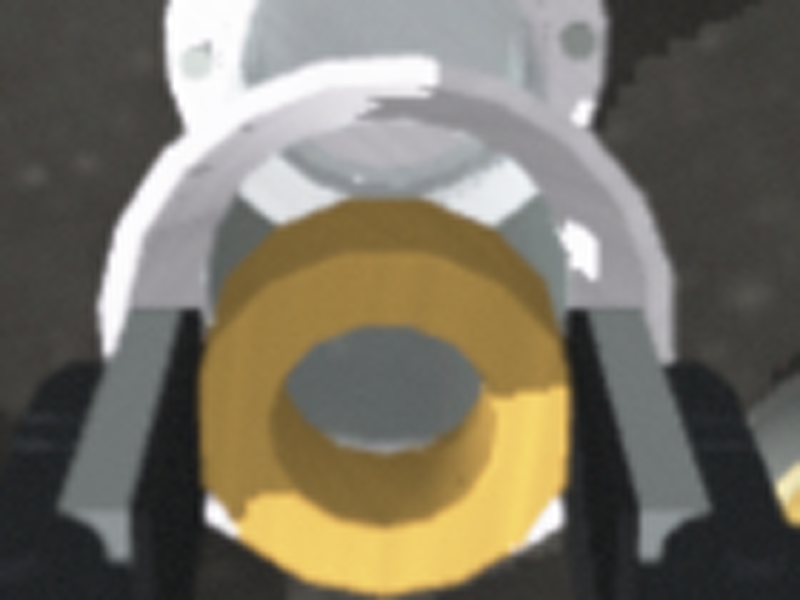

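The ring sits over the mouth in all three views. I'll lower it into the funnel and release.

Emit:
move_arm(deltas=[[0,0.04,0.6,0,0,0],[0,0,0.4,0,0,0],[0,0,0.2,0,0,0],[0,0,0,0,0,0],[0,0,0,0,0,0],[0,0,0,0,0,0],[0,0,0,0,0,0],[0,0,0,0,0,0],[0,0,0,0,0,0],[0,0,0,0,0,0]])

```text
time_s: 16.0
eef_pos: [540.6, -260.3, 115.3]
ee_rot: [0.0, -0.001, 1.0, -0.0]
force: [0.2, 0.5, 0.0]
grip_width: 0.387
```

```bash
python3 snap.py scene s10 260 150 100 75;  python3 snap.py side d10 240 150 100 75
```

```text
16.05 [ 540.6 -260.3  115.3] -179.9 axis z [ 0. -0. -1.] F [ 0.4 -0.5 -1. ] grip 33.3
zoom 8.0
16.1 [ 540.6 -260.3  115.3] -179.9 axis z [-0.  0. -1.] F [-0.   0.  -0.1] grip 33.4
zoom 8.0
```

View pics/s10z.png

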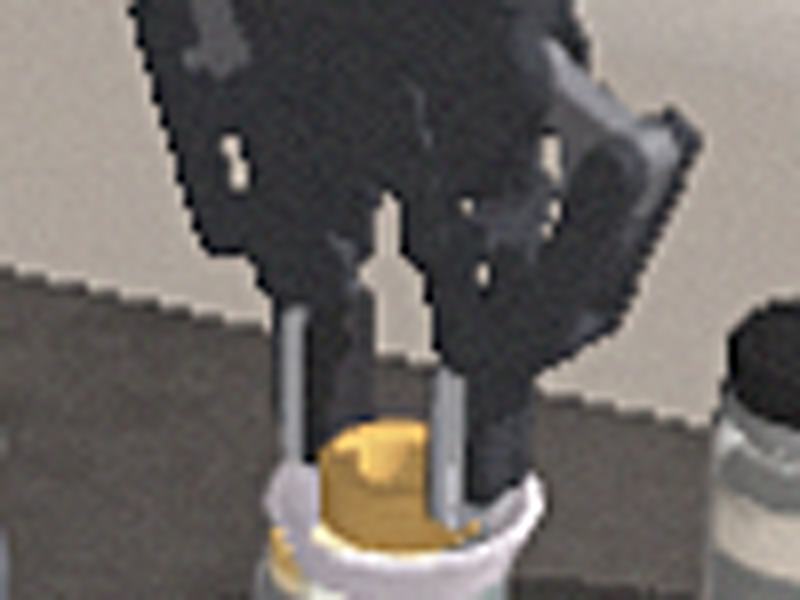

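View pics/d10z.png

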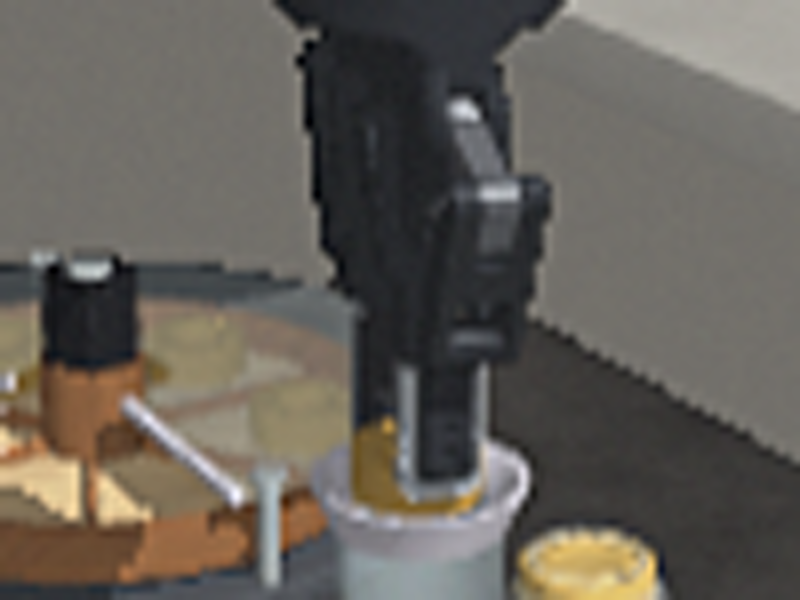

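Emit:
move_arm(deltas=[[0,0,0,0,0,0],[0,0,0,0,0,0],[0,0,0,0,0,0],[0,0,0,0,0,0],[0,0,0,0,0,0],[0,0,-1,0,0,0],[0,0,-2,0,0,0],[0,0,-3,0,0,0],[0,0,-2,0,0,0],[0,0,0,0,0,0]], grip=5.5)

```text
time_s: 17.1
eef_pos: [541.6, -261.0, 199.0]
ee_rot: [0.003, -0.001, 1.0, -0.002]
force: [-0.8, -0.2, -0.2]
grip_width: 0.647
```

```bash
python3 snap.py scene s11 260 190 110 90;  python3 snap.py side d11 240 190 110 80
```

```text
17.15 [ 540.9 -260.5  196.8] -179.9 axis z [ 0.002 -0.002 -1.   ] F [ 0.  -0.2 -0.3] grip 54.9
zoom 6.666666666666667
17.2 [ 540.5 -260.2  195.3] -179.9 axis z [ 0. -0. -1.] F [ 0.2 -0.  -1.4] grip 54.9
zoom 7.2727272727272725
```

View pics/s11z.png

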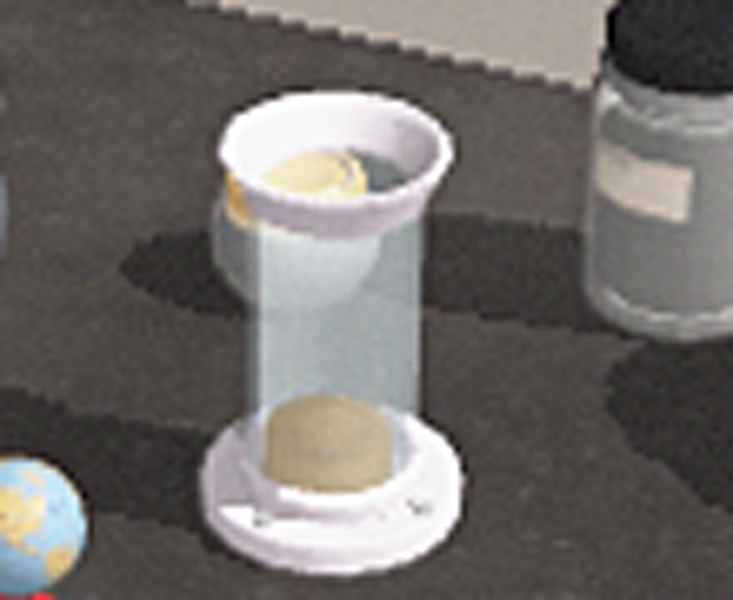

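View pics/d11z.png

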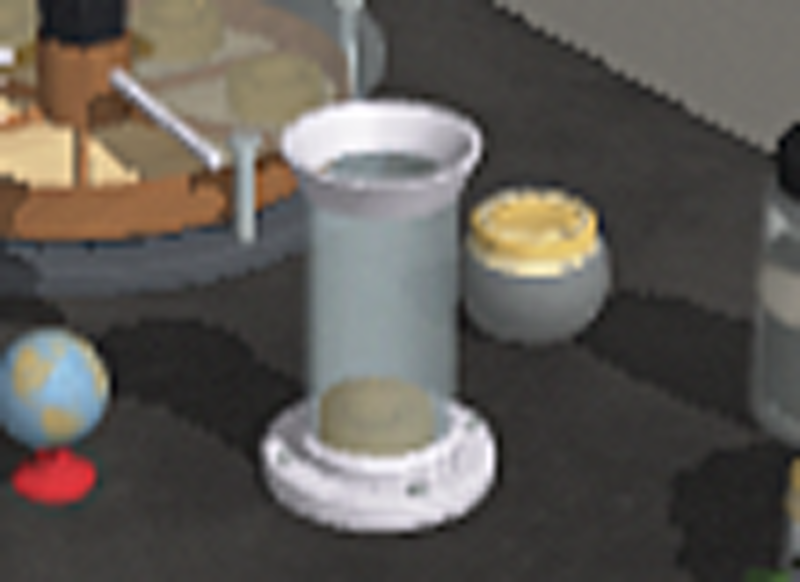

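The ring is at the bottom of the tube and looks flat. I'll check from above.

```bash
python3 snap.py wrist w11 220 180 120 90
```

```text
17.25 [ 540.2 -260.1  194.5] -179.9 axis z [-0.001  0.001 -1.   ] F [ 0.  -0.2 -0.3] grip 55.2
zoom 6.666666666666667
```

View pics/w11.png

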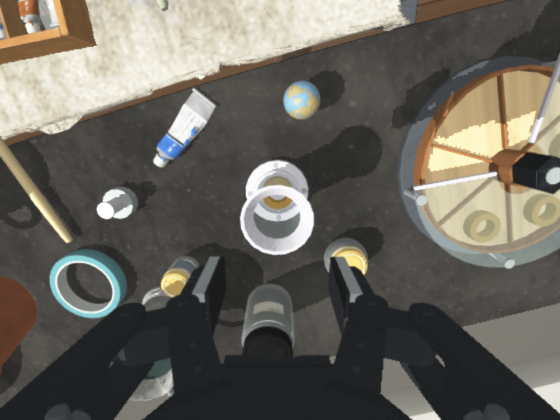

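The ring is flat, with its hole visible down the tube. Next is a tray turn of -120°.

Emit:
move_arm(deltas=[[0.53,4.17,0,0,0,0],[0.53,4.17,0,0,0,0],[0.53,4.17,0,0,0,0],[0.53,4.17,2.1,0,0,0],[0.53,4.17,2.1,0,0,0],[0.53,4.17,2.1,0,0,0],[0,0,2.1,0,0,-8],[0,0,0,0,0,-8],[0,0,0,0,0,0],[0,0,0,0,0,0]], newtons=30)

```text
time_s: 18.25
eef_pos: [508.1, -10.2, 111.0]
ee_rot: [-0.0, -0.138, 0.99, 0.0]
force: [-0.3, -0.5, 0.5]
grip_width: 0.641
```

```bash
python3 snap.py wrist w12; python3 -c "
from h import *
plan([508.3,-9.6,57.5],196)"
```

```text
18.3 [508.2 -10.4 111.2] -164.1 axis z [-0.  0. -1.] F [ 0.7 -0.4 -0.2] grip 55.0
pos [508.2 -10.4 111.2] yaw -164.1 shift cm (tool now) [-0.03  0.07  5.37]
rotvec to target deg (tool now) [ 0.   -0.01 -0.1 ] shift in target-yaw axes [-0.03  0.07  5.37]
```

View pics/w12.png

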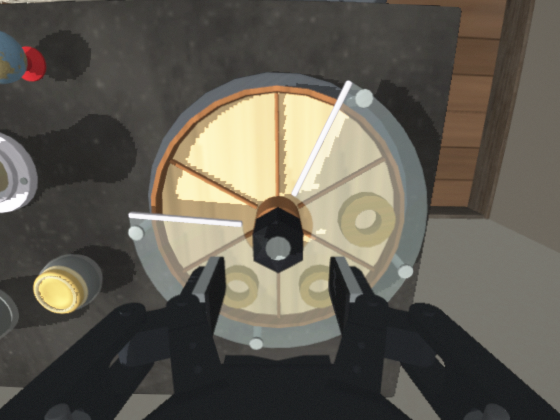

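The knob is centred at column 278, and the tray is as expected.

Emit:
move_arm(deltas=[[0,0.07,2,0,0,0],[0,0,2,0,0,0],[0,0,1.37,0,0,0],[0,0,0,0,0,0],[0,0,0,0,0,0],[0,0,0,0,0,0],[0,0,0,0,0,0],[0,0,0,0,0,0],[0,0,0,0,0,0],[0,0,0,0,0,0]])

```text
time_s: 19.3
eef_pos: [508.1, -9.5, 57.7]
ee_rot: [0.0, -0.14, 0.99, -0.0]
force: [0.0, -0.0, -0.4]
grip_width: 0.645
```

Emit:
move_arm(deltas=[[0,0,0,0,0,0],[0,0,0,0,0,0],[0,0,0,0,0,0],[0,0,0,0,0,0],[0,0,0,0,0,0],[0,0,0,0,0,0],[0,0,0,0,0,0],[0,0,0,0,0,0],[0,0,0,0,0,0],[0,0,0,0,0,0]], grip=2.8)

```text
time_s: 20.3
eef_pos: [508.1, -9.7, 57.7]
ee_rot: [0.0, -0.14, 0.99, -0.0]
force: [-2.0, -4.7, 5.9]
grip_width: 0.367
```

Emit:
move_arm(deltas=[[0,0,0,0,0,7.5],[0,0,0,0,0,7.5],[0,0,0,0,0,7.5],[0,0,0,0,0,7.5],[0,0,0,0,0,7.5],[0,0,0,0,0,7.5],[0,0,0,0,0,7.5],[0,0,0,0,0,7.5],[0,0,0,0,0,7.5],[0,0,0,0,0,7.5]])

```text
time_s: 21.3
eef_pos: [508.0, -10.1, 57.7]
ee_rot: [0.0, 0.494, 0.87, -0.001]
force: [-4.0, -6.7, 6.6]
grip_width: 0.372
```

Emit:
move_arm(deltas=[[0,0,0,0,0,7.5],[0,0,0,0,0,7.5],[0,0,0,0,0,7.5],[0,0,0,0,0,7.5],[0,0,0,0,0,7.5],[0,0,0,0,0,7.5],[0,0,0,0,0,0],[0,0,0,0,0,0],[0,0,0,0,0,0],[0,0,0,0,0,0]])

```text
time_s: 22.3
eef_pos: [507.7, -10.1, 57.7]
ee_rot: [0.0, 0.787, 0.616, -0.001]
force: [-5.5, -7.8, 6.9]
grip_width: 0.369
```

```bash
python3 snap.py scene s13 140 160 200 120; python3 snap.py wrist w13
```

```text
22.35 [507.7 -10.1  57.7] 76.1 axis z [-0.001 -0.001 -1.   ] F [-4.8 -7.4  6.1] grip 31.4
zoom 4.0
22.4 [507.7 -10.1  57.7] 76.1 axis z [-0.001 -0.001 -1.   ] F [-5.1 -6.9  6. ] grip 31.7
```

View pics/s13z.png

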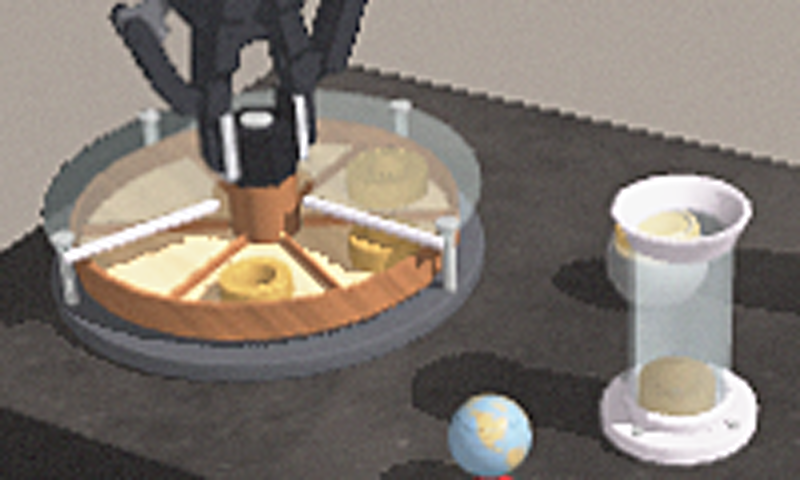

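View pics/w13.png

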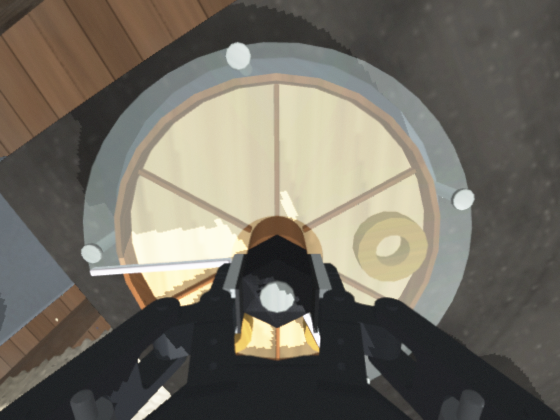

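A narrow ring is in the opening, at scene zoom (255,278), with the wide ring two bays on as expected. I'll release and move over it.

Emit:
move_arm(deltas=[[0,0,0,0,0,0],[0,0,0,0,0,0],[0,0,0,0,0,0],[0,0,0,0,0,0],[0,0,-1,0,0,0],[0,0,-2,0,0,0],[0,0,-2,0,0,7.5],[0,0,0,0,0,7.5],[0,0,0,0,0,7.5],[0,0,0,0,0,7.5]], grip=6)

```text
time_s: 23.4
eef_pos: [508.2, -9.4, 108.5]
ee_rot: [0.0, 0.921, 0.389, 0.0]
force: [0.4, -0.5, 0.0]
grip_width: 0.705
```

Emit:
move_arm(deltas=[[-3.5,0,0,0,0,0],[-3.5,0,0,0,0,0],[0,0,1.6,0,0,0],[0,0,0,0,0,0],[0,0,0,0,0,0],[0,0,0,0,0,0],[0,0,0,0,0,0],[0,0,0,0,0,0],[0,0,0,0,0,0],[0,0,0,0,0,0]], grip=5)

```text
time_s: 24.4
eef_pos: [459.6, -59.9, 91.7]
ee_rot: [0.0, 0.92, 0.392, 0.0]
force: [0.3, 0.3, 0.9]
grip_width: 0.581
```

```bash
python3 snap.py wrist w14; python3 snap.py scene s14 140 160 140 105;python3 ring.py w14 200 200 360 420;python3 ring.py s14 185 210 225 245
```

```text
24.45 [459.6 -59.9  91.6] 46.1 axis z [-0.  0. -1.] F [ 0.7 -0.5  0.2] grip 50.1
24.5 [459.6 -59.9  91.6] 46.1 axis z [ 0.  0. -1.] F [ 0.2  0.6 -0. ] grip 49.7
zoom 5.714285714285714
[ 254  206   48   50 1445] [277.5 230.6] circle at zt [459.6 -59.7] diam 36.0 centroid [459.8 -59.5]
[347 200  13   9  71] [354.5 202.7] circle at zt [513. -82.] diam 7.2 centroid [513.6 -82. ]
[195 225  18  11 156] [203.6 230.1] circle at zt [453.6 -69.4] diam 36.2 centroid [453.1 -69.2]
```

View pics/w14.png

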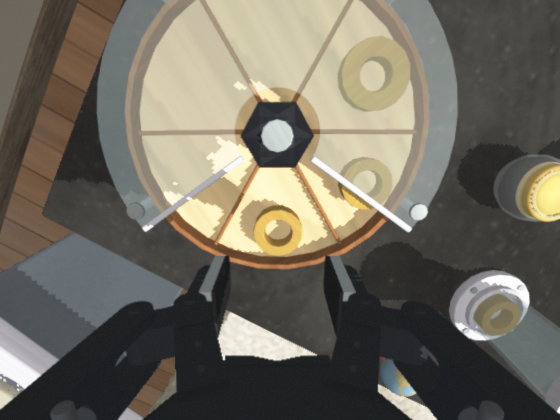

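View pics/s14z.png

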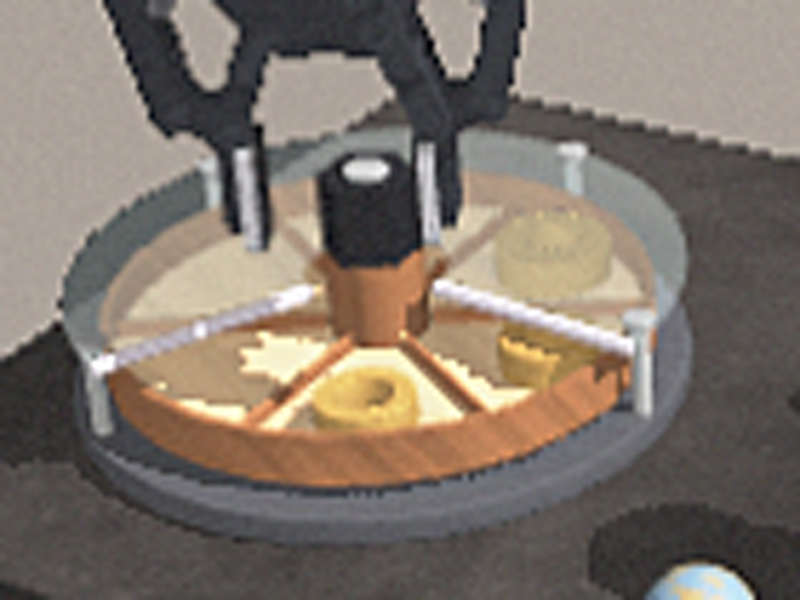

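The ring is dead under the TCP at (459.6,-59.7). I'll lower, close and lift.

Emit:
move_arm(deltas=[[0,0,2,0,0,0],[0,0,2,0,0,0],[0,0,1.2,0,0,0],[0,0,0.6,0,0,0],[0,0,0.4,0,0,0],[0,0,0,0,0,0],[0,0,0,0,0,0],[0,0,0,0,0,0],[0,0,0,0,0,0],[0,0,0,0,0,0]])

```text
time_s: 25.5
eef_pos: [459.7, -60.0, 29.8]
ee_rot: [0.0, 0.92, 0.392, 0.0]
force: [0.6, 0.2, 0.5]
grip_width: 0.584
```

Emit:
move_arm(deltas=[[0,0,0,0,0,0],[0,0,0,0,0,0],[0,0,0,0,0,0],[0,0,0,0,0,0],[0,0,0,0,0,0],[0,0,0,0,0,0],[0,0,0,0,0,0],[0,0,0,0,0,0],[0,0,0,0,0,0],[0,0,0,0,0,0]], grip=3, newtons=35)

```text
time_s: 26.5
eef_pos: [459.8, -60.1, 30.1]
ee_rot: [0.0, 0.92, 0.392, 0.0]
force: [-1.0, 0.1, 5.3]
grip_width: 0.39
```

Emit:
move_arm(deltas=[[0,0,-0.3,0,0,0],[0,0,-0.3,0,0,0],[0,0,-0.5,0,0,0],[0,0,-1,0,0,0],[0,0,-2,0,0,0],[0,0,-3,0,0,0],[0,0,-3,0,0,0],[0,0,-3,0,0,0],[0,0,0,0,0,0],[0,0,0,0,0,0]])

```text
time_s: 27.5
eef_pos: [459.5, -59.9, 161.1]
ee_rot: [0.0, 0.92, 0.392, 0.0]
force: [-0.1, 0.0, 0.2]
grip_width: 0.393
```

```bash
python3 snap.py scene s15 140 110 140 105; python3 snap.py side d15 200 110 140 105; python3 -c "
from h import *
plan([540.6,-260.3,160],46)"
```

```text
27.55 [459.2 -59.8 160.3] 46.1 axis z [-0.001  0.    -1.   ] F [-0.3  0.  -0.6] grip 32.9
zoom 5.714285714285714
27.6 [459.  -59.7 159.9] 46.1 axis z [-0.002  0.001 -1.   ] F [-0.3 -0.5 -0.2] grip 33.1
zoom 5.714285714285714
pos [459.  -59.7 159.9] yaw 46.1 shift cm (tool now) [-8.8  19.78 -0.04]
rotvec to target deg (tool now) [-0.09  0.03  0.11] shift in target-yaw axes [-8.76e+00  1.98e+01 -1.00e-02]
```

View pics/s15z.png

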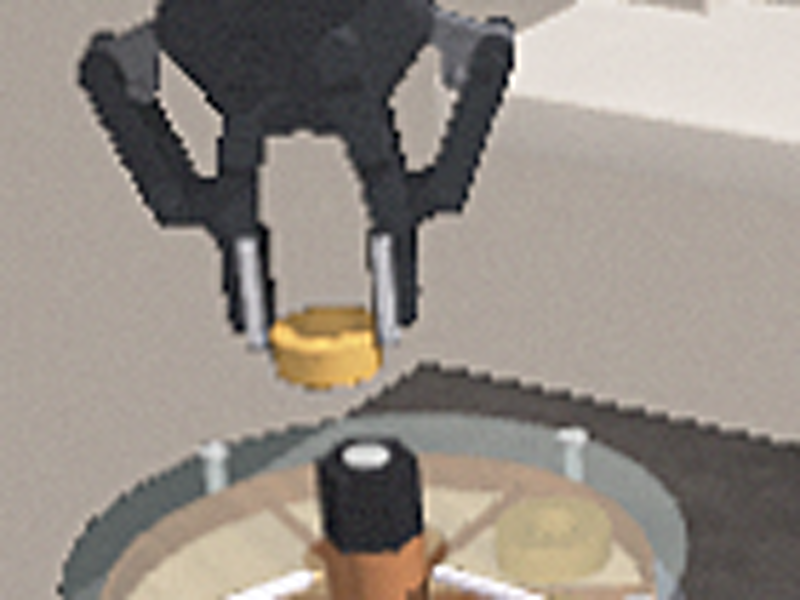

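View pics/d15z.png

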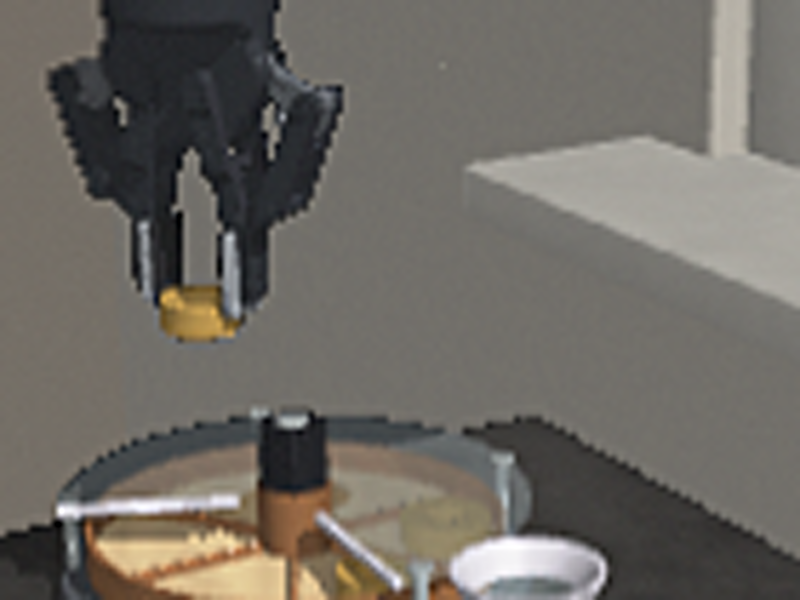

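The ring is held level. I'll carry it to over the tube, slowly.

Emit:
move_arm(deltas=[[-0.7,1.5,0,0,0,0],[-1.3,3,0,0,0,0],[-1.5,3.4,0,0,0,0],[-1.5,3.4,0,0,0,0],[-1.5,3.4,0,0,0,0],[-1.3,3,0,0,0,0],[-1,2.1,0,0,0,0],[0,0,0,0,0,0],[0,0,0,0,0,0],[0,0,0,0,0,0]])

```text
time_s: 28.6
eef_pos: [540.9, -260.1, 160.2]
ee_rot: [-0.001, 0.92, 0.392, -0.0]
force: [0.7, -0.1, -1.0]
grip_width: 0.392
```

```bash
python3 snap.py wrist w16;python3 snap.py side d16 240 140 100 75; python3 -c "
from h import *
plan([540.6,-260.3,130],46)"
```

```text
28.65 [ 541.  -260.   160.4] 46.2 axis z [-0.  0. -1.] F [ 0.5 -0.2 -0.7] grip 33.0
28.7 [ 541.1 -260.   160.6] 46.2 axis z [-0.  0. -1.] F [ 1.   0.3 -0.9] grip 33.5
zoom 8.0
pos [ 541.1 -260.   160.6] yaw 46.2 shift cm (tool now) [-0.06 -0.01  3.06]
rotvec to target deg (tool now) [-0.02  0.    0.16] shift in target-yaw axes [-0.06 -0.01  3.06]
```

View pics/w16.png

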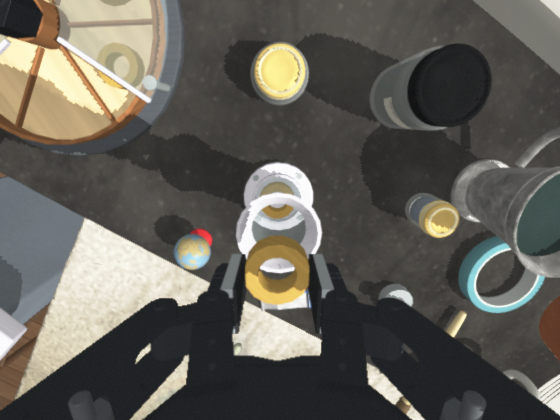

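View pics/d16z.png

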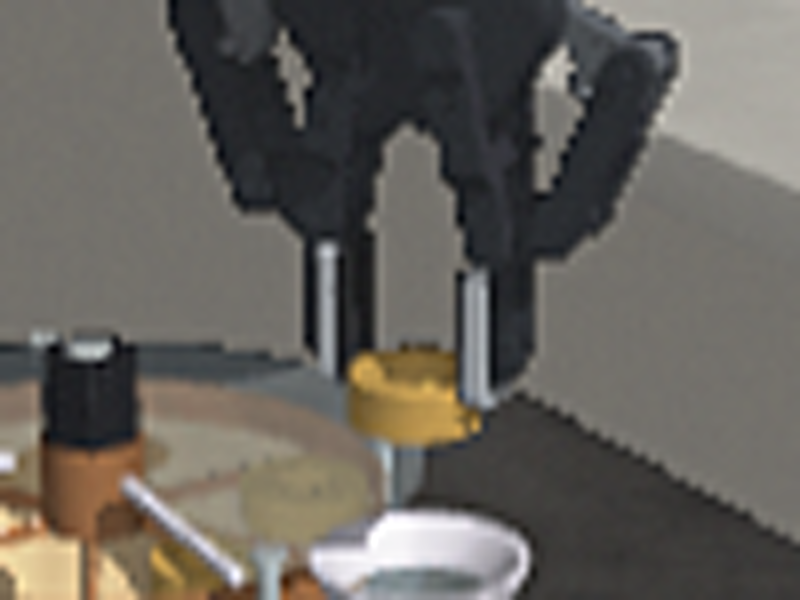

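The ring and mouth line up at column 278. I'll lower, then release.

Emit:
move_arm(deltas=[[-0.05,0,1.5,0,0,0],[0,0,1.5,0,0,0],[0,0,0.8,0,0,0],[0,0,0.5,0,0,0],[0,0,0.2,0,0,0],[0,0,0,0,0,0],[0,0,0,0,0,0],[0,0,0,0,0,0],[0,0,0,0,0,0],[0,0,0,0,0,0]])

```text
time_s: 29.7
eef_pos: [540.9, -261.0, 115.7]
ee_rot: [0.0, 0.92, 0.392, 0.0]
force: [0.5, -0.4, -1.4]
grip_width: 0.388
```

```bash
python3 snap.py wrist w17 210 200 140 105;python3 snap.py side d17 240 150 100 75
```

```text
29.75 [ 540.9 -261.   115.7] 46.1 axis z [ 0. -0. -1.] F [-0.4 -0.2 -0.3] grip 33.3
zoom 5.714285714285714
29.8 [ 540.9 -261.   115.7] 46.1 axis z [ 0. -0. -1.] F [ 0.6 -0.4  0. ] grip 33.0
zoom 8.0
```

View pics/w17z.png

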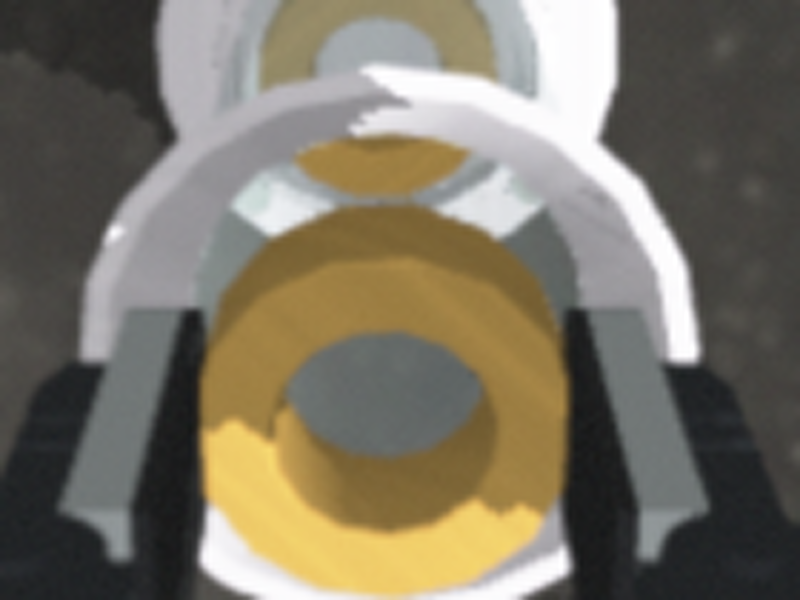

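View pics/d17z.png

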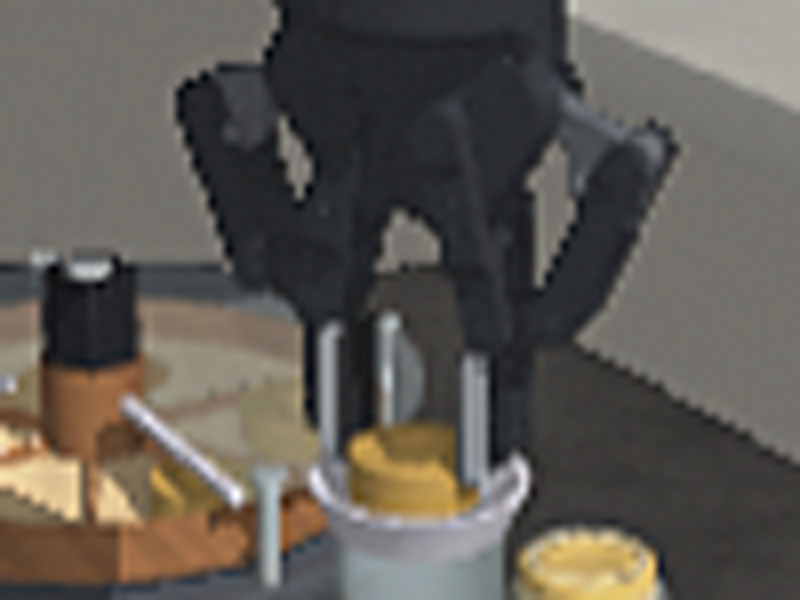

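Emit:
move_arm(deltas=[[0,0,0,0,0,0],[0,0,0,0,0,0],[0,0,0,0,0,0],[0,0,0,0,0,0],[0,0,0,0,0,0],[0,0,-1,0,0,0],[0,0,-2,0,0,-7.5],[0,0,-2,0,0,-7.5],[0,0,-1,0,0,-7.5],[0,0,0,0,0,-7.5]], grip=5.5, newtons=30)

```text
time_s: 30.8
eef_pos: [541.6, -261.5, 178.3]
ee_rot: [0.002, 0.786, 0.619, 0.001]
force: [0.2, -0.4, -0.1]
grip_width: 0.643
```

```bash
python3 snap.py scene s18 260 190 110 90;  python3 snap.py side d18 240 190 110 80; python3 -c "
from h import *
plan([508.2,-9.7,108],76)"
```

```text
30.85 [ 541.3 -261.2  177.3] 76.8 axis z [ 0.002 -0.001 -1.   ] F [-0.5 -0.3  0.5] grip 54.9
zoom 6.666666666666667
30.9 [ 541.  -261.1  176.6] 76.2 axis z [ 0.001 -0.001 -1.   ] F [ 0.3  0.5 -0.1] grip 55.2
zoom 7.2727272727272725
pos [ 541.  -261.1  176.6] yaw 76.2 shift cm (tool now) [23.63 -9.2   6.84]
rotvec to target deg (tool now) [0.07 0.03 0.18] shift in target-yaw axes [23.6  -9.27  6.86]
```

View pics/s18z.png

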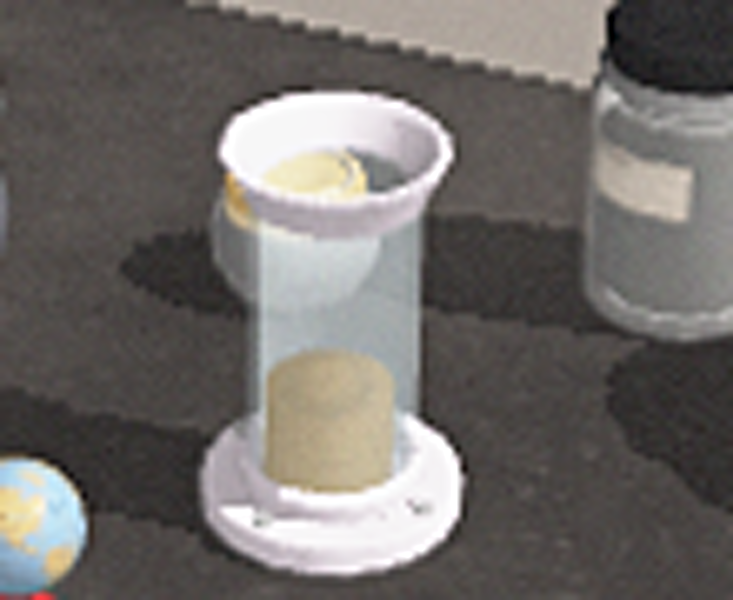

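View pics/d18z.png

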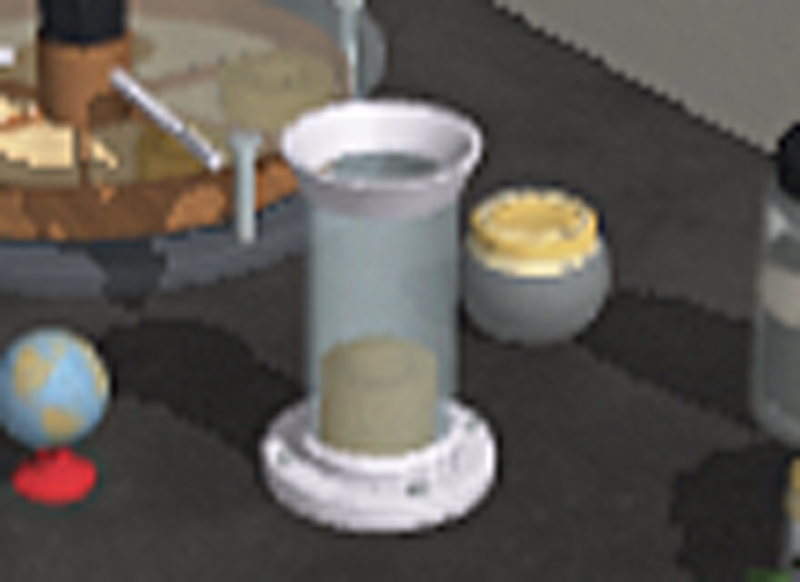

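Two rings are stacked flat. Back to the knob for -60°.

Emit:
move_arm(deltas=[[3.9,-1.5,0,0,0,0],[3.9,-1.5,0,0,0,0],[3.9,-1.6,0,0,0,0],[4,-1.6,2.3,0,0,0],[4,-1.6,2.3,0,0,0],[3.9,-1.5,2.3,0,0,0],[0,0,0,0,0,0],[0,0,0,0,0,0],[0,0,0,0,0,0],[0,0,0,0,0,0]])

```text
time_s: 31.9
eef_pos: [507.8, -10.7, 107.2]
ee_rot: [0.001, 0.788, 0.615, 0.0]
force: [0.1, 0.7, 0.3]
grip_width: 0.644
```

```bash
python3 snap.py wrist w19; python3 -c "
from h import *
plan([508.2,-9.7,57.5],76)"
```

```text
31.95 [507.7 -10.6 107.1] 76.0 axis z [ 0.001 -0.    -1.   ] F [-0.   0.3 -0.2] grip 54.9
pos [507.7 -10.6 107.1] yaw 76.0 shift cm (tool now) [0.1  0.02 4.96]
rotvec to target deg (tool now) [ 0.07  0.01 -0.01] shift in target-yaw axes [0.1  0.03 4.96]
```

View pics/w19.png

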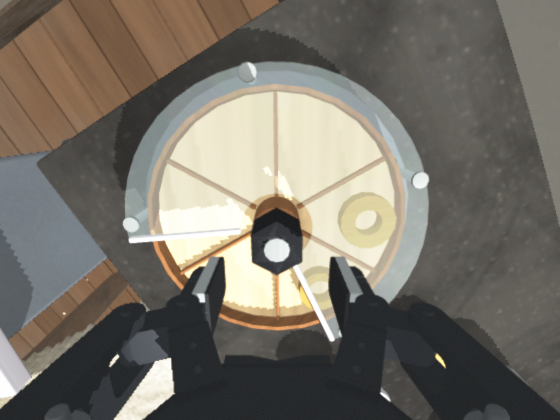

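Emit:
move_arm(deltas=[[0.1,0,2,0,0,0],[0,0,2,0,0,0],[0,0,0.95,0,0,0],[0,0,0,0,0,0],[0,0,0,0,0,0],[0,0,0,0,0,0],[0,0,0,0,0,0],[0,0,0,0,0,0],[0,0,0,0,0,0],[0,0,0,0,0,0]])

```text
time_s: 32.95
eef_pos: [507.6, -8.6, 57.2]
ee_rot: [0.0, 0.787, 0.616, 0.0]
force: [1.0, 0.3, -0.5]
grip_width: 0.642
```

Emit:
move_arm(deltas=[[0,0,0,0,0,0],[0,0,0,0,0,0],[0,0,0,0,0,0],[0,0,0,0,0,0],[0,0,0,0,0,0],[0,0,0,0,0,0],[0,0,0,0,0,0],[0,0,0,0,0,0],[0,0,0,0,0,0],[0,0,0,0,0,0]], grip=2.8)

```text
time_s: 33.95
eef_pos: [508.0, -8.7, 57.3]
ee_rot: [0.001, 0.787, 0.616, 0.0]
force: [3.9, -0.6, 1.2]
grip_width: 0.367
```

Emit:
move_arm(deltas=[[0,0,0,0,0,7.5],[0,0,0,0,0,7.5],[0,0,0,0,0,7.5],[0,0,0,0,0,7.5],[0,0,0,0,0,7.5],[0,0,0,0,0,7.5],[0,0,0,0,0,7.5],[0,0,0,0,0,7.5],[0,0,0,0,0,0],[0,0,0,0,0,0]])

```text
time_s: 34.95
eef_pos: [508.8, -9.5, 57.4]
ee_rot: [0.001, 0.99, 0.14, 0.002]
force: [9.0, -5.6, -2.4]
grip_width: 0.371
```

Emit:
move_arm(deltas=[[0,0,0,0,0,0],[0,0,0,0,0,0],[0,0,0,0,0,0],[0,0,0,0,0,0],[0,0,-1,0,0,0],[0,0,-2,0,0,0],[0,0,-2,0,0,-7.5],[0,0,0,0,0,-7.5],[0,0,0,0,0,-7.5],[0,0,0,0,0,-7.5]], grip=6)

```text
time_s: 35.95
eef_pos: [507.5, -8.6, 108.0]
ee_rot: [0.0, 0.919, 0.394, 0.0]
force: [-0.7, -0.4, 0.2]
grip_width: 0.705
```

Emit:
move_arm(deltas=[[-3.5,0,0,0,0,0],[-3.5,0,0,0,0,0],[0,0,1.6,0,0,0],[0,0,0,0,0,0],[0,0,0,0,0,0],[0,0,0,0,0,0],[0,0,0,0,0,0],[0,0,0,0,0,0],[0,0,0,0,0,0],[0,0,0,0,0,0]], grip=5)

```text
time_s: 36.95
eef_pos: [459.0, -59.0, 91.2]
ee_rot: [0.0, 0.92, 0.392, 0.0]
force: [0.4, 0.3, 0.6]
grip_width: 0.584
```

```bash
python3 snap.py wrist w20; python3 snap.py scene s20 140 160 140 105;python3 ring.py w20 200 190 360 420
```

```text
37.0 [459.  -59.   91.1] 46.1 axis z [ 0. -0. -1.] F [-0.7 -0.6 -0.1] grip 50.3
37.05 [459.  -59.   91.1] 46.1 axis z [-0.  0. -1.] F [ 0.1  0.  -1.1] grip 50.2
zoom 5.714285714285714
[ 255  207   49   51 1458] [279.3 232. ] circle at zt [459.3 -60.3] diam 36.2 centroid [459.5 -60.1]
[335 190  25  25 401] [348.8 200.2] circle at zt [510.2 -76.9] diam 17.6 centroid [511.2 -76.8]
```

View pics/w20.png

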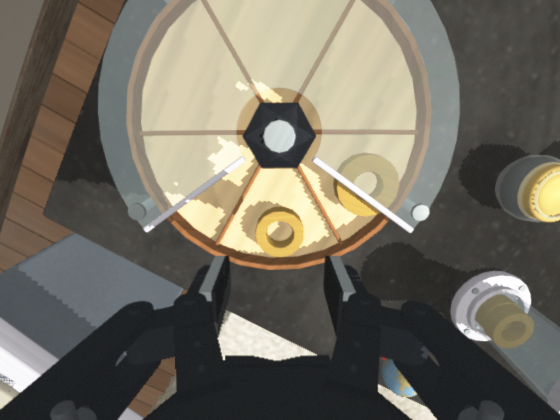

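The third narrow ring is at (459.3,-60.3), and the wide ring is next in line. I'll correct by about 1 mm and pick.

Emit:
move_arm(deltas=[[-0.07,0.1,2,0,0,0],[0,0,2,0,0,0],[0,0,1.2,0,0,0],[0,0,0.6,0,0,0],[0,0,0.4,0,0,0],[0,0,0,0,0,0],[0,0,0,0,0,0],[0,0,0,0,0,0],[0,0,0,0,0,0],[0,0,0,0,0,0]])

```text
time_s: 38.05
eef_pos: [459.3, -60.3, 29.3]
ee_rot: [0.0, 0.92, 0.392, 0.0]
force: [0.1, -0.0, 0.1]
grip_width: 0.582
```

Emit:
move_arm(deltas=[[0,0,0,0,0,0],[0,0,0,0,0,0],[0,0,0,0,0,0],[0,0,0,0,0,0],[0,0,0,0,0,0],[0,0,0,0,0,0],[0,0,0,0,0,0],[0,0,0,0,0,0],[0,0,0,0,0,0],[0,0,0,0,0,0]], grip=3, newtons=35)

```text
time_s: 39.05
eef_pos: [459.4, -60.4, 29.5]
ee_rot: [0.0, 0.92, 0.392, 0.0]
force: [-0.7, -1.0, 5.4]
grip_width: 0.392
```

Emit:
move_arm(deltas=[[0,0,-0.3,0,0,0],[0,0,-0.3,0,0,0],[0,0,-0.5,0,0,0],[0,0,-1,0,0,0],[0,0,-2,0,0,0],[0,0,-3,0,0,0],[0,0,-3,0,0,0],[0,0,-3,0,0,0],[0,0,0,0,0,0],[0,0,0,0,0,0]])

```text
time_s: 40.05
eef_pos: [459.2, -60.2, 160.6]
ee_rot: [0.0, 0.92, 0.392, 0.0]
force: [-0.0, 0.5, -2.2]
grip_width: 0.392
```

```bash
python3 snap.py scene s21 140 110 140 105; python3 -c "
from h import *
plan([540.7,-260.5,160],46)"
```

```text
40.1 [458.8 -60.1 159.8] 46.1 axis z [-0.001  0.    -1.   ] F [ 0.5  0.3 -1.7] grip 33.4
zoom 5.714285714285714
pos [458.8 -60.1 159.8] yaw 46.1 shift cm (tool now) [-8.77 19.79 -0.03]
rotvec to target deg (tool now) [-0.03  0.01  0.12] shift in target-yaw axes [-8.73 19.81 -0.02]
```

View pics/s21z.png

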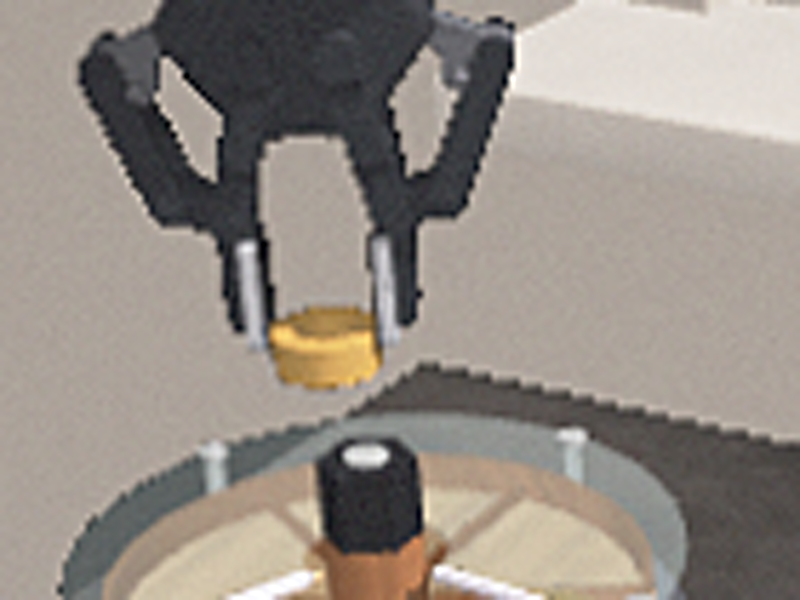

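The third ring is held level. I'll carry and lower it the same way.

Emit:
move_arm(deltas=[[-0.7,1.5,0,0,0,0],[-1.3,3,0,0,0,0],[-1.5,3.4,0,0,0,0],[-1.5,3.4,0,0,0,0],[-1.5,3.4,0,0,0,0],[-1.3,3,0,0,0,0],[-1,2.1,0,0,0,0],[0,0,0,0,0,0],[0,0,0,0,0,0],[0,0,0,0,0,0]])

```text
time_s: 41.1
eef_pos: [540.6, -260.4, 159.6]
ee_rot: [-0.001, 0.92, 0.392, -0.0]
force: [0.3, -0.7, -1.0]
grip_width: 0.394
```

Emit:
move_arm(deltas=[[0,0,1.5,0,0,0],[0,0,1.5,0,0,0],[0,0,0.8,0,0,0],[0,0,0.5,0,0,0],[0,0,0.2,0,0,0],[0,0,0,0,0,0],[0,0,0,0,0,0],[0,0,0,0,0,0],[0,0,0,0,0,0],[0,0,0,0,0,0]])

```text
time_s: 42.1
eef_pos: [541.0, -261.0, 115.2]
ee_rot: [0.0, 0.92, 0.392, 0.0]
force: [0.8, -0.6, 0.4]
grip_width: 0.39
```

```bash
python3 snap.py wrist w22 210 200 140 105;python3 snap.py side d22 240 150 100 75
```

```text
42.15 [ 540.9 -261.   115.2] 46.1 axis z [ 0. -0. -1.] F [-0.5 -0.2 -0.5] grip 34.2
zoom 5.714285714285714
42.2 [ 540.9 -260.9  115.1] 46.1 axis z [ 0. -0. -1.] F [ 0.2  1.1 -0.7] grip 33.7
zoom 8.0
```

View pics/w22z.png

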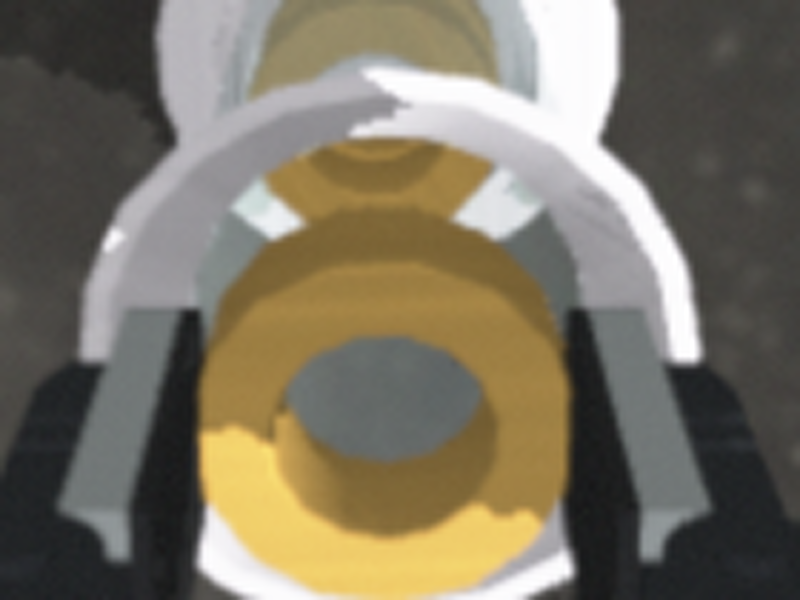

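View pics/d22z.png

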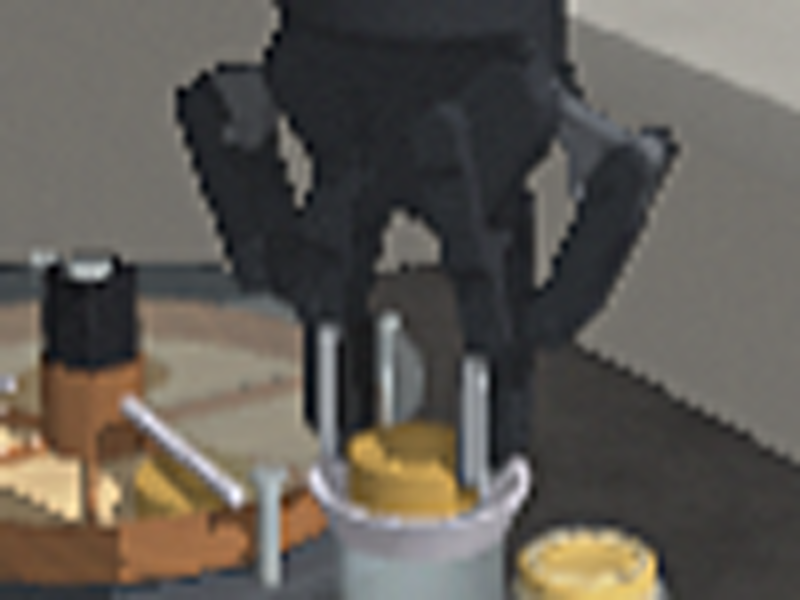

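Same geometry as before, so I'll release and go back up.

Emit:
move_arm(deltas=[[0,0,0,0,0,0],[0,0,0,0,0,0],[0,0,0,0,0,0],[0,0,0,0,0,0],[0,0,0,0,0,0],[0,0,-1,0,0,0],[0,0,-2,0,0,-7.5],[0,0,-2,0,0,-7.5],[0,0,-1,0,0,-7.5],[0,0,0,0,0,-7.5]], grip=5.5, newtons=30)

```text
time_s: 43.2
eef_pos: [541.6, -261.4, 177.8]
ee_rot: [0.002, 0.786, 0.619, 0.001]
force: [-0.1, 0.1, -0.6]
grip_width: 0.642
```

```bash
python3 snap.py scene s23 260 190 110 90;  python3 snap.py side d23 240 190 110 80; python3 -c "
from h import *
plan([508.2,-9.2,108],76)"
```

```text
43.25 [ 541.3 -261.2  176.8] 76.8 axis z [ 0.002 -0.001 -1.   ] F [ 0.2 -0.2 -1. ] grip 54.8
zoom 6.666666666666667
43.3 [ 541.1 -261.   176.1] 76.2 axis z [ 0.001 -0.001 -1.   ] F [ 0.1 -0.1 -0.2] grip 55.1
zoom 7.2727272727272725
pos [ 541.1 -261.   176.1] yaw 76.2 shift cm (tool now) [23.67 -9.21  6.79]
rotvec to target deg (tool now) [0.07 0.03 0.18] shift in target-yaw axes [23.64 -9.28  6.81]
```

View pics/s23z.png

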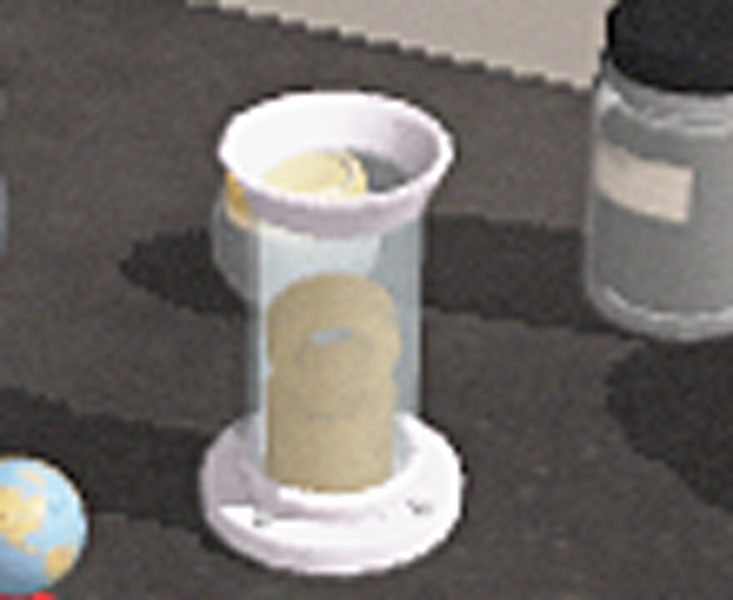

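View pics/d23z.png

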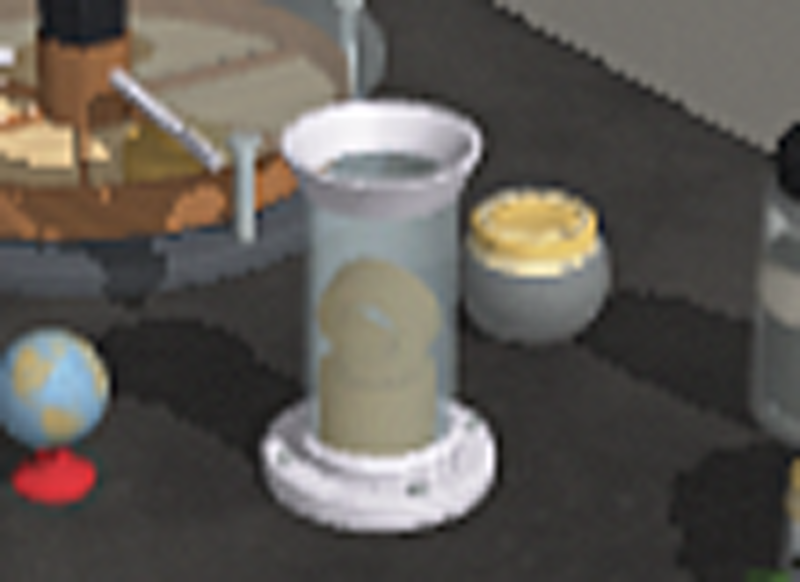

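The third ring came to rest tilted on the other two. I'll look straight down the tube before mending it.

Emit:
move_arm(deltas=[[-2.5,0,0,0,0,0],[-2.6,0,0,0,0,0],[-2.6,0,1,0,0,0],[0,0,1.5,0,0,0],[0,0,0,0,0,0],[0,0,0,0,0,0],[0,0,0,0,0,0],[0,0,0,0,0,0],[0,0,0,0,0,0],[0,0,0,0,0,0]])

```text
time_s: 44.3
eef_pos: [522.6, -335.5, 150.4]
ee_rot: [0.0, 0.787, 0.616, 0.0]
force: [0.8, -0.3, 0.2]
grip_width: 0.649
```

```bash
python3 snap.py wrist w24 210 50 140 105; python3 snap.py side d24 270 205 50 50;python3 snap.py scene s24 285 205 50 60
```

```text
44.35 [ 522.5 -335.6  150.3] 76.1 axis z [ 0. -0. -1.] F [ 0.5 -0.4  0.9] grip 54.7
zoom 5.714285714285714
44.4 [ 522.5 -335.6  150.2] 76.1 axis z [ 0. -0. -1.] F [ 0.5 -0.2 -0.6] grip 55.3
zoom 12.0
44.45 [ 522.5 -335.6  150.2] 76.1 axis z [ 0. -0. -1.] F [-0.1  0.9  0.4] grip 55.2
zoom 10.0
```

View pics/w24z.png

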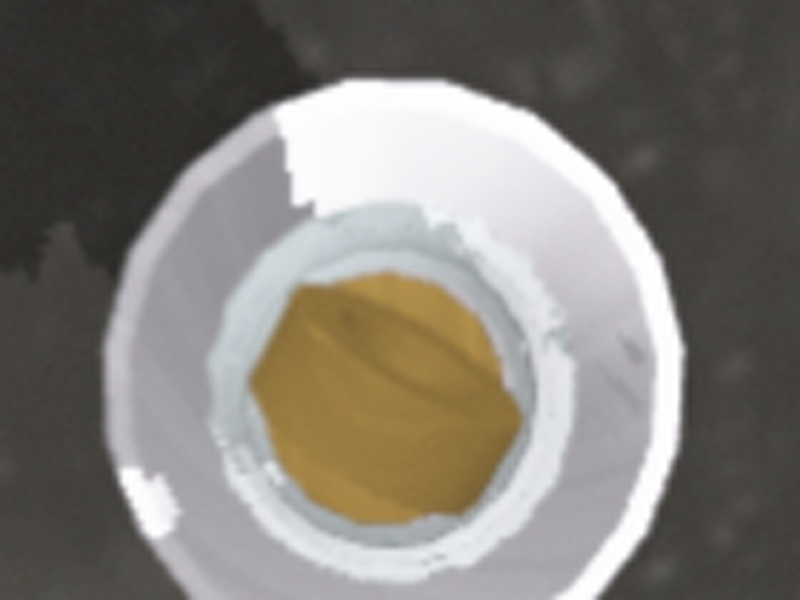

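View pics/d24z.png

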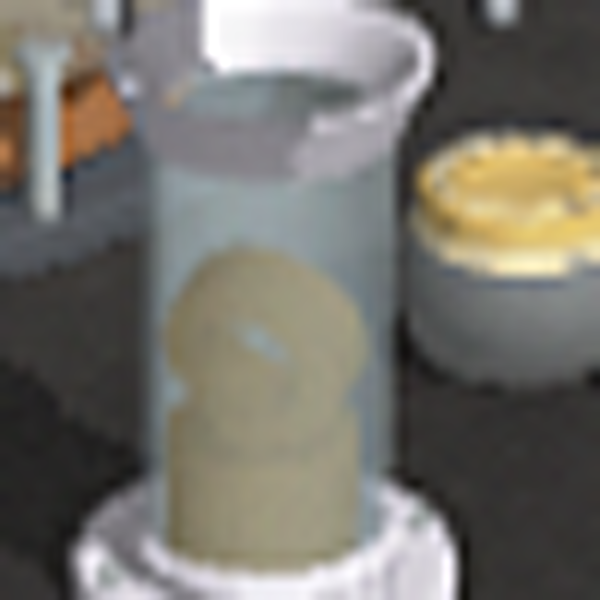

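View pics/s24z.png

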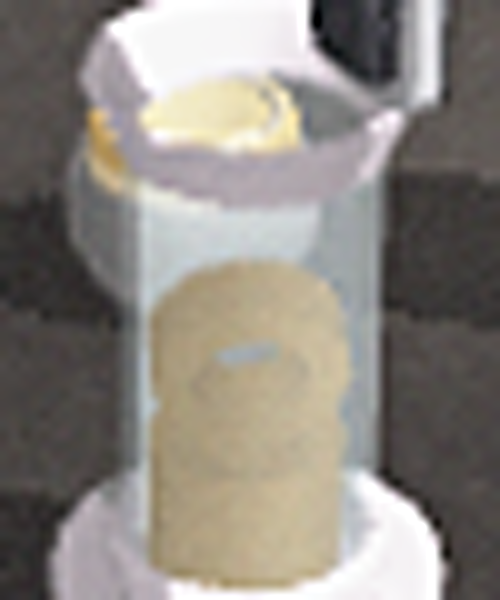

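From above, the third ring looks like a roughly 14 mm band across the bore, so it's standing nearly on edge. I'll view it along its band direction to measure the tilt.

```bash
python3 -c "
from h import *
plan([396.5,-236,90],49)"
```

```text
pos [ 522.5 -335.6  150.2] yaw 76.1 shift cm (tool now) [  6.65 -14.62   6.02]
rotvec to target deg (tool now) [1.000e-02 0.000e+00 2.711e+01] shift in target-yaw axes [ -0.74 -16.04   6.02]
```

Emit:
move_arm(deltas=[[1.66,-3.65,0,0,0,0],[1.66,-3.65,0,0,0,0],[1.66,-3.66,0,0,0,0],[1.66,-3.66,0,0,0,0],[0,0,2,0,0,7],[0,0,2,0,0,7],[0,0,2,0,0,7],[0,0,0,0,0,6],[0,0,0,0,0,0],[0,0,0,0,0,0]])

```text
time_s: 45.45
eef_pos: [396.6, -236.3, 90.4]
ee_rot: [0.0, 0.909, 0.417, 0.0]
force: [-0.6, 0.6, -0.1]
grip_width: 0.644
```

```bash
python3 snap.py wrist w25 440 120 120 160
```

```text
45.5 [ 396.7 -236.4   90.5] 49.3 axis z [ 0.001 -0.001 -1.   ] F [-0.6  0.7  0.3] grip 54.8
zoom 3.75
```

View pics/w25.png

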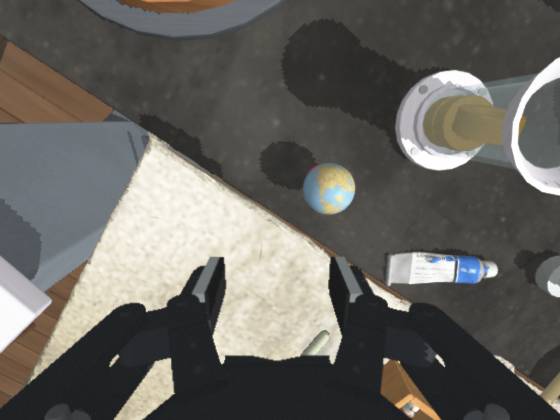

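View pics/w25z.png

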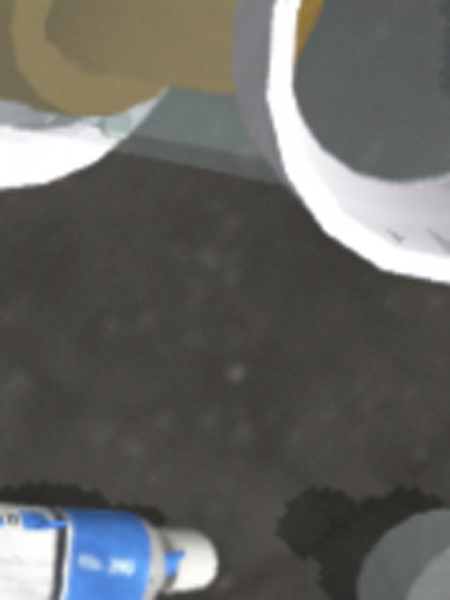

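```bash
python3 -c "
import cv2
im=cv2.imread('pics/w25.png')[50:210,390:560];im=cv2.convertScaleAbs(im,alpha=1.2,beta=10);cv2.imwrite('pics/w25y.png',cv2.resize(im,None,fx=3.75*1.25,fy=3.7,interpolation=cv2.INTER_CUBIC) if 0 else cv2.resize(im,None,fx=3.7,fy=3.7,interpolation=cv2.INTER_CUBIC))"
```

```text
(no output)
```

View pics/w25y.png

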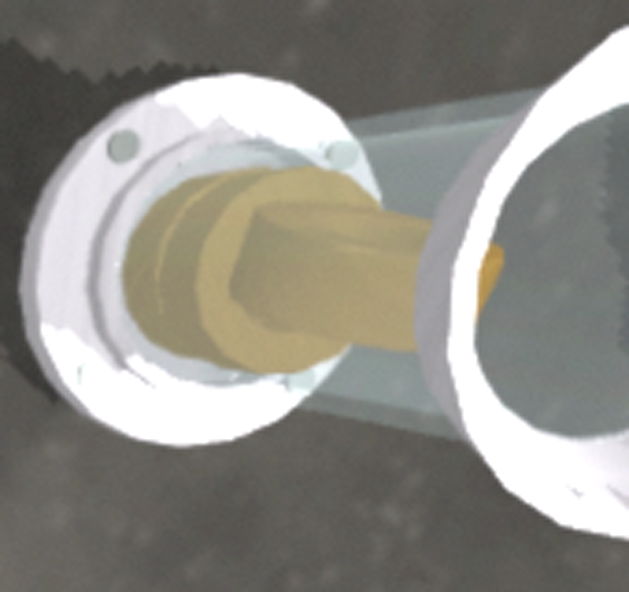

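The third ring is clearly standing on edge on ring 2, leaning toward image-down (about the 229° world direction). I'll quantify it with rays at plausible heights, and also locate the big jar for clearance.

```bash
python3 -c "
from h import *
p=np.load('pics/w25.npy',allow_pickle=True).item()
W=lambda u,v:(390+u/3.7,50+v/3.7)
ax=np.array([541.2,-260.2]); 
e=np.array([np.cos(np.radians(49)),np.sin(np.radians(49))]); f=np.array([e[1],-e[0]])
def vw(q,z):
    d=plane(p,W(*q),z)[:2]-ax; return (d@e).round(1),(d@f).round(1)
print('v (49deg) , w(319deg)')
for n,q,zs in [('r2 top edge up',(280,168),[38]),('r2 low',(275,372),[38]),('r2 left',(197,270),[38]),('rim up?',(540,95),[112]),('foot left',(22,275),[10]),('foot top',(240,73),[10]),('foot bot',(185,445),[10]),('band bot upper corner',(262,207),[38,42]),('band left',(232,290),[38,42]),('band bottom lower',(262,318),[38,42]),('band top upper',(497,245),[70,74,78]),('upper edge mid',(380,212),[54,60,66]),('lower edge mid',(380,348),[54,60,66]),('lower edge start',(300,328),[45]) ]:
    print(n,[(z,)+vw(q,z) for z in zs])
p=np.load('pics/w24.npy',allow_pickle=True).item()
W=lambda u,v:(210+u/5.714,50+v/5.714)
for n,q,zs in [('rim L',(105,360),[112]),('rim R',(683,360),[112]),('rim T',(400,80),[112]),('band1 up',(300,287),[56,74]),('band1 r',(520,405),[56,74]),('b low l',(250,380),[56,74]),('b low r',(445,520),[56,74]),('dark a',(330,315),[74]),('dark b',(490,395),[74]) ]:
    print(n,[(z,)+vw(q,z) for z in zs])
p=np.load('pics/w16.npy',allow_pickle=True).item()
print('jar cap',plane(p,(450,83),95),plane(p,(450,83),110),'pot',plane(p,(280,70),40))
"
```

```text
v (49deg) , w(319deg)
r2 top edge up [(38, np.float64(17.0), np.float64(-5.6))]
r2 low [(38, np.float64(-17.6), np.float64(-0.2))]
r2 left [(38, np.float64(-0.2), np.float64(-17.6))]
rim up? [(112, np.float64(18.8), np.float64(-23.3))]
foot left [(10, np.float64(-1.7), np.float64(-37.7))]
foot top [(10, np.float64(36.5), np.float64(0.7))]
foot bot [(10, np.float64(-35.5), np.float64(1.2))]
band bot upper corner [(38, np.float64(10.6), np.float64(-7.7)), (42, np.float64(10.4), np.float64(-10.1))]
band left [(38, np.float64(-3.4), np.float64(-10.7)), (42, np.float64(-3.4), np.float64(-13.0))]
band bottom lower [(38, np.float64(-8.2), np.float64(-4.3)), (42, np.float64(-8.0), np.float64(-6.8))]
band top upper [(70, np.float64(4.5), np.float64(10.2)), (74, np.float64(4.4), np.float64(6.9)), (78, np.float64(4.2), np.float64(3.6))]
upper edge mid [(54, np.float64(9.4), np.float64(2.4)), (60, np.float64(9.1), np.float64(-1.9)), (66, np.float64(8.8), np.float64(-6.1))]
lower edge mid [(54, np.float64(-11.9), np.float64(6.9)), (60, np.float64(-11.5), np.float64(2.5)), (66, np.float64(-11.2), np.float64(-2.0))]
lower edge start [(45, np.float64(-9.4), np.float64(-1.6))]
rim L [(112, np.float64(-9.8), np.float64(-27.6))]
rim R [(112, np.float64(17.5), np.float64(25.6))]
rim T [(112, np.float64(27.7), np.float64(-12.6))]
band1 up [(56, np.float64(7.8), np.float64(-16.7)), (74, np.float64(7.1), np.float64(-15.4))]
band1 r [(56, np.float64(7.8), np.float64(16.7)), (74, np.float64(7.2), np.float64(15.4))]
b low l [(56, np.float64(-6.0), np.float64(-17.4)), (74, np.float64(-5.6), np.float64(-16.1))]
b low r [(56, np.float64(-10.4), np.float64(14.8)), (74, np.float64(-9.7), np.float64(13.6))]
dark a [(74, np.float64(5.9), np.float64(-10.6))]
dark b [(74, np.float64(6.5), np.float64(11.5))]
jar cap [ 694.50550612 -266.32767437   95.        ] [ 687.25959316 -261.88424393  110.        ] pot [ 623.46582162 -176.94215601   40.        ]
```

```bash
python3 -c "
from h import *
s=eyes.camera_params('scene')
# s5: opening 50
T=np.array([457.7,-59.6]);y=np.array([-.719,.695]);x=np.array([-.695,-.719])
for g,nm in ((1,'left(270,412)->187.3,232.1'),(-1,'right(445,405)->217.9,230.9')):
  for z in (26,30,34,38): print(nm,z,proj(s,[*(T+g*25*y+11*x),z]).round(1))
# s21: opening 34, tcp 160, yaw46
T=np.array([458.8,-60.1]);y=np.array([.719,-.695]);x=np.array([.695,.719])
for g,nm in ((-1,'left tip(258,347)->185.2,170.7'),(1,'right(388,343)->207.9,170.0')):
  for z in (156,160,164,168): print(nm,z,proj(s,[*(T+g*17*y-11*x),z]).round(1))
"
```

```text
left(270,412)->187.3,232.1 26 [[189.3 235.4]]
left(270,412)->187.3,232.1 30 [[189.1 233.6]]
left(270,412)->187.3,232.1 34 [[188.9 231.9]]
left(270,412)->187.3,232.1 38 [[188.7 230.1]]
right(445,405)->217.9,230.9 26 [[215.2 234.4]]
right(445,405)->217.9,230.9 30 [[215.  232.6]]
right(445,405)->217.9,230.9 34 [[214.9 230.9]]
right(445,405)->217.9,230.9 38 [[214.7 229.1]]
left tip(258,347)->185.2,170.7 156 [[187.  174.1]]
left tip(258,347)->185.2,170.7 160 [[186.8 172.1]]
left tip(258,347)->185.2,170.7 164 [[186.6 170.1]]
left tip(258,347)->185.2,170.7 168 [[186.4 168. ]]
right(388,343)->207.9,170.0 156 [[205.8 173.4]]
right(388,343)->207.9,170.0 160 [[205.6 171.4]]
right(388,343)->207.9,170.0 164 [[205.4 169.4]]
right(388,343)->207.9,170.0 168 [[205.3 167.3]]
```

The fingertips sit about 4 mm above the TCP when open, so my ring grips only overlapped a few mm, which explains the poor release.

To mend it, I'll put one open finger into the bore on the 49° side, with its chamfered back facing the ring, and push the ring's top toward 229°.

Emit:
move_arm(deltas=[[0,0,-3,0,0,0],[0,0,-3,0,0,-8],[0,0,-3,0,0,-8],[0,0,0,0,0,-8],[0,0,0,0,0,-8],[0,0,0,0,0,-8],[0,0,0,0,0,-8],[0,0,0,0,0,-8],[0,0,0,0,0,-8],[0,0,0,0,0,-8]], grip=6)

```text
time_s: 46.5
eef_pos: [396.5, -236.2, 180.5]
ee_rot: [0.0, 0.488, 0.873, -0.0]
force: [-0.5, 0.5, -0.2]
grip_width: 0.703
```

```bash
python3 -c "
from h import *
plan([570.1,-227,150],139)"
```

```text
pos [ 396.5 -236.2  180.5] yaw 121.6 shift cm (tool now) [-8.3  15.27  3.06]
rotvec to target deg (tool now) [  0.     0.05 -17.44] shift in target-yaw axes [-12.5   12.08   3.05]
```

Emit:
move_arm(deltas=[[0,0,0,0,0,-5.8],[0,0,0,0,0,-5.8],[0,0,0,0,0,-5.8],[-2.5,2.42,0,0,0,0],[-2.5,2.42,0,0,0,0],[-2.5,2.42,0,0,0,0],[-2.5,2.42,0,0,0,0],[-2.5,2.4,0,0,0,0],[0,0,3,0,0,0],[0,0,1.5,0,0,0]])

```text
time_s: 47.5
eef_pos: [570.3, -227.8, 133.2]
ee_rot: [-0.001, 0.353, 0.936, 0.0]
force: [0.2, -0.7, -0.9]
grip_width: 0.703
```

```bash
python3 snap.py wrist w26; python3 snap.py side d26 240 140 120 90; python3 snap.py scene s26 260 140 120 90;python3 -c "
from h import *
plan([570.1,-227,150],139)"
```

```text
47.55 [ 569.2 -227.5  131.2] 138.7 axis z [-0.004  0.003 -1.   ] F [-1.1 -0.7 -2.9] grip 59.7
47.6 [ 569.4 -227.8  133.1] 138.6 axis z [-0.003  0.002 -1.   ] F [1.1 0.4 0.4] grip 60.2
zoom 6.666666666666667
47.65 [ 569.9 -228.3  134.9] 138.6 axis z [-0.001  0.001 -1.   ] F [ 0.9 -0.1 -0.2] grip 59.7
zoom 6.666666666666667
pos [ 569.9 -228.3  134.9] yaw 138.6 shift cm (tool now) [ 0.08  0.11 -1.51]
rotvec to target deg (tool now) [-0.01 -0.06 -0.41] shift in target-yaw axes [ 0.07  0.11 -1.51]
```

View pics/w26.png

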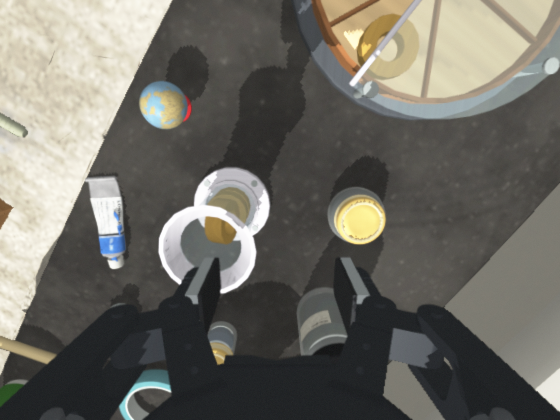

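View pics/d26z.png

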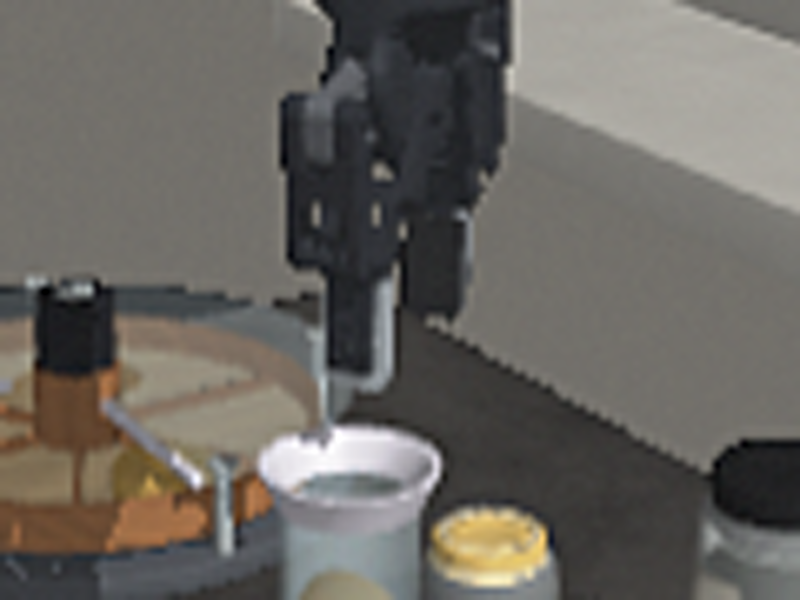

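View pics/s26z.png

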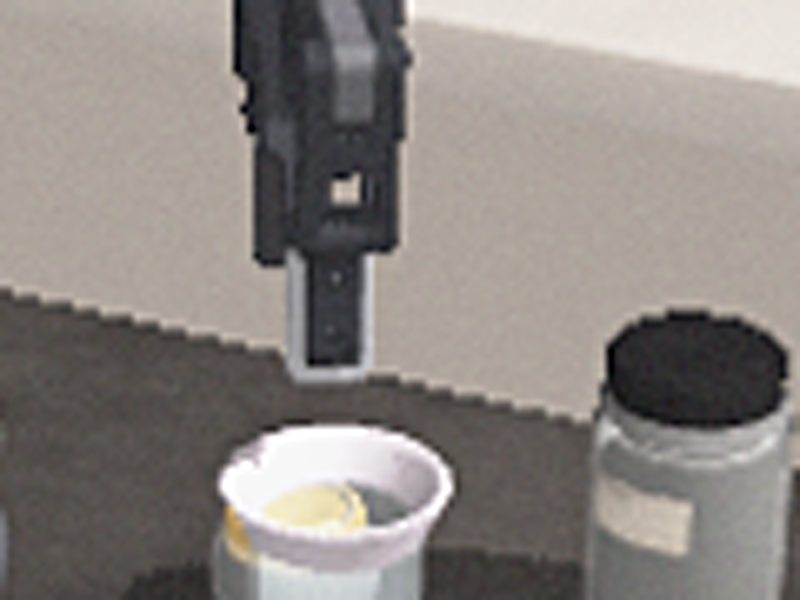

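```bash
python3 -c "
from h import *
s=eyes.camera_params('scene')
for z in (136,140,144,148): print(z,proj(s,[549.2,-251.2,z]).round(1))
plan([570.1,-227,135],139)"
```

```text
136 [[308.7 195.7]]
140 [[308.8 193.6]]
144 [[308.8 191.6]]
148 [[308.8 189.5]]
pos [ 569.9 -228.3  134.9] yaw 138.6 shift cm (tool now) [ 0.07  0.11 -0.01]
rotvec to target deg (tool now) [-0.01 -0.06 -0.41] shift in target-yaw axes [ 0.07  0.11 -0.01]
```

Emit:
move_arm(deltas=[[0.07,0.11,0,0,0,-0.4],[0,0,1,0,0,0],[0,0,1,0,0,0],[0,0,1,0,0,0],[0,0,1,0,0,0],[0,0,1,0,0,0],[0,0,0.5,0,0,0],[0,0,0,0,0,0],[0,0,0,0,0,0],[0,0,0,0,0,0]])

```text
time_s: 48.65
eef_pos: [570.6, -227.3, 80.6]
ee_rot: [0.001, 0.351, 0.936, -0.0]
force: [0.2, -0.5, 0.3]
grip_width: 0.702
```

```bash
python3 snap.py wrist w27 150 150 160 120; python3 snap.py side d27 250 170 80 80; python3 snap.py scene s27 270 170 80 80
```

```text
48.7 [ 570.5 -227.3   80.6] 138.9 axis z [ 0.001 -0.001 -1.   ] F [-1.2 -0.1  0.1] grip 59.8
zoom 5.0
48.75 [ 570.5 -227.3   80.6] 138.9 axis z [ 0.001 -0.    -1.   ] F [ 0.1 -0.1  0.3] grip 59.9
zoom 7.5
48.8 [ 570.5 -227.2   80.5] 138.9 axis z [ 0.001 -0.    -1.   ] F [-0.4 -0.2  0.4] grip 59.8
zoom 7.5
```

View pics/w27z.png

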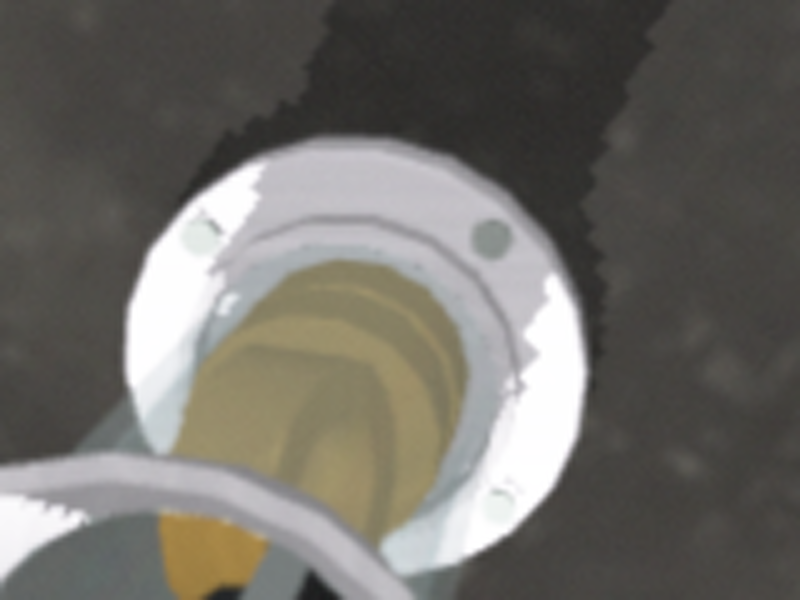

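View pics/d27z.png

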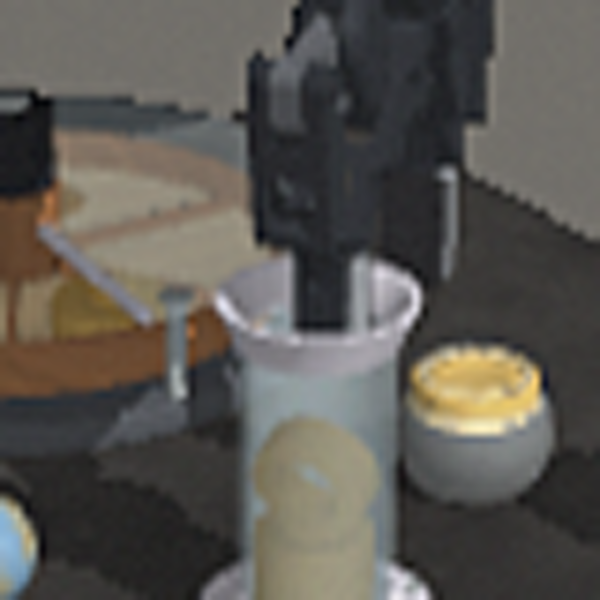

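View pics/s27z.png

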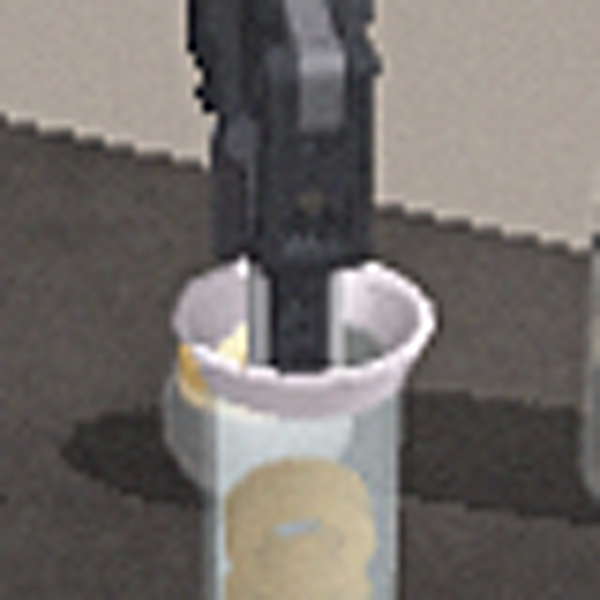

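No contact so far. I'll lower a further 8 mm in small steps.

Emit:
move_arm(deltas=[[0,0,0.2,0,0,0],[0,0,0.2,0,0,0],[0,0,0.2,0,0,0],[0,0,0.2,0,0,0],[0,0,0,0,0,0],[0,0,0,0,0,0],[0,0,0,0,0,0],[0,0,0,0,0,0],[0,0,0,0,0,0],[0,0,0,0,0,0]])

```text
time_s: 49.8
eef_pos: [570.3, -227.1, 72.1]
ee_rot: [0.0, 0.351, 0.936, -0.0]
force: [0.2, -0.1, -0.2]
grip_width: 0.695
```

```bash
python3 snap.py side d28 250 170 80 80; python3 snap.py scene s28 270 170 80 80
```

```text
49.85 [ 570.3 -227.2   72.1] 138.9 axis z [ 0. -0. -1.] F [-0.7 -0.7 -0.9] grip 59.9
zoom 7.5
49.9 [ 570.3 -227.2   72.1] 138.9 axis z [ 0. -0. -1.] F [ 0.8 -0.3 -0.1] grip 59.8
zoom 7.5
```

View pics/d28z.png

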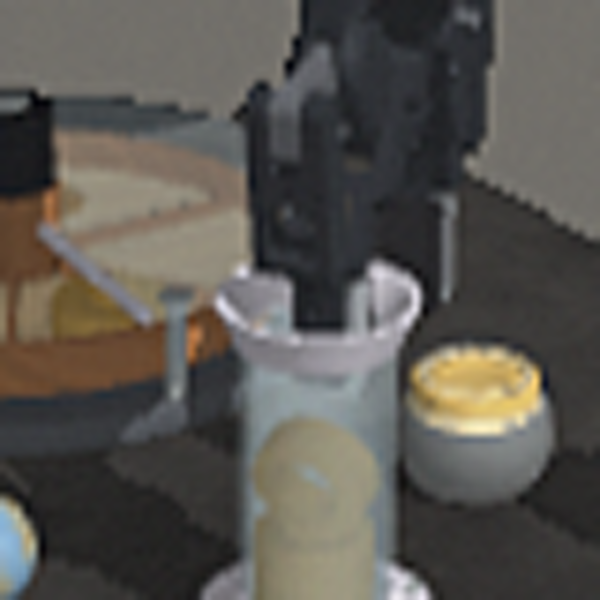

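View pics/s28z.png

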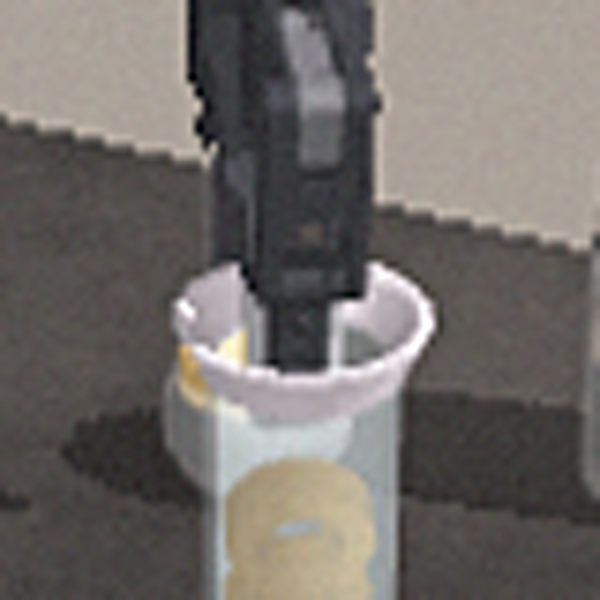

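```bash
python3 -c "
from h import *
for n,zo in (('side',(250,170)),('scene',(270,170))):
  s=eyes.camera_params(n)
  for nm,X in (('tip72',[550.4,-249.6,72]),('tip78',[550.4,-249.6,78]),('tip84',[550.4,-249.6,84]),('ringtop v-2 z74',[539.9,-261.7,74]),('ringtop v4 z74',[543.8,-257.2,74]),('throat',[541.2,-260.2,102])): print(n,nm,((proj(s,X)[0]-zo)*7.5).round(0))
"
```

```text
side tip72 [329. 400.]
side tip78 [329. 381.]
side tip84 [330. 363.]
side ringtop v-2 z74 [308. 416.]
side ringtop v4 z74 [316. 407.]
side throat [311. 325.]
scene tip72 [286. 426.]
scene tip78 [286. 404.]
scene tip84 [286. 383.]
scene ringtop v-2 z74 [296. 453.]
scene ringtop v4 z74 [292. 440.]
scene throat [296. 346.]
```

The tip is at about 78 mm and the ring's top at about 74. I'll go lower, watching the force.

Emit:
move_arm(deltas=[[0,0,0.2,0,0,0],[0,0,0.2,0,0,0],[0,0,0.2,0,0,0],[0,0,0,0,0,0],[0,0,0,0,0,0],[0,0,0,0,0,0],[0,0,0,0,0,0],[0,0,0,0,0,0],[0,0,0,0,0,0],[0,0,0,0,0,0]])

```text
time_s: 50.9
eef_pos: [570.3, -227.1, 66.1]
ee_rot: [0.0, 0.351, 0.936, -0.0]
force: [-0.3, 0.1, -0.7]
grip_width: 0.705
```

```bash
python3 snap.py side d29 250 170 80 80; python3 snap.py scene s29 270 170 80 80
```

```text
50.95 [ 570.3 -227.2   66.2] 138.9 axis z [ 0. -0. -1.] F [-0.5 -0.9  0.3] grip 60.1
zoom 7.5
51.0 [ 570.3 -227.2   66.1] 138.9 axis z [ 0. -0. -1.] F [-1.1  0.6  0.3] grip 60.2
zoom 7.5
```

View pics/d29z.png

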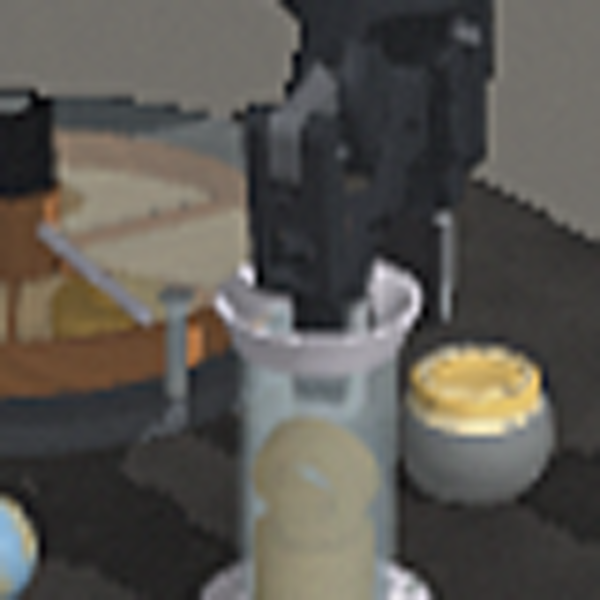

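View pics/s29z.png

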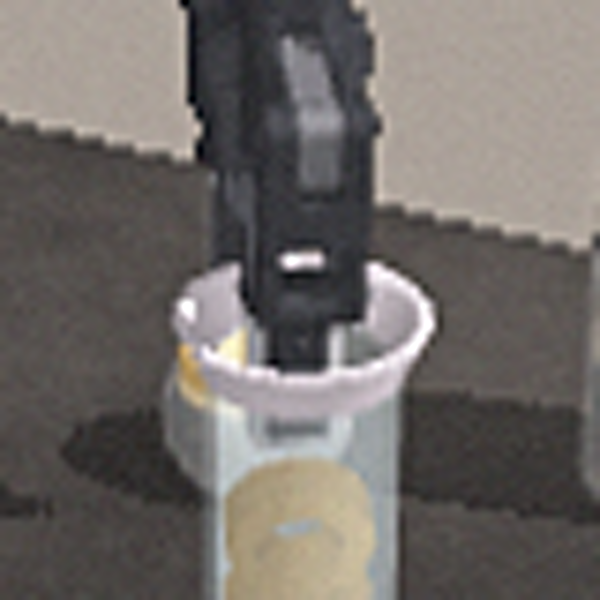

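The plate tip is now about 6 mm below the ring's top. I'll push toward tool -y (229°) slowly.

Emit:
move_arm(deltas=[[0,-0.1,0,0,0,0],[0,-0.1,0,0,0,0],[0,-0.1,0,0,0,0],[0,-0.1,0,0,0,0],[0,-0.1,0,0,0,0],[0,-0.1,0,0,0,0],[0,-0.1,0,0,0,0],[0,0,0,0,0,0],[0,0,0,0,0,0],[0,0,0,0,0,0]])

```text
time_s: 52.0
eef_pos: [565.7, -232.4, 66.1]
ee_rot: [-0.0, 0.351, 0.936, -0.0]
force: [-0.0, 0.1, -0.2]
grip_width: 0.705
```

```bash
python3 snap.py side d30 250 170 80 80; python3 snap.py scene s30 270 170 80 80
```

```text
52.05 [ 565.7 -232.4   66.1] 138.9 axis z [ 0.  0. -1.] F [0.2 0.  0.1] grip 59.7
zoom 7.5
52.1 [ 565.7 -232.4   66.1] 138.9 axis z [ 0. -0. -1.] F [0.2 0.5 0.9] grip 60.1
zoom 7.5
```

View pics/d30z.png

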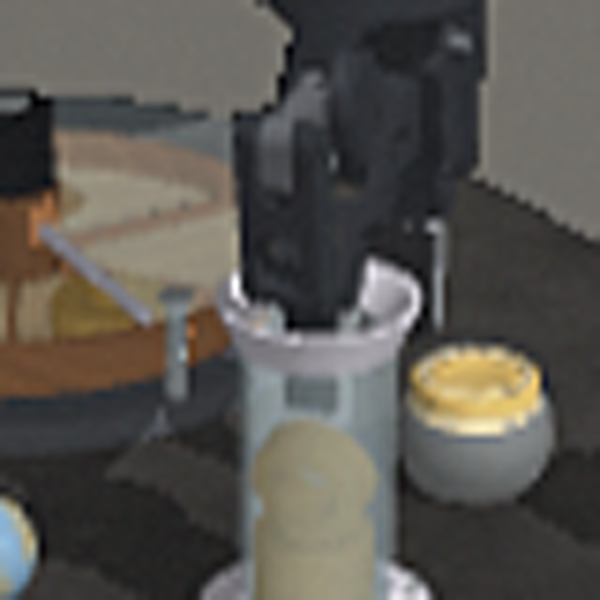

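View pics/s30z.png

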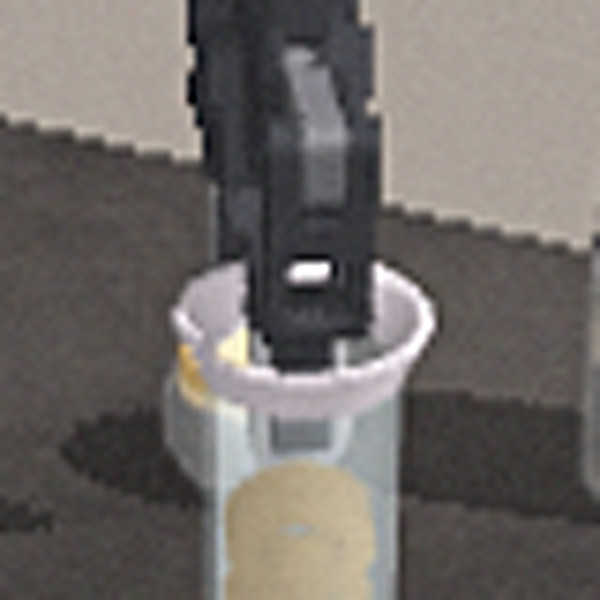

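The ring's top is moving. I'll push further.

Emit:
move_arm(deltas=[[0,-0.1,0,0,0,0],[0,-0.1,0,0,0,0],[0,-0.1,0,0,0,0],[0,-0.1,0,0,0,0],[0,-0.1,0,0,0,0],[0,0,0,0,0,0],[0,0,0,0,0,0],[0,0,0,0,0,0],[0,0,0,0,0,0],[0,0,0,0,0,0]])

```text
time_s: 53.1
eef_pos: [562.4, -236.2, 66.1]
ee_rot: [0.0, 0.351, 0.936, -0.0]
force: [0.1, 0.3, -0.7]
grip_width: 0.701
```

```bash
python3 snap.py side d31 250 170 80 80; python3 snap.py scene s31 270 170 80 80
```

```text
53.15 [ 562.4 -236.2   66.1] 138.9 axis z [-0.  0. -1.] F [ 0.6 -0.1  0.1] grip 60.2
zoom 7.5
53.2 [ 562.4 -236.2   66.1] 138.9 axis z [-0. -0. -1.] F [ 0.8 -0.3  0.6] grip 60.3
zoom 7.5
```

View pics/d31z.png

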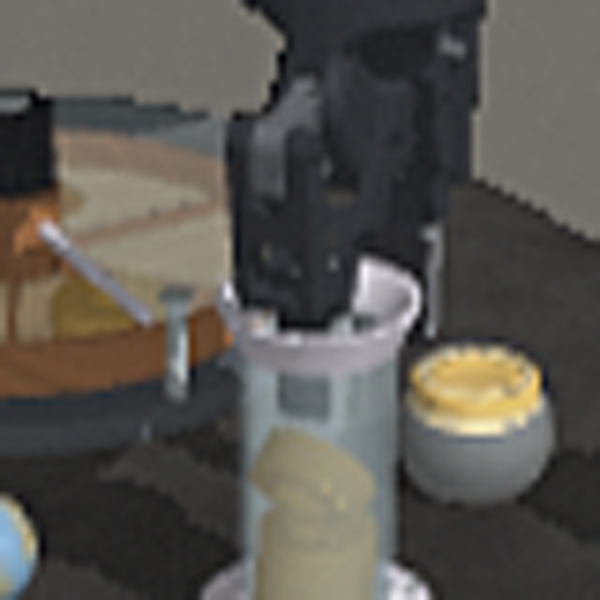

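View pics/s31z.png

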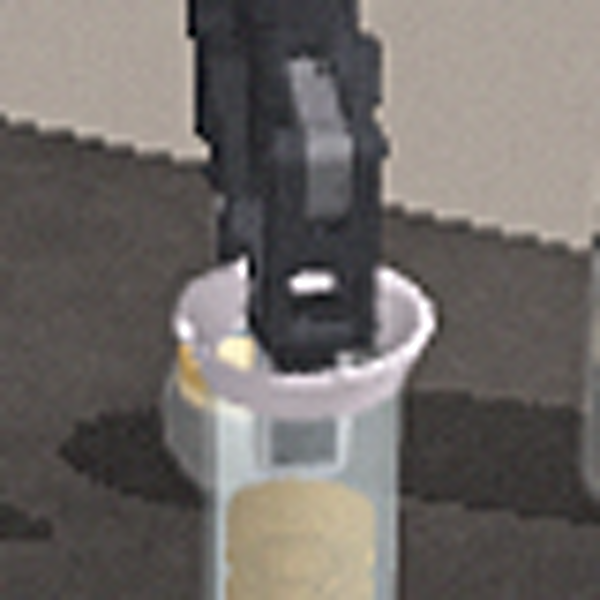

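The ring is toppling toward flat. I'll push 4 mm more.

Emit:
move_arm(deltas=[[0,-0.1,0,0,0,0],[0,-0.1,0,0,0,0],[0,-0.1,0,0,0,0],[0,-0.1,0,0,0,0],[0,0,0,0,0,0],[0,0,0,0,0,0],[0,0,0,0,0,0],[0,0,0,0,0,0],[0,0,0,0,0,0],[0,0,0,0,0,0]])

```text
time_s: 54.2
eef_pos: [559.8, -239.2, 66.1]
ee_rot: [-0.0, 0.351, 0.936, 0.0]
force: [-0.2, -0.9, -0.3]
grip_width: 0.701
```

```bash
python3 snap.py side d32 250 170 80 80; python3 snap.py scene s32 270 170 80 80
```

```text
54.25 [ 559.8 -239.2   66.1] 138.9 axis z [ 0.  0. -1.] F [-0.1  0.4 -0. ] grip 59.6
zoom 7.5
54.3 [ 559.8 -239.2   66.1] 138.9 axis z [-0.  0. -1.] F [-0.6 -0.2  0.4] grip 60.4
zoom 7.5
```

View pics/d32z.png

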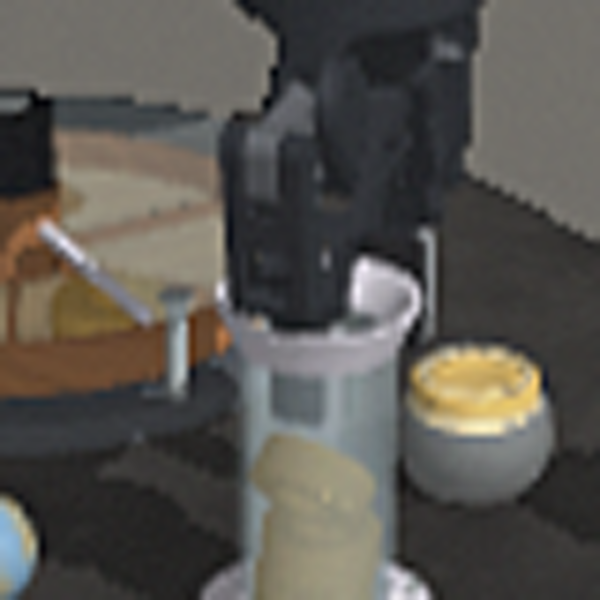

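View pics/s32z.png

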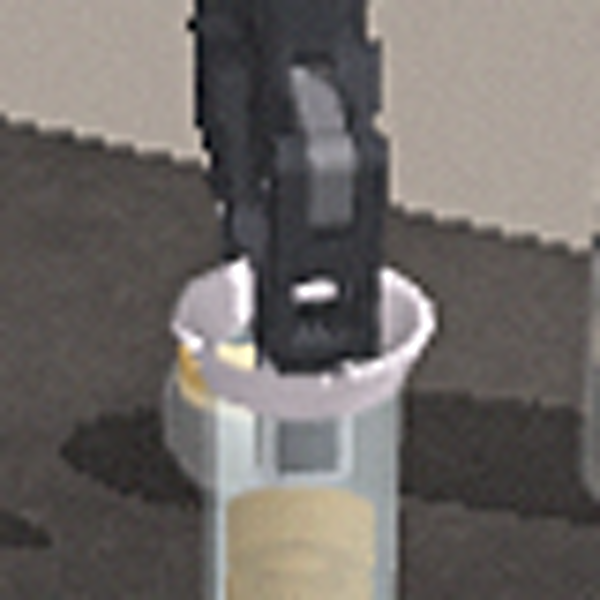

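It's near flat but still tilted about 20°, higher at image left. I'll withdraw the finger and see if it settles.

Emit:
move_arm(deltas=[[0,0.4,0,0,0,0],[0,0.5,0,0,0,0],[0,0.5,0,0,0,0],[0,0,-1,0,0,0],[0,0,-2,0,0,0],[0,0,-3,0,0,0],[0,0,-3,0,0,0],[0,0,-1,0,0,0],[0,0,0,0,0,0],[0,0,0,0,0,0]])

```text
time_s: 55.3
eef_pos: [568.5, -228.4, 164.9]
ee_rot: [-0.001, 0.351, 0.936, 0.0]
force: [-0.1, 0.6, -0.3]
grip_width: 0.699
```

```bash
python3 snap.py side d33 250 190 80 80; python3 snap.py scene s33 270 190 80 80; python3 snap.py wrist w33 150 150 160 120
```

```text
55.35 [ 568.4 -228.3  164.5] 138.9 axis z [-0.002  0.001 -1.   ] F [-0.8  0.1 -0.4] grip 60.2
zoom 7.5
55.4 [ 568.4 -228.4  164.5] 138.9 axis z [-0.002  0.002 -1.   ] F [-0.  -0.4 -0.9] grip 60.3
zoom 7.5
55.45 [ 568.5 -228.4  164.6] 138.9 axis z [-0.002  0.001 -1.   ] F [-0.8 -0.6  0.8] grip 60.0
zoom 5.0
```

View pics/d33z.png

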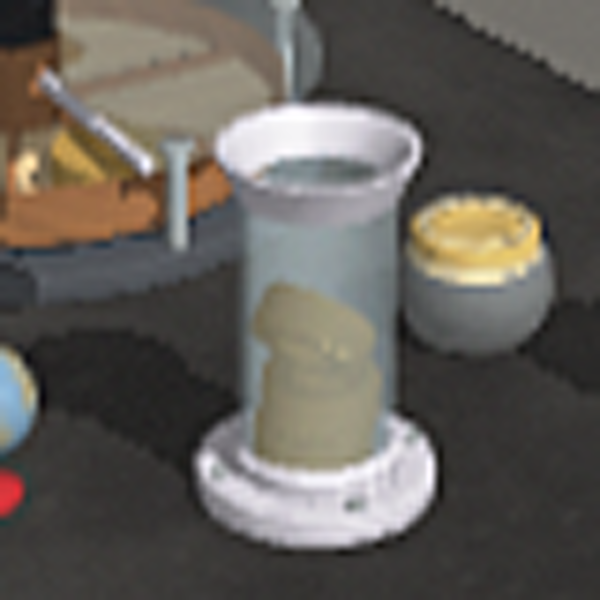

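View pics/s33z.png

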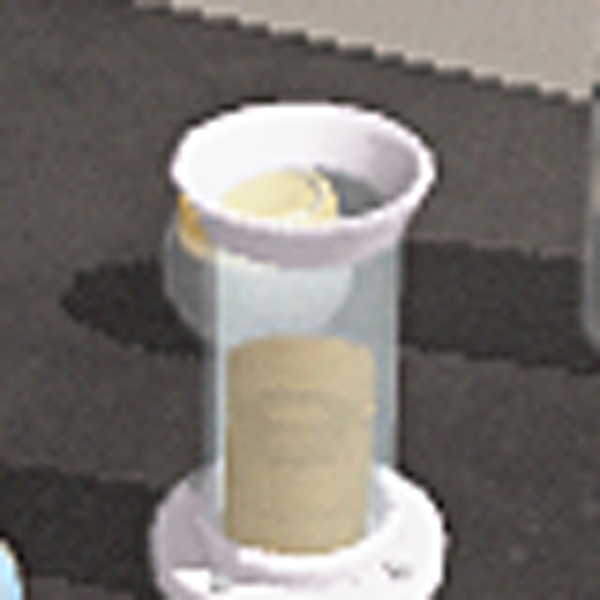

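View pics/w33z.png

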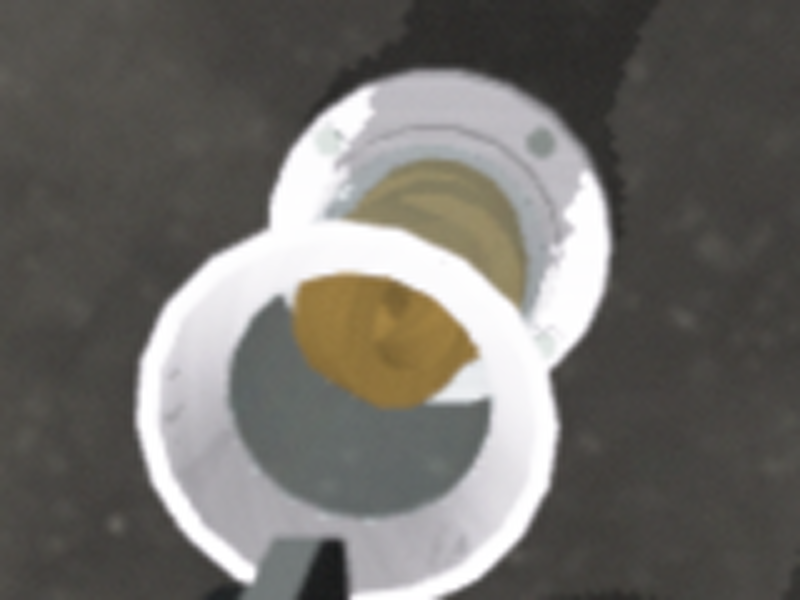

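The ring now lies about 25° off flat, high toward 229°. The follower has to go in anyway, and its disc pressed from above will flatten it. I'll go to the follower.

```bash
python3 -c "
from h import *
plan([555.9,-445.9,120],139)"
```

```text
pos [ 568.5 -228.4  164.6] yaw 138.9 shift cm (tool now) [-13.35 -17.22   4.43]
rotvec to target deg (tool now) [-0.02 -0.15 -0.08] shift in target-yaw axes [-13.32 -17.24   4.46]
```

Emit:
move_arm(deltas=[[-2.2,-2.87,0,0,0,0],[-2.2,-2.87,0,0,0,0],[-2.2,-2.87,0,0,0,0],[-2.25,-2.87,0,0,0,0],[-2.25,-2.87,1.4,0,0,0],[-2.25,-2.87,1.5,0,0,0],[0,0,1.5,0,0,0],[0,0,0,0,0,0],[0,0,0,0,0,0],[0,0,0,0,0,0]])

```text
time_s: 56.45
eef_pos: [557.1, -445.4, 123.3]
ee_rot: [0.001, 0.35, 0.937, -0.0]
force: [0.1, 0.1, 0.6]
grip_width: 0.705
```

```bash
python3 snap.py wrist w34; python3 snap.py side d34 270 180 120 120
```

```text
56.5 [ 557.1 -445.5  123.4] 139.0 axis z [ 0.001 -0.001 -1.   ] F [-0.6 -0.1  0. ] grip 59.6
56.55 [ 557.  -445.6  123.3] 139.0 axis z [ 0.001 -0.001 -1.   ] F [ 0.2  0.8 -0.3] grip 60.0
zoom 5.0
```

View pics/w34.png

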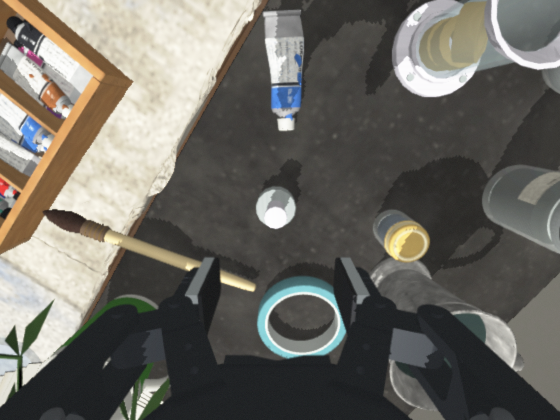

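View pics/d34z.png

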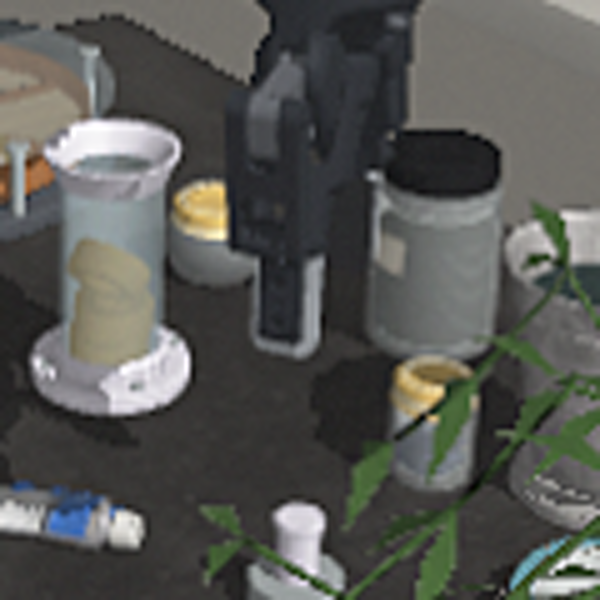

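```bash
python3 -c "
from h import *
import cv2
p=np.load('pics/w34.npy',allow_pickle=True).item()
im=cv2.imread('pics/w34.png');cv2.imwrite('pics/w34z.png',cv2.resize(im[170:250,235:315],None,fx=7,fy=7,interpolation=cv2.INTER_CUBIC))
print(plane(p,(274.5,215.5),40),'disc',plane(p,(276,206),14),'tape',plane(p,(301,317),15))"
```

```text
[ 553.75024771 -444.49180733   40.        ] disc [ 554.16226228 -443.30487566   14.        ] tape [ 659.57281306 -501.32740301   15.        ]
```

View pics/w34z.png

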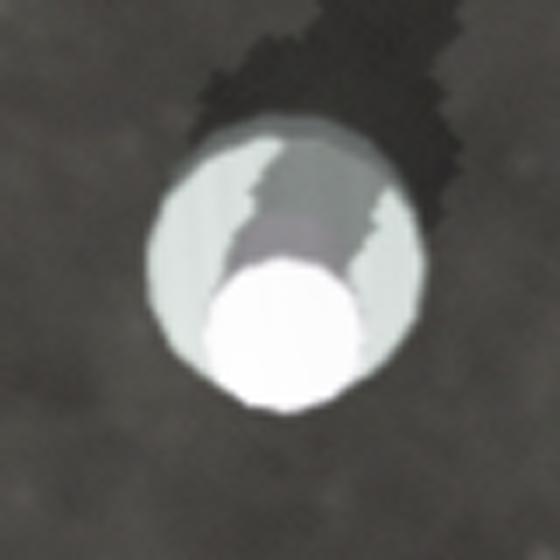

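The follower axis is at about (555.5,-445). I'll descend over it and grip the head.

```bash
python3 -c "
from h import *
plan([555.5,-445.1,30],139)"
```

```text
pos [ 557.  -445.6  123.3] yaw 139.0 shift cm (tool now) [ 0.17 -0.06  9.33]
rotvec to target deg (tool now) [-0.01  0.09 -0.02] shift in target-yaw axes [ 0.15 -0.06  9.33]
```

Emit:
move_arm(deltas=[[0.15,-0.06,2.5,0,0,0],[0,0,2.5,0,0,0],[0,0,2,0,0,0],[0,0,1.3,0,0,0],[0,0,0.7,0,0,0],[0,0,0.33,0,0,0],[0,0,0,0,0,0],[0,0,0,0,0,0],[0,0,0,0,0,0],[0,0,0,0,0,0]])

```text
time_s: 57.55
eef_pos: [555.1, -445.8, 29.3]
ee_rot: [0.0, 0.351, 0.936, -0.0]
force: [-0.5, -0.1, 1.2]
grip_width: 0.699
```

Emit:
move_arm(deltas=[[0,0,0,0,0,0],[0,0,0,0,0,0],[0,0,0,0,0,0],[0,0,0,0,0,0],[0,0,0,0,0,0],[0,0,0,0,0,0],[0,0,0,0,0,0],[0,0,0,0,0,0],[0,0,0,0,0,0],[0,0,0,0,0,0]], grip=1.5, newtons=35)

```text
time_s: 58.55
eef_pos: [555.0, -445.7, 28.9]
ee_rot: [0.0, 0.351, 0.936, -0.0]
force: [0.8, 0.3, 2.0]
grip_width: 0.189
```

Emit:
move_arm(deltas=[[0,0,-0.3,0,0,0],[0,0,-0.7,0,0,0],[0,0,-1.5,0,0,0],[0,0,-2.5,0,0,0],[0,0,-3,0,0,0],[0,0,-3.5,0,0,0],[0,0,-2.5,0,0,0],[0,0,-1,0,0,0],[0,0,0,0,0,0],[0,0,0,0,0,0]])

```text
time_s: 59.55
eef_pos: [554.6, -445.3, 177.4]
ee_rot: [-0.001, 0.351, 0.936, 0.001]
force: [-0.7, -0.4, -1.6]
grip_width: 0.19
```

```bash
python3 snap.py wrist w35 210 170 140 140; python3 snap.py side d35 270 130 120 120; python3 snap.py scene s35 330 150 120 120
```

```text
59.6 [ 554.5 -445.2  176.9] 138.9 axis z [-0.002  0.002 -1.   ] F [-0.4 -0.6 -1.5] grip 16.2
zoom 4.285714285714286
59.65 [ 554.5 -445.3  176.9] 138.9 axis z [-0.002  0.002 -1.   ] F [ 0.5  0.8 -1.3] grip 15.7
zoom 5.0
59.7 [ 554.6 -445.3  177.1] 138.9 axis z [-0.002  0.002 -1.   ] F [-0.1 -0.1 -0.8] grip 16.3
zoom 5.0
```

View pics/w35z.png

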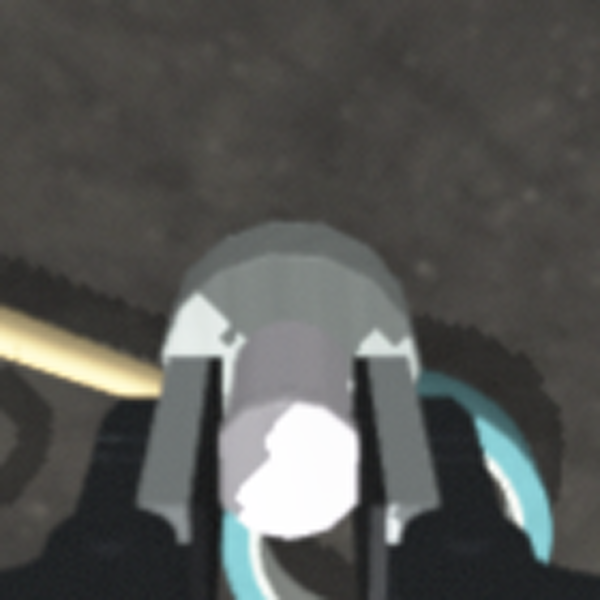

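View pics/d35z.png

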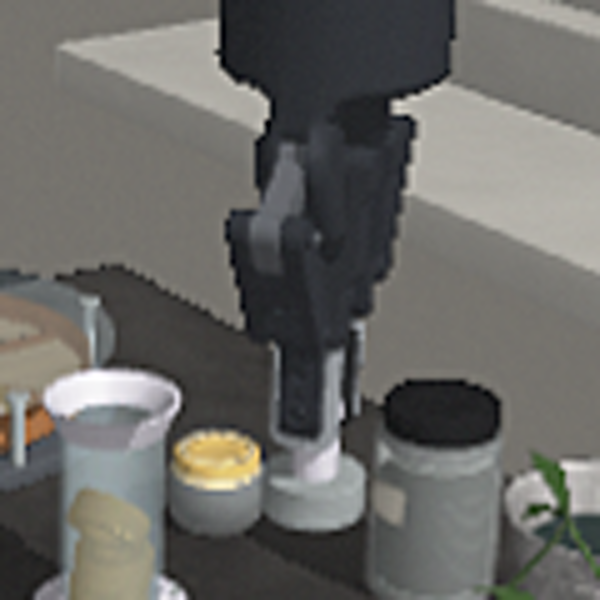

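View pics/s35z.png

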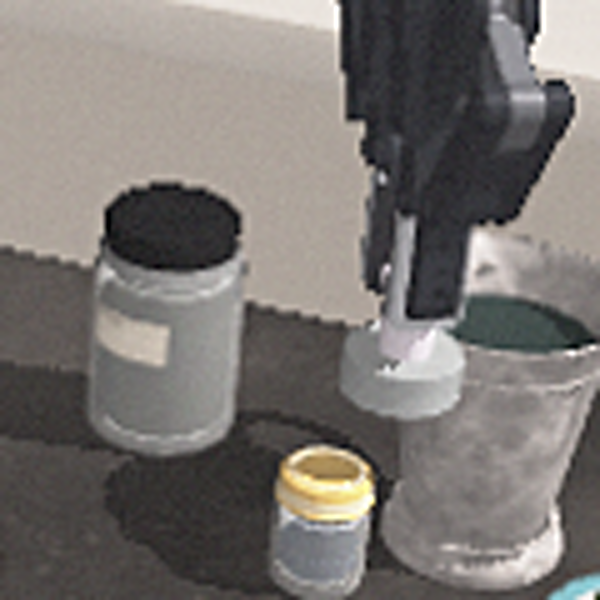

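The follower hangs upright in the grip. I'll measure its offset from the TCP.

```bash
python3 -c "
from h import *
p=np.load('pics/w35.npy',allow_pickle=True).item()
W=lambda u,v:(210+u/4.2857,170+v/4.2857)
P,R=tool()
for q,z in (((289,470),188),((289,402),188),((289,538),188),((219,465),188),((358,465),188),((292,360),162.5),((163,360),162.5),((418,360),162.5),((292,255),162.5),((292,222),148.5)):
  X=plane(p,W(*q),z); print(q,z,(R.T@(X-P)).round(1))
plan([541,-260.5,177],139)"
```

```text
(289, 470) 188 [ -0.7   0.6 -10.9]
(289, 402) 188 [  8.3   0.6 -10.9]
(289, 538) 188 [-10.1   0.6 -10.9]
(219, 465) 188 [ -0.   -7.8 -10.9]
(358, 465) 188 [ -0.1   8.9 -10.9]
(292, 360) 162.5 [ 1.6  1.1 14.6]
(163, 360) 162.5 [  1.6 -16.8  14.6]
(418, 360) 162.5 [ 1.5 18.5 14.6]
(292, 255) 162.5 [17.1  1.1 14.6]
(292, 222) 148.5 [16.9  1.1 28.6]
pos [ 554.6 -445.3  177.1] yaw 138.9 shift cm (tool now) [13.17 13.04  0.05]
rotvec to target deg (tool now) [ 0.02 -0.16 -0.09] shift in target-yaw axes [1.315e+01 1.306e+01 1.000e-02]
```

Emit:
move_arm(deltas=[[0.8,0.8,0,0,0,0],[1.6,1.6,0,0,0,0],[2.2,2.2,0,0,0,0],[2.2,2.2,0,0,0,0],[2.2,2.1,0,0,0,0],[2,1.95,0,0,0,0],[1.4,1.4,0,0,0,0],[0.85,0.8,0,0,0,0],[0,0,0,0,0,0],[0,0,0,0,0,0]])

```text
time_s: 60.7
eef_pos: [540.8, -260.9, 178.6]
ee_rot: [-0.0, 0.351, 0.936, -0.0]
force: [0.8, 0.5, -0.8]
grip_width: 0.186
```

```bash
python3 snap.py wrist w36 210 170 140 140; python3 snap.py side d36 240 130 110 110; python3 snap.py scene s36 260 140 100 100;  python3 -c "
from h import *
plan([541,-260.5,145],139)"
```

```text
60.75 [ 540.8 -261.2  178.6] 138.9 axis z [-0. -0. -1.] F [-0.7 -0.2  0.1] grip 16.2
zoom 4.285714285714286
60.8 [ 540.8 -261.2  178.5] 138.9 axis z [-0. -0. -1.] F [ 0.4  0.4 -1.7] grip 16.0
zoom 5.454545454545454
60.85 [ 540.7 -261.1  178.5] 138.9 axis z [-0.  0. -1.] F [ 0.3  0.5 -0.5] grip 15.7
zoom 6.0
pos [ 540.7 -261.1  178.5] yaw 138.9 shift cm (tool now) [0.02 0.07 3.35]
rotvec to target deg (tool now) [-0.01 -0.01 -0.14] shift in target-yaw axes [0.02 0.07 3.35]
```

View pics/w36z.png

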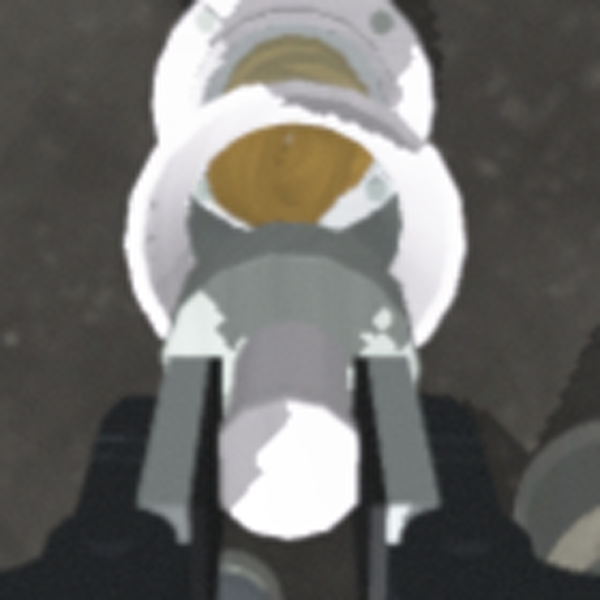

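View pics/d36z.png

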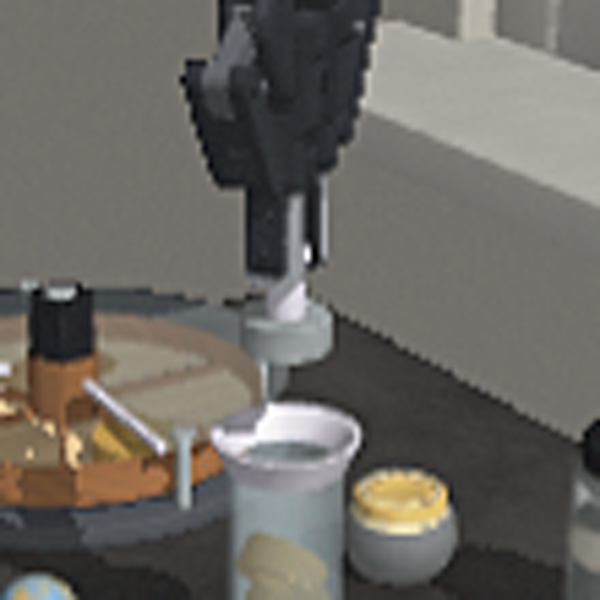

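View pics/s36z.png

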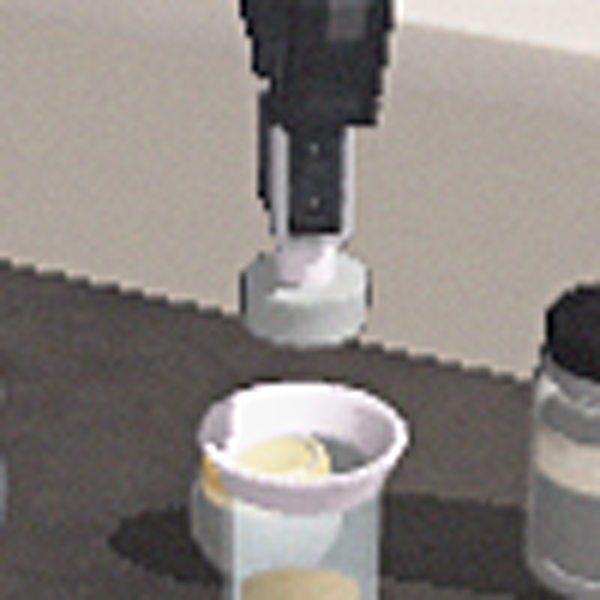

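The follower is over the mouth. I'll nudge it 1 mm in +y and lower it through the throat.

Emit:
move_arm(deltas=[[0,0.1,1.5,0,0,0],[0,0,1.2,0,0,0],[0,0,0.8,0,0,0],[0,0,0.5,0,0,0],[0,0,0.5,0,0,0],[0,0,0.3,0,0,0],[0,0,0.3,0,0,0],[0,0,0,0,0,0],[0,0,0,0,0,0],[0,0,0,0,0,0]])

```text
time_s: 61.85
eef_pos: [541.6, -259.5, 128.1]
ee_rot: [0.0, 0.351, 0.936, -0.0]
force: [0.0, 0.4, -1.7]
grip_width: 0.186
```

```bash
python3 snap.py side d37 250 160 80 80; python3 snap.py scene s37 270 160 80 80;python3 snap.py wrist w37 210 170 140 140
```

```text
61.9 [ 541.6 -259.5  128. ] 138.9 axis z [ 0. -0. -1.] F [ 0.3  0.  -0.4] grip 15.9
zoom 7.5
61.95 [ 541.5 -259.5  128. ] 138.9 axis z [ 0. -0. -1.] F [-0.1 -0.1 -0.7] grip 16.1
zoom 7.5
62.0 [ 541.5 -259.5  128. ] 138.9 axis z [ 0. -0. -1.] F [ 0.2  0.  -0.8] grip 16.3
zoom 4.285714285714286
```

View pics/d37z.png

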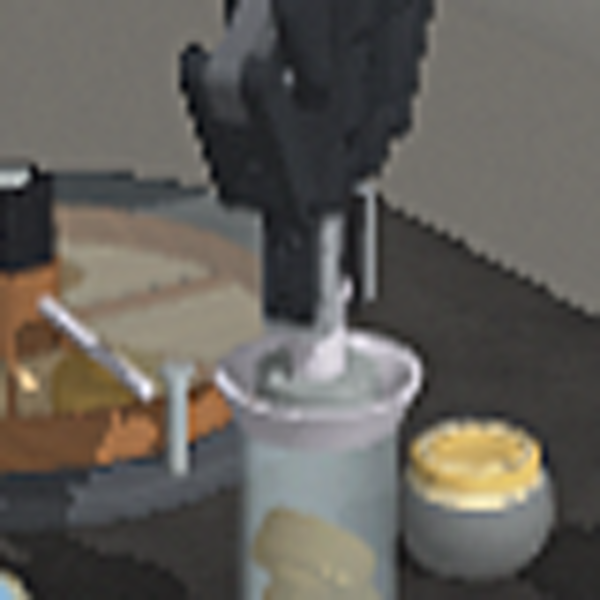

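View pics/s37z.png

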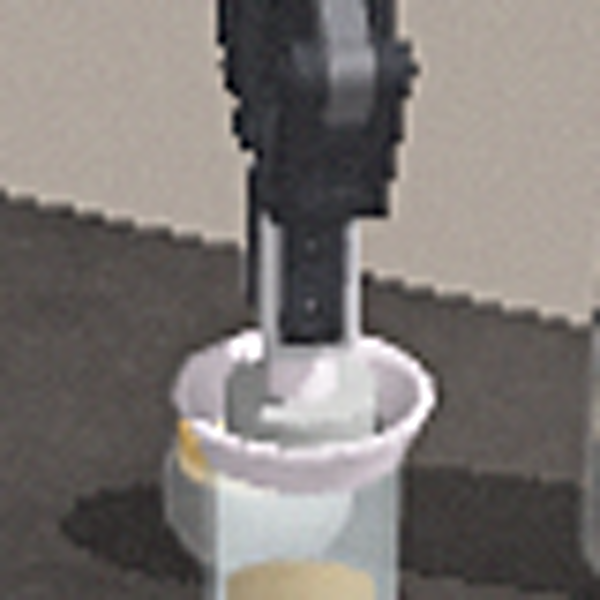

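View pics/w37z.png

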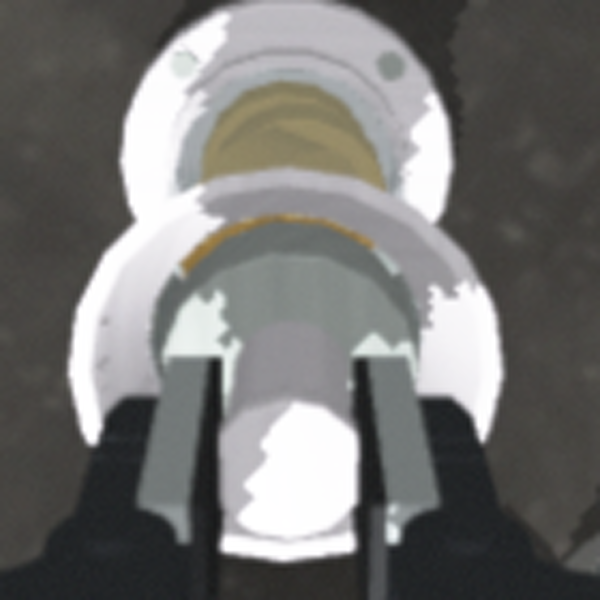

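It's centred and entering freely, so I'll keep lowering.

Emit:
move_arm(deltas=[[0,0,0.4,0,0,0],[0,0,0.4,0,0,0],[0,0,0.4,0,0,0],[0,0,0.4,0,0,0],[0,0,0.4,0,0,0],[0,0,0,0,0,0],[0,0,0,0,0,0],[0,0,0,0,0,0],[0,0,0,0,0,0],[0,0,0,0,0,0]])

```text
time_s: 63.0
eef_pos: [541.5, -259.5, 107.9]
ee_rot: [0.0, 0.351, 0.936, -0.0]
force: [-0.8, -0.0, -1.6]
grip_width: 0.184
```

```bash
python3 snap.py side d38 250 170 80 80; python3 snap.py scene s38 270 170 80 80
```

```text
63.05 [ 541.5 -259.5  107.9] 138.9 axis z [ 0. -0. -1.] F [ 0.3  0.2 -1.2] grip 15.9
zoom 7.5
63.1 [ 541.5 -259.5  107.9] 138.9 axis z [ 0. -0. -1.] F [ 0.1 -0.4 -0.1] grip 16.0
zoom 7.5
```

View pics/d38z.png

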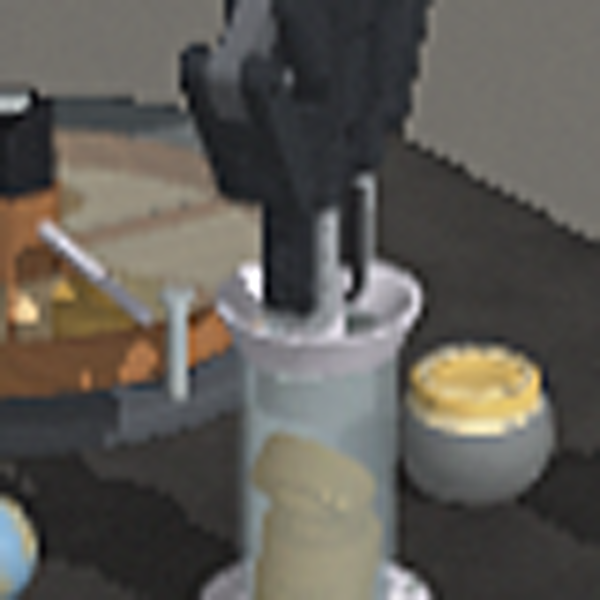

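View pics/s38z.png

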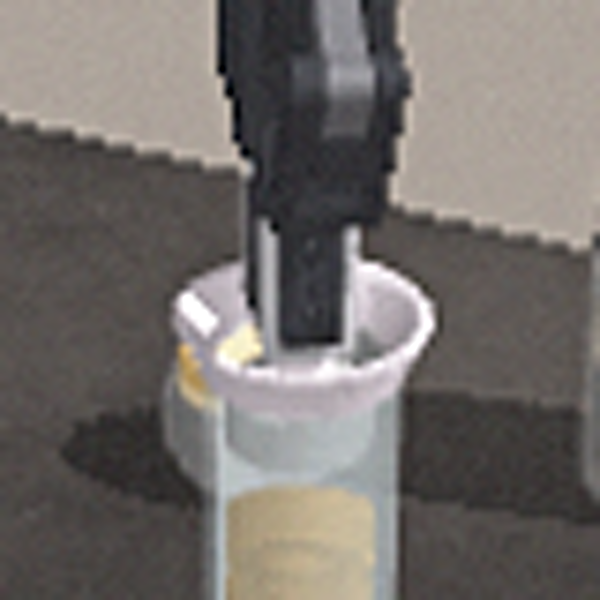

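The disc is in the bore, just above the tilted ring. I'll lower another 6 mm still gripping, to press the ring while watching the force.

Emit:
move_arm(deltas=[[0,0,0.1,0,0,0],[0,0,0.1,0,0,0],[0,0,0.1,0,0,0],[0,0,0.1,0,0,0],[0,0,0.1,0,0,0],[0,0,0.1,0,0,0],[0,0,0,0,0,0],[0,0,0,0,0,0],[0,0,0,0,0,0],[0,0,0,0,0,0]])

```text
time_s: 64.1
eef_pos: [541.5, -259.5, 101.8]
ee_rot: [0.0, 0.351, 0.936, -0.0]
force: [-0.3, -0.3, -0.6]
grip_width: 0.185
```

```bash
python3 snap.py side d39 250 170 80 80; python3 snap.py scene s39 270 170 80 80
```

```text
64.15 [ 541.5 -259.5  101.9] 138.9 axis z [ 0. -0. -1.] F [ 0.6 -0.9 -1.5] grip 16.3
zoom 7.5
64.2 [ 541.5 -259.5  101.8] 138.9 axis z [ 0. -0. -1.] F [ 0.2 -0.4 -0.5] grip 15.8
zoom 7.5
```

View pics/d39z.png

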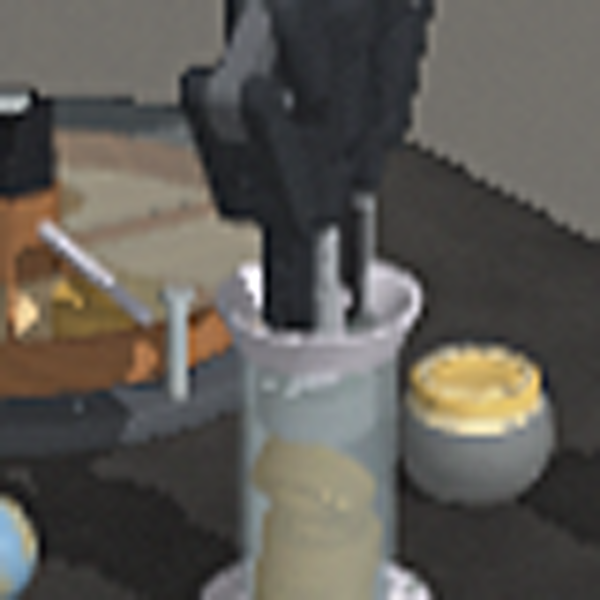

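View pics/s39z.png

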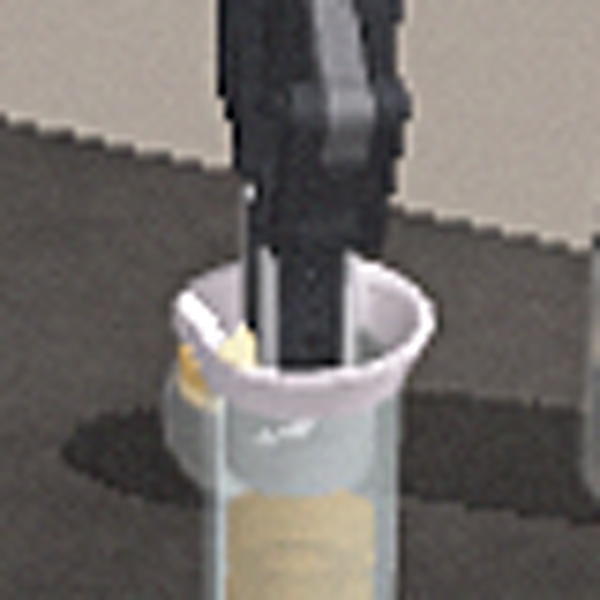

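Still no contact force. I'll go lower.

Emit:
move_arm(deltas=[[0,0,0.1,0,0,0],[0,0,0.1,0,0,0],[0,0,0.1,0,0,0],[0,0,0.1,0,0,0],[0,0,0,0,0,0],[0,0,0,0,0,0],[0,0,0,0,0,0],[0,0,0,0,0,0],[0,0,0,0,0,0],[0,0,0,0,0,0]])

```text
time_s: 65.2
eef_pos: [541.6, -259.6, 98.0]
ee_rot: [0.0, 0.351, 0.936, -0.0]
force: [-0.2, -0.3, 4.3]
grip_width: 0.19
```

```bash
python3 snap.py side d40 250 170 80 80; python3 snap.py scene s40 270 170 80 80
```

```text
65.25 [ 541.6 -259.6   98. ] 138.9 axis z [ 0. -0. -1.] F [ 0.  -0.7  5.2] grip 15.9
zoom 7.5
65.3 [ 541.6 -259.6   98. ] 138.9 axis z [ 0. -0. -1.] F [-1.5 -1.3  4.8] grip 16.4
zoom 7.5
```

View pics/d40z.png

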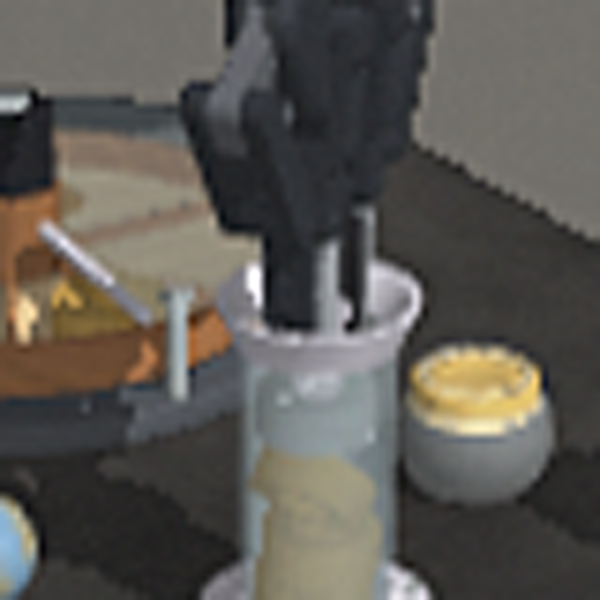

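View pics/s40z.png

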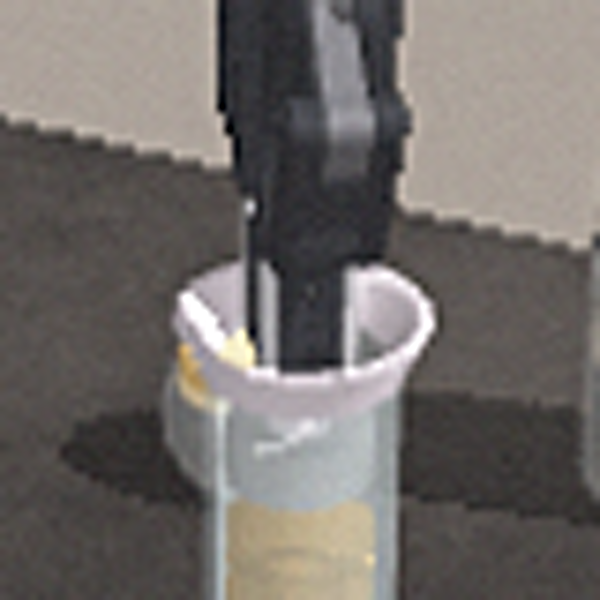

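Contact at 5 N, and the ring is going down. I'll press further.

Emit:
move_arm(deltas=[[0,0,0.1,0,0,0],[0,0,0.1,0,0,0],[0,0,0.1,0,0,0],[0,0,0,0,0,0],[0,0,0,0,0,0],[0,0,0,0,0,0],[0,0,0,0,0,0],[0,0,0,0,0,0],[0,0,0,0,0,0],[0,0,0,0,0,0]])

```text
time_s: 66.3
eef_pos: [541.7, -259.9, 95.5]
ee_rot: [0.001, 0.351, 0.936, -0.0]
force: [-1.6, -0.9, 7.8]
grip_width: 0.185
```

```bash
python3 snap.py side d41 250 170 80 80; python3 snap.py scene s41 270 170 80 80
```

```text
66.35 [ 541.7 -259.9   95.5] 138.9 axis z [ 0.001 -0.001 -1.   ] F [-1.9 -1.7  7.8] grip 16.2
zoom 7.5
66.4 [ 541.8 -259.9   95.5] 138.9 axis z [ 0.001 -0.001 -1.   ] F [-1.4 -0.7  8.6] grip 16.0
zoom 7.5
```

View pics/d41z.png

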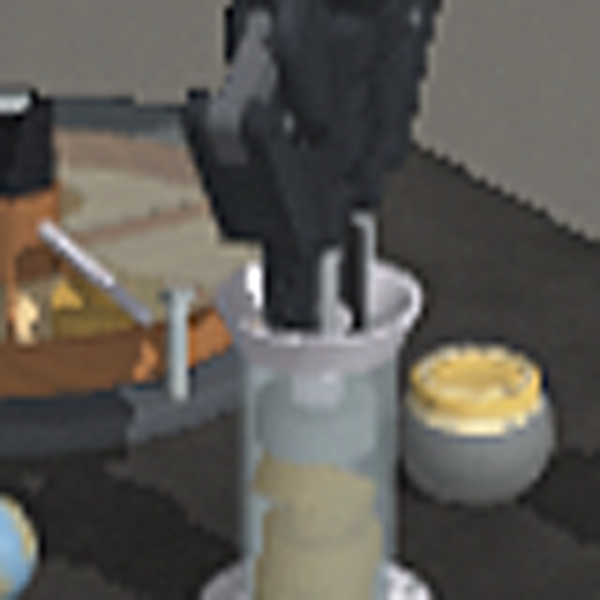

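View pics/s41z.png

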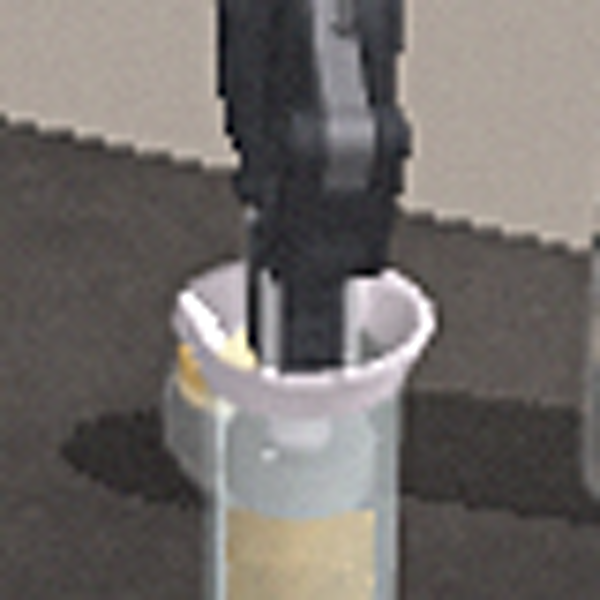

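Emit:
move_arm(deltas=[[0,0,0.1,0,0,0],[0,0,0.1,0,0,0],[0,0,0.1,0,0,0],[0,0,0,0,0,0],[0,0,0,0,0,0],[0,0,0,0,0,0],[0,0,0,0,0,0],[0,0,0,0,0,0],[0,0,0,0,0,0],[0,0,0,0,0,0]])

```text
time_s: 67.4
eef_pos: [542.1, -260.4, 94.4]
ee_rot: [0.002, 0.351, 0.936, -0.001]
force: [-4.4, -0.4, 20.6]
grip_width: 0.186
```

```bash
python3 snap.py side d42 250 170 80 80; python3 snap.py scene s42 270 170 80 80
```

```text
67.45 [ 542.1 -260.4   94.4] 138.9 axis z [ 0.003 -0.003 -1.   ] F [-5.7  0.2 21. ] grip 15.8
zoom 7.5
67.5 [ 542.1 -260.4   94.4] 138.9 axis z [ 0.003 -0.003 -1.   ] F [-4.5  0.6 20.4] grip 15.4
zoom 7.5
```

View pics/d42z.png

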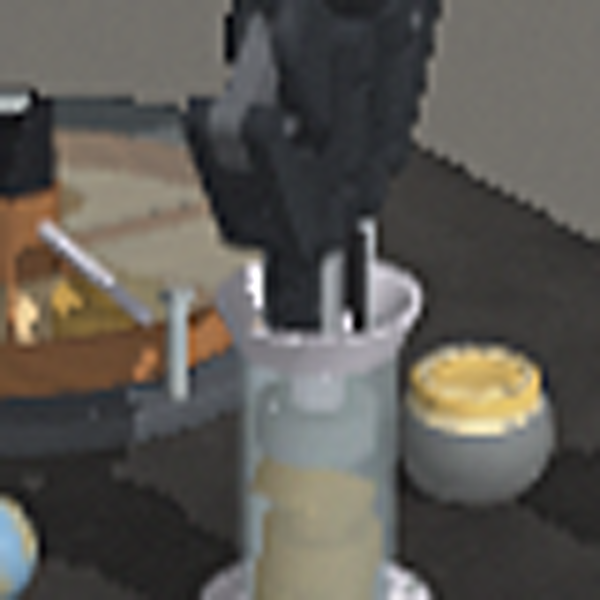

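View pics/s42z.png

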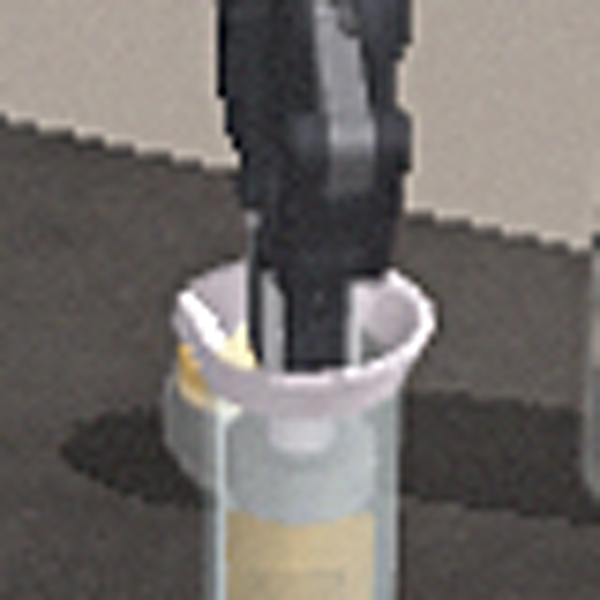

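20 N now, so the fingers are likely meeting the funnel. I'll ease up, open slightly and withdraw.

Emit:
move_arm(deltas=[[0,0,-0.15,0,0,0],[0,0,0,0,0,0],[0,0,0,0,0,0],[0,0,0,0,0,0],[0,0,0,0,0,0],[0,0,-0.5,0,0,0],[0,0,-1,0,0,0],[0,0,-1,0,0,0],[0,0,-3,0,0,0],[0,0,0,0,0,0]], grip=2.3)

```text
time_s: 68.5
eef_pos: [542.7, -260.1, 152.0]
ee_rot: [0.003, 0.351, 0.936, -0.001]
force: [0.6, 0.4, 0.4]
grip_width: 0.268
```

```bash
python3 snap.py side d43 250 170 80 80; python3 snap.py scene s43 270 170 80 80
```

```text
68.55 [ 542.1 -259.7  150. ] 138.9 axis z [ 0.002 -0.002 -1.   ] F [-0.1  0.8 -0.1] grip 23.5
zoom 7.5
68.6 [ 541.5 -259.3  148.5] 138.9 axis z [ 0.  0. -1.] F [ 0.1  0.2 -0.3] grip 22.9
zoom 7.5
```

View pics/d43z.png

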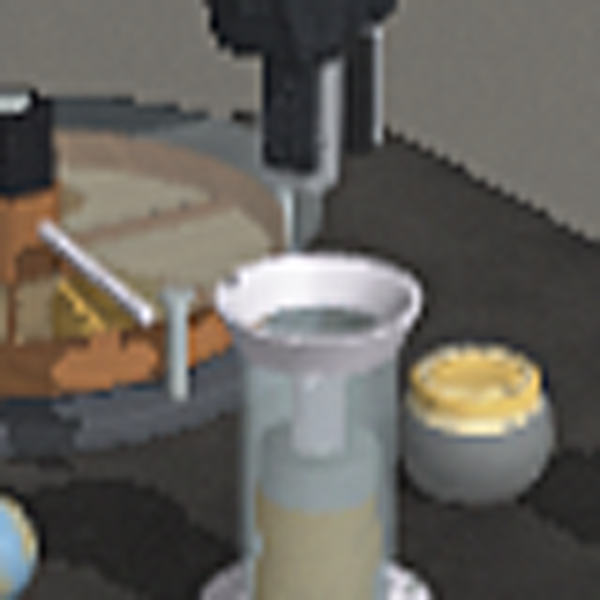

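View pics/s43z.png

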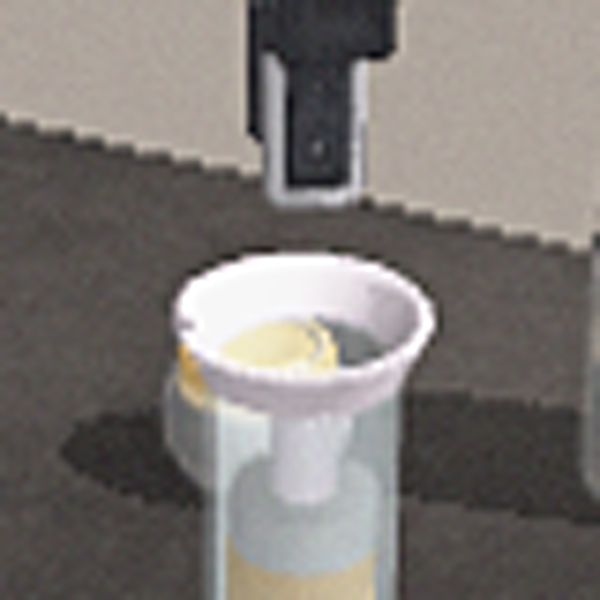

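The follower dropped, and the column now looks flat. A closer look to be sure.

```bash
python3 snap.py side d44 265 200 55 62; python3 snap.py scene s44 282 205 55 66; python3 -c "
from h import *
for n,zo,f in (('side',(265,200),600/62),('scene',(282,205),600/66)):
  s=eyes.camera_params(n)
  for z in (10,24,38,52,66): print(n,z,[((proj(s,[541+dx,-260.3+dy,z])[0]-zo)*f).round(0).tolist() for dx,dy in ((0,0),(-13,-12))])"
```

```text
68.65 [ 541.2 -259.1  147.7] 138.9 axis z [-0.001  0.001 -1.   ] F [ 0.3 -0.3 -0.9] grip 22.8
zoom 9.67741935483871
68.7 [ 541.1 -259.1  147.3] 138.9 axis z [-0.002  0.001 -1.   ] F [-0.5  0.1 -0.2] grip 23.4
zoom 9.090909090909092
side 10 [[253.0, 490.0], [215.0, 523.0]]
side 24 [[253.0, 437.0], [215.0, 470.0]]
side 38 [[254.0, 384.0], [215.0, 416.0]]
side 52 [[254.0, 329.0], [215.0, 361.0]]
side 66 [[255.0, 274.0], [216.0, 305.0]]
scene 10 [[244.0, 497.0], [248.0, 548.0]]
scene 24 [[245.0, 440.0], [248.0, 490.0]]
scene 38 [[245.0, 381.0], [249.0, 431.0]]
scene 52 [[246.0, 322.0], [250.0, 371.0]]
scene 66 [[247.0, 261.0], [251.0, 310.0]]
```

View pics/d44z.png

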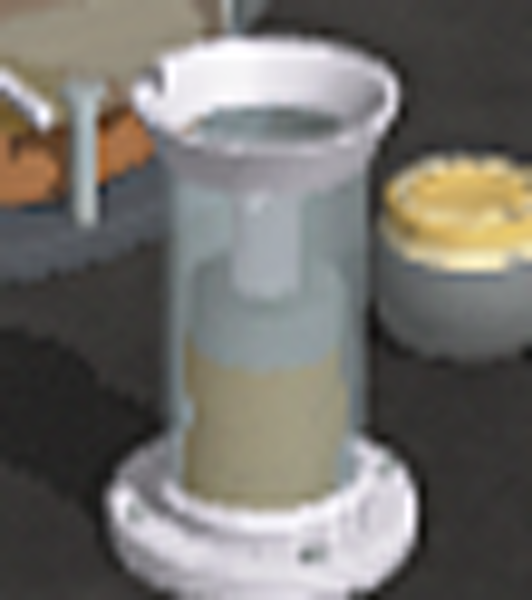

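View pics/s44z.png

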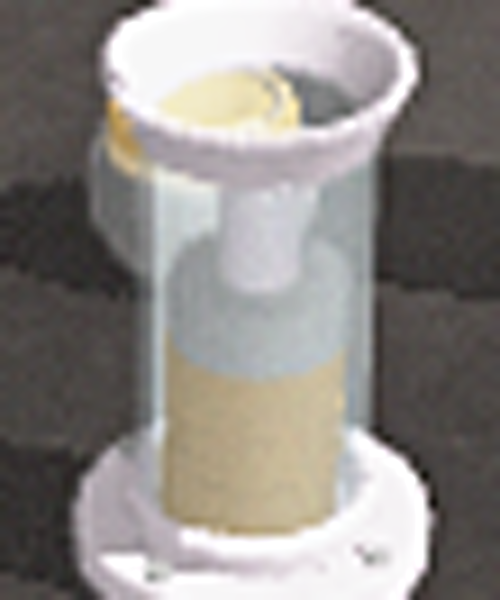

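The ring/disc boundary sits where z=52 projects in both views (362 against 361, 378 against 371), so the column is flat. Last is turning the tray -60° to bring the wide ring to the opening.

```bash
python3 -c "
from h import *
plan([508.2,-9.3,110],136)"
```

```text
pos [ 541.1 -259.1  147.3] yaw 138.9 shift cm (tool now) [18.88 16.67  3.77]
rotvec to target deg (tool now) [-0.01 -0.11  2.92] shift in target-yaw axes [19.71 15.68  3.73]
```

Emit:
move_arm(deltas=[[3.15,2.78,-0.5,0,0,0],[3.15,2.78,0,0,0,0],[3.15,2.78,0,0,0,0],[3.15,2.78,1,0,0,0],[3.15,2.78,1.6,0,0,0],[3.13,2.77,1.6,0,0,0],[0,0,0,0,0,2.9],[0,0,0,0,0,0],[0,0,0,0,0,0],[0,0,0,0,0,0]], grip=5.5, newtons=30)

```text
time_s: 69.7
eef_pos: [508.9, -10.5, 111.3]
ee_rot: [0.0, 0.375, 0.927, -0.0]
force: [0.3, -0.5, -0.4]
grip_width: 0.641
```

```bash
python3 snap.py wrist w45; python3 -c "
from h import *
plan([508.2,-9.3,57.5],136)"
```

```text
69.75 [508.9 -10.4 111.3] 136.0 axis z [ 0. -0. -1.] F [-0.2  1.2 -0. ] grip 54.7
pos [508.9 -10.4 111.3] yaw 136.0 shift cm (tool now) [0.13 0.04 5.38]
rotvec to target deg (tool now) [ 0.    0.01 -0.01] shift in target-yaw axes [0.13 0.04 5.38]
```

View pics/w45.png

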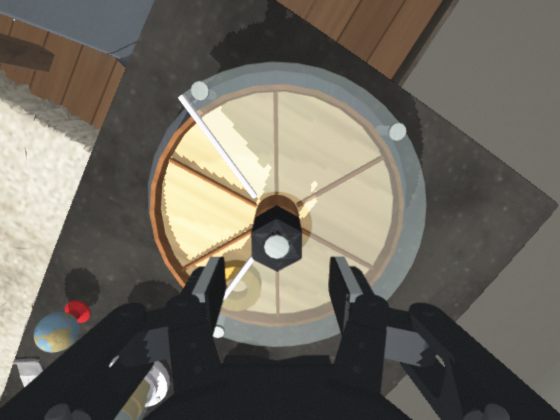

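Only the wide ring is left, at (240,285), next to the opening.

Emit:
move_arm(deltas=[[0.13,0.04,2,0,0,0],[0,0,2,0,0,0],[0,0,1.38,0,0,0],[0,0,0,0,0,0],[0,0,0,0,0,0],[0,0,0,0,0,0],[0,0,0,0,0,0],[0,0,0,0,0,0],[0,0,0,0,0,0],[0,0,0,0,0,0]])

```text
time_s: 70.75
eef_pos: [508.1, -8.5, 57.6]
ee_rot: [0.0, 0.374, 0.927, 0.0]
force: [-1.3, -0.3, 0.7]
grip_width: 0.646
```

Emit:
move_arm(deltas=[[0,0,0,0,0,0],[0,0,0,0,0,0],[0,0,0,0,0,0],[0,0,0,0,0,0],[0,0,0,0,0,0],[0,0,0,0,0,0],[0,0,0,0,0,0],[0,0,0,0,0,0],[0,0,0,0,0,0],[0,0,0,0,0,0]], grip=2.8)

```text
time_s: 71.75
eef_pos: [507.3, -9.3, 57.7]
ee_rot: [-0.001, 0.374, 0.927, -0.001]
force: [-7.6, -5.2, 7.2]
grip_width: 0.364
```

Emit:
move_arm(deltas=[[0,0,0,0,0,7.5],[0,0,0,0,0,7.5],[0,0,0,0,0,7.5],[0,0,0,0,0,7.5],[0,0,0,0,0,7.5],[0,0,0,0,0,7.5],[0,0,0,0,0,7.5],[0,0,0,0,0,7.5],[0,0,0,0,0,0],[0,0,0,0,0,0]])

```text
time_s: 72.75
eef_pos: [507.9, -9.1, 57.8]
ee_rot: [0.0, 0.787, 0.617, -0.0]
force: [-2.9, -5.4, 4.3]
grip_width: 0.369
```

Emit:
move_arm(deltas=[[0,0,0,0,0,0],[0,0,0,0,0,0],[0,0,0,0,0,0],[0,0,0,0,0,0],[0,0,-1,0,0,0],[0,0,-2,0,0,0],[0,0,-4,0,0,0],[0,0,-5,0,0,0],[0,0,-5,0,0,0],[0,0,-5,0,0,0]], grip=6)

```text
time_s: 73.75
eef_pos: [507.5, -8.3, 280.5]
ee_rot: [0.0, 0.788, 0.616, 0.0]
force: [1.1, 0.1, -0.9]
grip_width: 0.703
```

Emit:
move_arm(deltas=[[0,0,0,0,0,0],[0,0,0,0,0,0],[0,0,0,0,0,0],[0,0,0,0,0,0],[0,0,0,0,0,0],[0,0,0,0,0,0],[0,0,0,0,0,0],[0,0,0,0,0,0],[0,0,0,0,0,0],[0,0,0,0,0,0]])

```text
time_s: 74.75
eef_pos: [508.1, -8.6, 277.5]
ee_rot: [0.0, 0.788, 0.616, -0.0]
force: [0.8, -0.6, 0.3]
grip_width: 0.706
```

```bash
python3 snap.py wrist w46;python3 snap.py scene s46 130 160 240 140;python3 snap.py side d46
```

```text
74.8 [508.   -8.5 277.5] 76.0 axis z [-0. -0. -1.] F [ 0.  -0.1  0.1] grip 60.3
74.85 [508.1  -8.5 277.5] 76.0 axis z [ 0. -0. -1.] F [-0.2 -0.1  0.2] grip 60.1
zoom 3.3333333333333335
74.9 [508.1  -8.6 277.5] 76.0 axis z [ 0. -0. -1.] F [0.2 0.2 0.3] grip 59.8
```

View pics/w46.png

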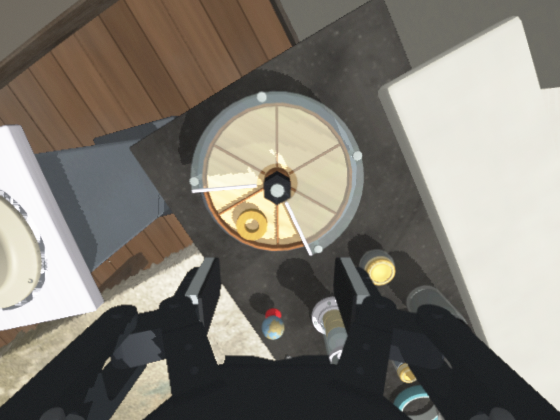

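View pics/s46z.png

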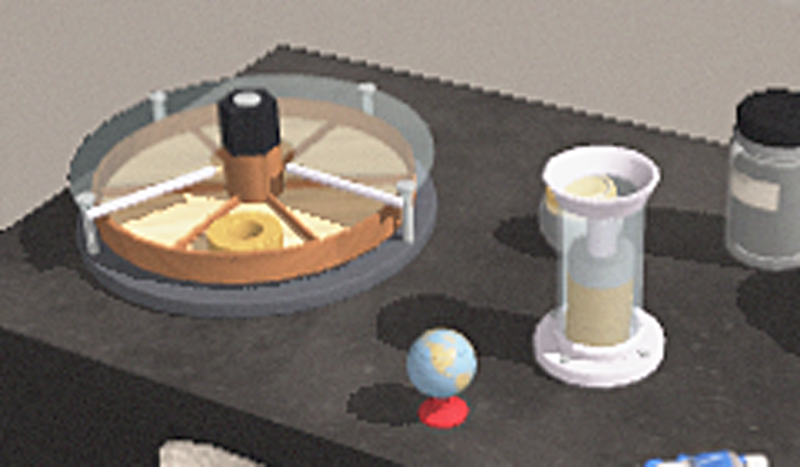

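View pics/d46.png

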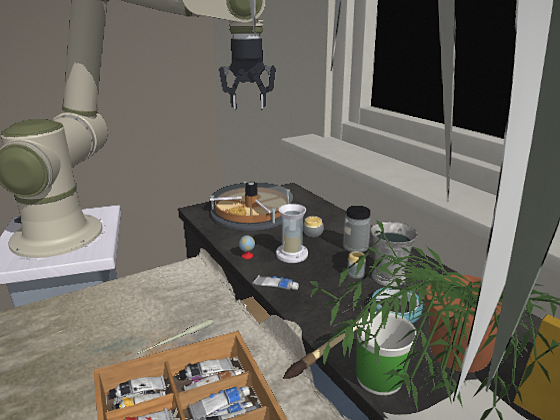

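```bash
python3 ring.py w46 230 195 275 250; echo window 459.9 -59.6; python3 -c "
from h import *
p=np.load('pics/w46.npy',allow_pickle=True).item()
print(plane(p,(251.5,225),36),plane(p,(251.5,225.5),36)[:2]-np.array([459.7,-59.5]))
c=plane(p,(277,189),84);print('knob',c)
print(order.finish_job())"
```

```text
[237 209  30  33 631] [251.  224.8] circle at zt [457.9 -59.9] diam 43.8 centroid [457.9 -59.7]
window 459.9 -59.6
[458.42093985 -60.14336284  36.        ] [-1.47712358 -1.35815634]
knob [507.94829681  -8.30936248  84.        ]
the job is handed in; nothing more can be done
None
```

The job is done and handed in at about 75 s of the 210 s allowed. `finish_job` gives no verdict, so the result rests on my own last checks.

**What I did:** This start had three narrow rings. I turned the tray by the knob to bring each to the opening, then dropped it into the tube. Last, I turned the tray so that the oversize ring stands in the opening, and drew the arm clear.

**What went wrong:** The third ring landed standing on edge in the tube, because I had gripped it only 2–3 mm deep at the fingertips. I tipped it over with one finger inside the bore, then pressed it down with the follower. The force reached about 20 N while doing this, within the limits.

**Last checks:**
- **Column and follower:** the line where the top ring meets the follower disc fell where a flat three-ring stack should put it, within 1 px in the side view and 7 px in the scene view (zoomed pixels). The follower stands stem up. I could not measure how far each ring sits from the tube axis, but the bore leaves only about 2 mm of play.
- **Oversize ring:** it measured 43.8 mm across and lies about 2 mm from the middle of the opening, flat in the tray.
- **Tray and rest of the scene:** no narrow ring is left in the carousel. In the last pictures the ink pot, small jar and globe look to be where they started; I did not measure them again. The arm touches nothing.

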